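# Open the pinned spares crate and sort the pump gears

### The job

Empty the pinned spares crate: pull the retaining pin out of the hasp staple and put it in the aluminium dish, then lift the lid off and lay it flat, handle up, in the middle of the black rubber mat. Take the pump gears out of the crate and sort them by tooth count, each laid flat, hub up and not stacked, in the blue bin whose fixed sample gear has the same number of teeth. Last, put the lid back on the crate so that it sits fully down over the staple, leaving the pin in the dish, and leave the bottle, the jar and the spanner where they are.

Things in the scene. Friction and masses are not known exactly. Their poses are not given: they have to be found in the camera images.
- crate: fixed grey crate, 208 (x) x 168 (y) x 62 mm high, walls 4 mm, floor 4 mm above the bench, a 16 mm square pillar 54 mm high in each inner corner. Origin at the centre of its underside; -x is its front, which faces the robot and carries the hasp staple on a bracket. It may stand on the left or the right of the bench, the mat on the other side
- staple (a point): centre of the staple's eye, 126 mm in front of the crate's centre, 75 mm above the bench. The staple is an upright steel loop, 28 mm wide (crate x), 6 mm thick (crate y), top 88 mm above the bench; its eye is 16 mm wide, opens along crate y and is 14 mm high above the closed lid's tongue
- lid: loose unhinged lid, 0.28-0.46 kg, plate 214 x 180 x 6 mm; its slotted front tongue (to x -160 mm, y -60 to 40 mm) fits over the staple with 5 mm play; 8 mm ribs below drop inside the crate's walls (5 mm play). Origin: centre of the plate's underside (62 mm up when closed; 8 mm above what it lies on); axes as the crate's when closed
- lid_handle (a point): centre of the lid's handle bar: 80 mm along lid x, 16 mm wide (lid y), 16 mm tall; 40 mm above the plate's underside, with a gap of 26 mm between bar and plate
- pin: loose steel pin, 50 g: 8 x 8 mm shaft along its y from -34 to +32 mm, with an upright grip block (14 mm in x, 16 mm in y, 46 mm tall) at y -50 to -34 mm. Origin on the shaft's underside. At the start it lies on the lid's tongue, shaft through the staple's eye, axes along the crate's; it comes out towards its own -y and is clear after about 40 mm
- pin_grip (a point): on the axis of the pin's grip block, 34 mm above the pin's underside
- dish: fixed shallow aluminium dish, 88 (x) x 138 (y) mm outside, 80 x 130 mm inside, 15 mm high, walls and floor 4 mm; origin at the centre of its underside
- mat: fixed black rubber mat, 290 (x) x 230 (y) x 3 mm; origin at the centre of its underside
- bin14: fixed blue bin, 138 x 138 mm outside, 130 x 130 inside, walls 16 mm high, floor 4 mm above the bench; holds four gears, 2 x 2 at 62 mm pitch. A ledge on its far (+x) side, outside the bin, carries a fixed sample gear with 14 teeth (40 mm across, top 31 mm up). Origin: centre of the bin's underside, x towards the sample. The two bins may change places
- bin20: fixed blue bin, 138 x 138 mm outside, 130 x 130 inside, walls 16 mm high, floor 4 mm above the bench; holds four gears, 2 x 2 at 62 mm pitch. A ledge on its far (+x) side, outside the bin, carries a fixed sample gear with 20 teeth (55 mm across, top 31 mm up). Origin: centre of the bin's underside, x towards the sample. The two bins may change places
- media_bottle: bystander: glass bottle with a blue cap, 64 mm across, 110 mm tall; origin at the centre of its base
- sample_jar: bystander: small glass jar with a white cap, 48 mm across, 60 mm tall; origin at the centre of its base
- spanner: bystander: a spanner lying on the bench; origin under its middle
- gear14_a: loose steel spur gear with 14 teeth, 40 mm over the teeth, 12 mm thick, with a round hub 18 mm in diameter rising to 45 mm above the gear's underside; 0.11 kg; origin at the centre of the underside, z along the hub. Starts flat, hub up, on the crate's floor; absent (None) in some starts
- gear14_b: loose steel spur gear with 14 teeth, 40 mm over the teeth, 12 mm thick, with a round hub 18 mm in diameter rising to 45 mm above the gear's underside; 0.11 kg; origin at the centre of the underside, z along the hub. Starts flat, hub up, on the crate's floor; absent (None) in some starts
- gear14_c: loose steel spur gear with 14 teeth, 40 mm over the teeth, 12 mm thick, with a round hub 18 mm in diameter rising to 45 mm above the gear's underside; 0.11 kg; origin at the centre of the underside, z along the hub. Starts flat, hub up, on the crate's floor; absent (None) in some starts
- gear20_a: loose steel spur gear with 20 teeth, 55 mm over the teeth, 12 mm thick, with a round hub 18 mm in diameter rising to 45 mm above the gear's underside; 0.19 kg; origin at the centre of the underside, z along the hub. Starts flat, hub up, on the crate's floor; absent (None) in some starts
- gear20_b: loose steel spur gear with 20 teeth, 55 mm over the teeth, 12 mm thick, with a round hub 18 mm in diameter rising to 45 mm above the gear's underside; 0.19 kg; origin at the centre of the underside, z along the hub. Starts flat, hub up, on the crate's floor; absent (None) in some starts
- gear20_c: loose steel spur gear with 20 teeth, 55 mm over the teeth, 12 mm thick, with a round hub 18 mm in diameter rising to 45 mm above the gear's underside; 0.19 kg; origin at the centre of the underside, z along the hub. Starts flat, hub up, on the crate's floor; absent (None) in some starts
Mind the look-alikes: they are no part of the job. Leave any yellow look-alike of the pin alone. What is shaped like the bin14 but pink is not meant.

How it is judged:
By the outcome, as a careful person would: the job done as asked, in the order asked, and still so for the second after the job is handed in, with the robot touching nothing.
Of gear14_a, gear14_b, gear14_c, gear20_a, gear20_b, gear20_c only 4 to 6 are there at a start; the rules pass over those that are not, and their reading is None.
At some moment in a run one of gear14_a, gear14_b, gear14_c, gear20_a, gear20_b, gear20_c may be knocked a few centimetres aside while the robot is not near it.
Once in a run the grip may slacken for a moment while it holds something.
It also fails if it takes over 210 s, if anything falls off the work surface, if the arm or the gripper's body presses on something with over 40 N, if the wrist force passes 120 N, or if a joint passes its speed limit or range.

### The arm

A 6-joint arm with a two-finger parallel gripper is mounted at the origin on the work surface. World frame = base frame: x ahead of the robot, y to its left, z up, the work surface at z = 0. Lengths are in m, angles in degrees, forces in N, time in s.
With the tool pointing down it reaches from about 0.35 to 0.875 m from the base axis. Payload 15.5 kg.
Tool frame: the origin (TCP) lies midway between the tips of the shut fingers; the grasp point (between the pads) lies 19 mm behind it; x points along the fingers, y is the direction in which the jaws open and shut, and the axes are right-handed (so a half turn about x gives the same grasp; the last joint's range is limited). The gripper opens to 85 mm and grips with 20 to 120 N. Pads are 22 mm wide; open, the fingers measure 114 mm over their backs; the gripper's body (76 mm by 85 mm) begins 54 mm behind the grasp point. The pads swing forward as they close: fully open they stand 13 mm farther back than shut.
Start: joints at [-73.596, 28.281, 77.091, -0, 74.628, -5.472], TCP at [0.233, -0.58, 0.195] pointing down, gripper open.
Joint ranges: [-166.48, 166.48], [-47.26, 123.95], [12.59, 153.08], [-70.14, 250.14], [6.76, 159.57], [-176.63, 176.63]. Speed limits (degrees/s): [108.29, 108.29, 147.25, 172.46, 172.46, 172.46].

### API

Orientations are given as a 3x3 rotation matrix whose columns are the frame's x, y, z axes.
In Python, from station import * gives the robot as it stands. The module is installed in compiled form; this text tells all that it offers.
- The arm moves only by the tool move_arm, never from a script. Its argument "steps" is a list of rows, each an object of numbers: "hand": the opening, from 0 (shut) to 1 (fully open); "x", "y", "z": the shift along the world's x, y, z scaled (see below); "ax", "ay", "az": the turn, a rotation vector about the world's x, y, z scaled (see below). In form: [{"hand": .., "x": .., "y": .., "z": .., "ax": .., "ay": .., "az": ..}, ...]. A call has 1 to 5 rows; each row shifts and turns the pose as measured when the row begins; what a row does not reach is not made up. The controller multiplies each number of a shift by 5 cm and each number of a turn by 0.15 rad. A row lasts 1/10 s, in which the tool goes at most 50 mm and 8.59 degrees, less where a joint would pass 70% of its speed; a pose out of reach is approached as far as the arm can. A call with a number of a shift or a turn outside -1 to 1 is refused whole. A call with a gripper value outside its range is refused whole. The fingers move at their own pace and stop on an object; "newtons" is the grip in N (left out, the last holds). Time passes only in rows, so rows that do not move let the fingers close. It gives the time, the measured TCP pose, the force and the opening at its end, in the units of the state.
- state(): the state, without advancing time (a new reading comes with each control period).
- capture(name): name is "scene" or "top" or "wrist"; returns a dict with "color" (384x512x3 uint8, red, green, blue), "z_map" (384x512 float32, m along the optical axis (not along the pixel's ray), 0 where there is no reading), "K" (3x3 intrinsics, pixels), "k1" (the pictures are not rectified: a ray, as slopes to the right and down, at radius r is drawn at 1 + k1 r^2 times it, then the intrinsics apply), "xyz" and "rotation" of the camera in the world. Camera axes: x right, y down, z forward; pixel columns grow to the right and rows downward; lengths in m; the calibration is good to about 2 mm. A picture is of the moment at which its call begins.
- close_job(): hands the job in, once; it reports no verdict.
The state is a dict: "time_s": time; "joints": joint angles; "dq": joint speeds; "tau": joint torques, N m; "tool_pos": TCP position; "tcp_rot": TCP orientation; "wrist_force": force on the tool from outside, world axes, zero at the start; "torque": the same for the moment, N m; "opening": finger opening in m.
Only numpy, scipy, OpenCV 4.12 (cv2) and the standard library are available. Lean on these libraries where they do the work, as an engineer would, in place of code of your own. Each camera call takes 0.05 s, during which the arm holds its last target.

## Working session

There is one attempt and no reset: what is moved stays moved. The work goes in short steps, Python scripts to look and compute and a tool call to move; the robot and the scene stay as the last step left them, time stands still between calls to the robot, and variables do not carry over. Pictures are saved under pics/ and viewed, and the job is handed in when it is done.

Besides the shell and the picture viewer there is one more tool, called after "Request:" in YAML: its name, and indented under it one key for each argument. move_arm: Moves the arm, as the interface text tells. Shifts and turns lie within -1 to 1; 1 stands for 5 cm of shift or 0.15 rad of turn. Its arguments: {"type":"object","properties":{"steps":{"type":"array","items":{"type":"object","properties":{"hand":{"type":"number"},"x":{"type":"number","minimum":-1,"maximum":1},"y":{"type":"number","minimum":-1,"maximum":1},"z":{"type":"number","minimum":-1,"maximum":1},"ax":{"type":"number","minimum":-1,"maximum":1},"ay":{"type":"number","minimum":-1,"maximum":1},"az":{"type":"number","minimum":-1,"maximum":1}}}},"newtons":{"type":"number"}},"required":["steps"]}

```bash
mkdir -p pics; cat > h.py <<'E'
from station import *
import numpy as np, cv2
def save(c,n,crop=None,s=1):
    im=c["color"][:,:,::-1]
    if crop: im=im[crop[1]:crop[3],crop[0]:crop[2]]
    im=cv2.resize(im,None,fx=s,fy=s,interpolation=cv2.INTER_CUBIC); cv2.imwrite("pics/"+n+".png",im)
def ray(c,u,v):
    K=np.array(c["K"]);xd=(u-K[0,2])/K[0,0];yd=(v-K[1,2])/K[1,1]
    x,y=xd,yd
    for _ in range(20):
        f=1+c["k1"]*(x*x+y*y);x,y=xd/f,yd/f
    return np.array(c["rotation"])@np.array([x,y,1.0])
def onz(c,u,v,z):
    d=ray(c,u,v);o=np.array(c["xyz"]);return o+d*(z-o[2])/d[2]
def dep(c,u,v):
    d=ray(c,u,v);return np.array(c["xyz"])+d*float(c["z_map"][int(v),int(u)])
def pts(c):
    K=np.array(c["K"]);vv,uu=np.mgrid[0:384,0:512]
    p=cv2.undistortPoints(np.stack([uu.ravel(),vv.ravel()],1).astype(float)[:,None],K,np.array([c["k1"],0,0,0.])).reshape(-1,2)
    z=c["z_map"].ravel()
    P=np.c_[p,np.ones(len(p))]*z[:,None]
    P=P@np.array(c["rotation"]).T+np.array(c["xyz"]);P[z==0]=np.nan
    return P.reshape(384,512,3)
E
python3 - <<'E'
from h import *
np.set_printoptions(precision=4,suppress=True)
print(state())
for n in ["scene","top","wrist"]:
    c=capture(n);save(c,n+"0",s=1.5);print(n,c["K"],c["k1"],c["xyz"],c["rotation"])
E
```

```text
{'time_s': 0.0, 'joints': array([-73.5975,  28.3143,  77.1282,   0.001 ,  74.6276,  -5.4717]), 'dq': array([-0.0782, -0.0152, -0.041 , -0.1184,  0.0701,  0.0733]), 'tau': array([ -0.0016, -88.2152, -38.3873,  -0.0001,   0.01  ,   0.    ]), 'tool_pos': array([ 0.2327, -0.5796,  0.1948]), 'tcp_rot': array([[-0.0003,  0.3726, -0.928 ],
       [ 0.0012, -0.928 , -0.3726],
       [-1.    , -0.0012, -0.0001]]), 'wrist_force': array([-0.0644, -0.3491, -0.7895]), 'torque': array([0.0191, 0.0212, 0.0038]), 'opening': 0.0855235956048392}
scene [[464.9132   0.     255.015 ]
 [  0.     464.9132 186.7698]
 [  0.       0.       1.    ]] -0.0544847563388164 [1.3409 0.13   1.0701] [[-0.074   0.7743 -0.6285]
 [ 0.9972  0.0612 -0.042 ]
 [ 0.006  -0.6299 -0.7767]]
top [[362.4059   0.     258.6299]
 [  0.     362.4059 184.7422]
 [  0.       0.       1.    ]] 0.02779689622930103 [0.3964 0.0843 1.1655] [[ 0.0232 -0.9906  0.1351]
 [-0.9997 -0.0247 -0.0094]
 [ 0.0126 -0.1348 -0.9908]]
wrist [[285.1615   0.     260.263 ]
 [  0.     285.1615 193.7371]
 [  0.       0.       1.    ]] -0.001947217374416946 [ 0.2957 -0.5563  0.3727] [[ 0.3717 -0.895  -0.2464]
 [-0.9283 -0.3586 -0.0978]
 [-0.0008  0.2651 -0.9642]]
```

View pics/scene0.png

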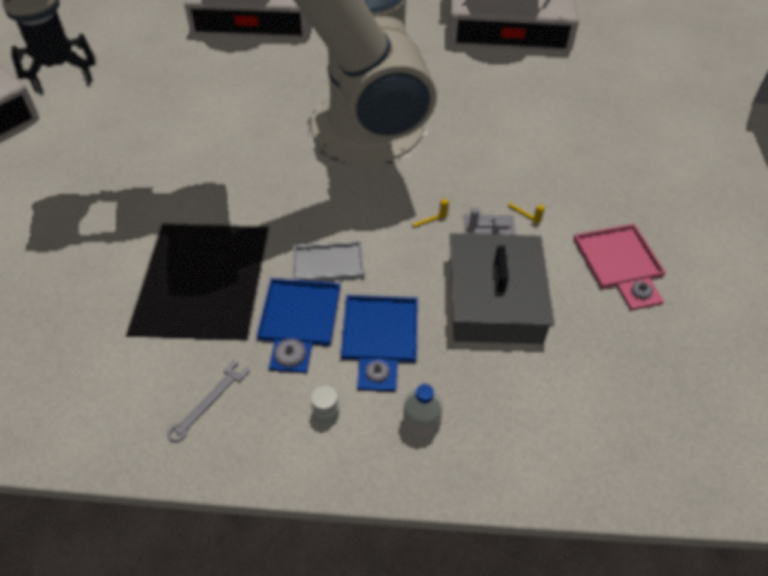

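View pics/top0.png

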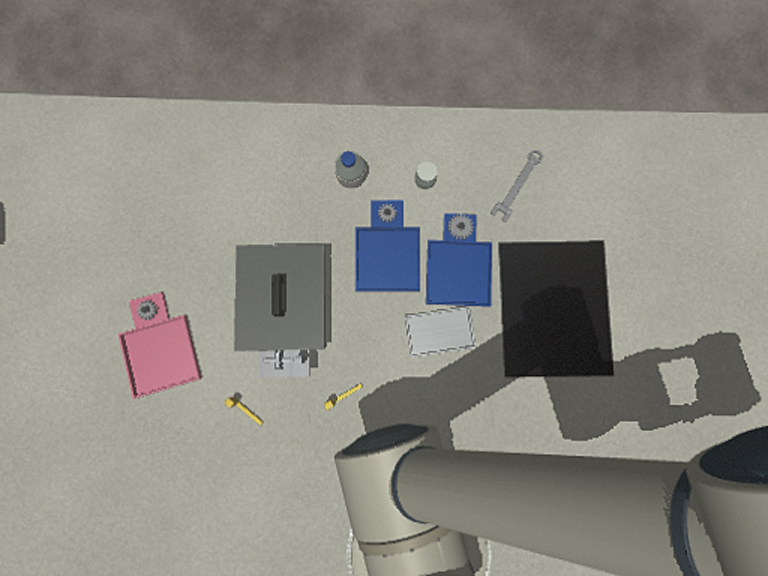

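The top view shows the crate with its lid on the left, at about (283,297) in the 1.5x image. The mat is on the right at (556,308) and the dish at (440,331). The blue bins are at (388,260), with the smaller sample, and (459,273), with the larger sample. The pink decoy bin is at (160,355). Things that could pass for the pin are the silver one in the staple at (280,360) and yellow ones at (240,408) and (343,396). The description fits the silver one, so I'll check it in a close crop.

```bash
python3 - <<'E'
from h import *
np.set_printoptions(precision=4,suppress=True)
c=capture("top");save(c,"pin_crop",(145,150,235,290),5)
save(c,"bins_crop",(230,125,330,245),6)
s=capture("scene");save(s,"pin_crop_s",(270,120,380,240),6)
P=pts(c);im=c["color"].astype(int)
R,G,B=im[...,0],im[...,1],im[...,2]
def rect(m,z,name,amin=300):
    cs,_=cv2.findContours(m.astype(np.uint8),cv2.RETR_EXTERNAL,cv2.CHAIN_APPROX_NONE)
    for k in cs:
        if cv2.contourArea(k)<amin: continue
        q=np.array([onz(c,u,v,z)[:2] for u,v in k[:,0]],np.float32)
        r=cv2.minAreaRect(q);print(name,np.array(r[0]),np.array(r[1]),r[2],cv2.boundingRect(k))
rect((B>R+50)&(B>G+40),0.016,"blue")
rect((R+G+B<150)&(P[...,2]<0.02),0.003,"mat",2000)
h=P[...,2]
rect((h>0.055)&(h<0.085)&(P[...,0]>0.3)&(abs(R-B)<25)&(P[...,1]>0.1),0.068,"lid",500)
rect((h>0.095)&(h<0.12)&(P[...,1]>0.1),0.108,"hand",50)
rect((abs(R-B)<12)&(R>130)&(h<0.05)&(P[...,0]>0.35),0.015,"dish",200)
E
```

```text
blue [ 0.5975 -0.0782] [0.1367 0.1975] 89.06124877929688 (284, 142, 44, 62)
blue [0.6247 0.0772] [0.1974 0.1353] 1.7742685079574585 (237, 133, 43, 61)
mat [ 0.4973 -0.2854] [0.2868 0.2283] 2.38769793510437 (333, 161, 76, 91)
lid [0.4765 0.2912] [0.2657 0.1795] 2.4458045959472656 (156, 163, 61, 88)
hand [0.5022 0.2915] [0.0767 0.0175] 2.8675363063812256 (181, 183, 7, 27)
hand [0.7806 0.162 ] [0.0283 0.0272] 1.7693673372268677 (227, 101, 10, 10)
dish [ 0.4538 -0.0108] [0.138  0.2657] 3.2054150104522705 (242, 195, 85, 45)
dish [ 0.7691 -0.2024] [0.0512 0.1828] 62.25448989868164 (327, 100, 36, 49)
```

View pics/pin_crop.png

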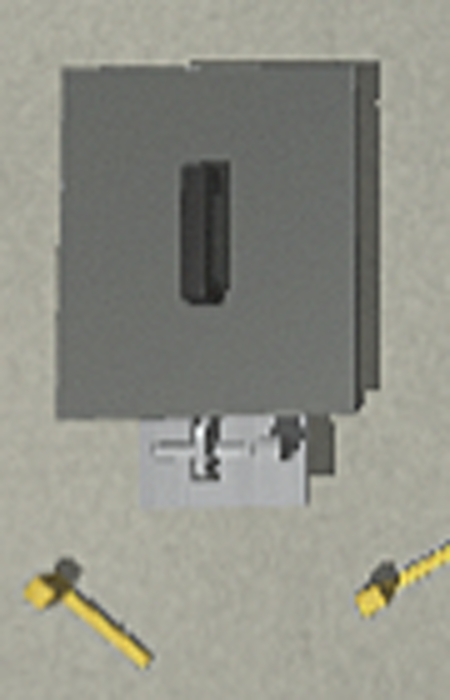

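View pics/bins_crop.png

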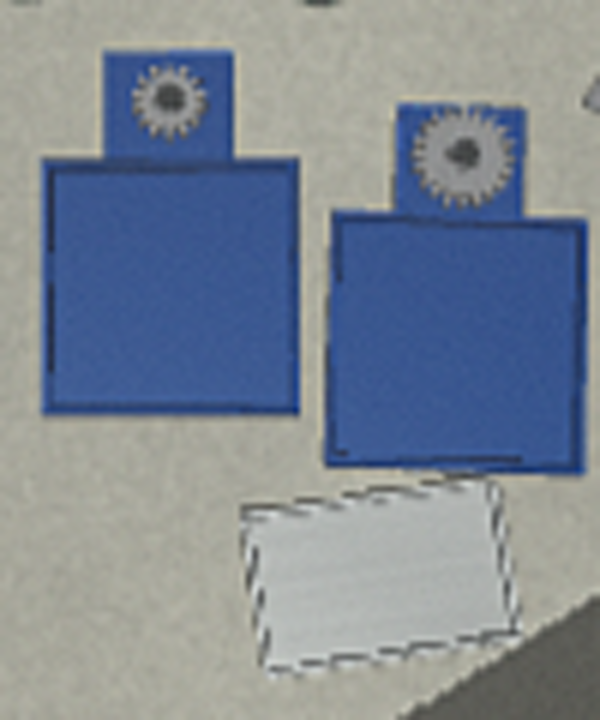

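View pics/pin_crop_s.png

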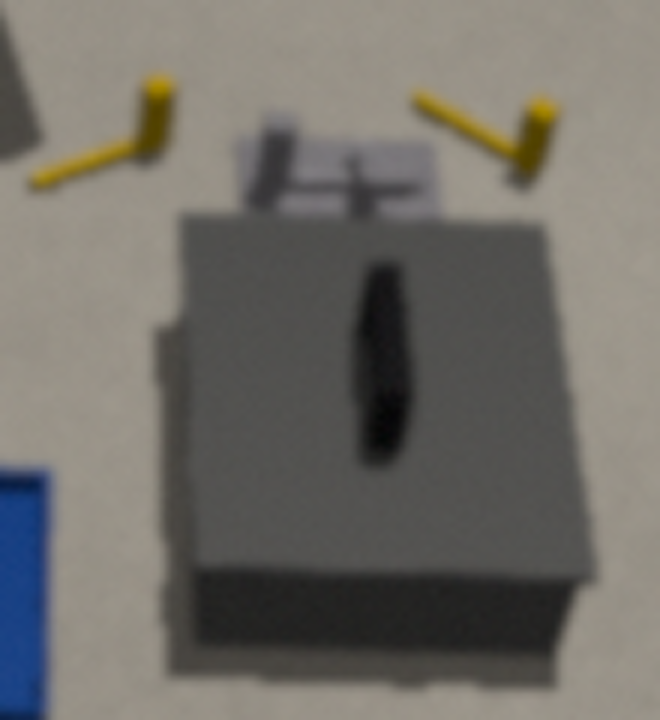

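Choice confirmed: the silver pin through the staple, grip block at crop (285,437), is the right one, and both yellow pins are decoys. Bin14 is the left blue bin and bin20 the right one. Next I measure the pin grip and the dish.

```bash
python3 - <<'E'
from h import *
np.set_printoptions(precision=4,suppress=True)
c=capture("top");s=capture("scene")
q=np.array([onz(c,230+a/6,125+b/6,0.015)[:2] for a,b in [(240,508),(496,480),(519,632),(268,670)]],np.float32)
print("dish",q,cv2.minAreaRect(q))
for cc,n in((c,"top"),(s,"scene")):
    P=pts(cc);m=(P[...,2]>0.098)&(P[...,2]<0.125)&(P[...,0]<0.42)&(P[...,0]>0.33)&(P[...,1]>0.2)&(P[...,1]<0.35)
    v,u=np.where(m);print(n,"grip",m.sum(),P[m].mean(0) if m.any() else 0,np.ptp(P[m],0) if m.any() else 0, u.mean(),v.mean(), onz(cc,u.mean(),v.mean(),0.114))
    m=(P[...,2]>0.08)&(P[...,2]<0.094)&(P[...,0]<0.4)&(P[...,0]>0.33)&(P[...,1]>0.2)&(P[...,1]<0.35)
    print("staple",m.sum(),np.median(P[m],0))
    v,u=np.where(m);print(np.c_[u,v][:30].tolist())
# crate walls from scene: rear face & lid edges
E
```

```text
dish [[ 0.4743  0.0355]
 [ 0.4925 -0.1001]
 [ 0.4128 -0.1124]
 [ 0.3899  0.0192]] ((0.4436682462692261, -0.039222441613674164), (0.08597186207771301, 0.13666370511054993), 9.872369766235352)
top grip 30 [0.3789 0.2427 0.1137] [0.0116 0.0146 0.0091] 198.5 239.0 [0.3789 0.2427 0.114 ]
staple 31 [0.3776 0.2859 0.0875]
[[184, 235], [185, 235], [186, 235], [184, 236], [185, 236], [186, 236], [184, 237], [185, 237], [202, 237], [177, 238], [184, 238], [185, 238], [193, 238], [194, 238], [184, 239], [185, 239], [202, 239], [184, 240], [185, 240], [194, 240], [202, 240], [184, 241], [185, 241], [202, 241], [184, 242], [185, 242], [184, 243], [185, 243], [186, 243], [184, 244]]
scene grip 45 [0.3824 0.2406 0.1102] [0.0161 0.0156 0.0215] 315.6666666666667 141.55555555555554 [0.3861 0.2402 0.114 ]
staple 47 [0.3833 0.2819 0.0871]
[[329, 143], [330, 143], [329, 144], [330, 144], [329, 145], [330, 145], [313, 146], [318, 146], [329, 146], [330, 146], [331, 146], [313, 147], [315, 147], [316, 147], [317, 147], [329, 147], [330, 147], [331, 147], [313, 148], [314, 148], [315, 148], [316, 148], [317, 148], [324, 148], [325, 148], [329, 148], [330, 148], [331, 148], [313, 149], [314, 149]]
```

Request:
move_arm:
  steps:
    - {"hand": 1, "x": 0.5, "y": 0.8, "z": 0.3, "az": 0.5}
    - {"hand": 1, "x": 0.5, "y": 0.8, "z": 0.3, "az": 0.5}
    - {"hand": 1, "x": 0.5, "y": 0.8, "z": 0.3, "az": 0.5}
    - {"hand": 1, "x": 0.5, "y": 0.8, "z": 0, "az": 0.5}
    - {"hand": 1, "x": 0.5, "y": 0.8, "z": 0, "az": 0.5}
  newtons: 60

```text
validation failed for argument at $.st...
```

Request:
move_arm:
  steps:
    - {"hand": 1.0, "x": 0.5, "y": 0.8, "z": 0.3, "ax": 0.0, "ay": 0.0, "az": 0.5}

```text
time_s: 0.45
tool_pos: [0.2559, -0.542, 0.2085]
tcp_rot: [[-0.001, 0.438, -0.899], [0.001, -0.899, -0.438], [-1.0, -0.002, 0.001]]
wrist_force: [1.4, 0.6, 0.4]
opening: 0.0856
```

```bash
python3 -c "
from h import *
print(state())"
```

```text
{'time_s': 0.45, 'joints': array([-7.03975697e+01,  2.55551984e+01,  7.97704816e+01, -5.28198983e-02,
        7.47618381e+01, -6.36221154e+00]), 'dq': array([ 37.89525108, -32.88942674,  30.22835914,   1.51670983,
         3.15903335,  -9.73375552]), 'tau': array([-17.31313705, -74.03672218, -41.26867533,  -0.88795491,
        -0.35465738,   0.94638258]), 'tool_pos': array([ 0.25593855, -0.54199684,  0.20850937]), 'tcp_rot': array([[-1.35033867e-03,  4.38033752e-01, -8.98957512e-01],
       [ 1.14044073e-03, -8.98957073e-01, -4.38035250e-01],
       [-9.99998438e-01, -1.61670370e-03,  7.14344965e-04]]), 'wrist_force': array([1.36082296, 0.60112488, 0.38209254]), 'torque': array([0.07013828, 0.00634948, 0.01104327]), 'opening': 0.08557405689934384}
```

Request:
move_arm:
  steps:
    - {"hand": 1.0, "x": 0.5, "y": 0.8, "z": 0.3, "az": 0.5}
    - {"hand": 1.0, "x": 0.5, "y": 0.8, "z": 0.3, "az": 0.5}
    - {"hand": 1.0, "x": 0.5, "y": 0.8, "z": 0.2, "az": 0.5}
    - {"hand": 1.0, "x": 0.5, "y": 0.8, "z": 0.0, "az": 0.5}
    - {"hand": 1.0, "x": 0.5, "y": 0.8, "z": 0.0, "az": 0.5}
  newtons: 60.0

```text
validation failed for argument at $.st...
```

Request:
move_arm:
  steps:
    - {"hand": 1.0, "x": 0.5, "y": 0.8, "z": 0.3, "ax": 0.0, "ay": 0.0, "az": 0.5}
    - {"hand": 1.0, "x": 0.5, "y": 0.8, "z": 0.3, "ax": 0.0, "ay": 0.0, "az": 0.5}
    - {"hand": 1.0, "x": 0.5, "y": 0.8, "z": 0.2, "ax": 0.0, "ay": 0.0, "az": 0.5}
    - {"hand": 1.0, "x": 0.5, "y": 0.8, "z": 0.0, "ax": 0.0, "ay": 0.0, "az": 0.5}
    - {"hand": 1.0, "x": 0.5, "y": 0.8, "z": 0.0, "ax": 0.0, "ay": 0.0, "az": 0.5}
  newtons: 60

```text
time_s: 0.95
tool_pos: [0.3836, -0.3361, 0.2513]
tcp_rot: [[0.001, 0.744, -0.668], [-0.002, -0.668, -0.744], [-1.0, 0.001, 0.001]]
wrist_force: [1.0, 0.1, 0.7]
opening: 0.0853
```

Request:
move_arm:
  steps:
    - {"hand": 1.0, "x": 0.3, "y": 1.0, "z": 0.0, "ax": 0.0, "ay": 0.0, "az": 0.5}
    - {"hand": 1.0, "x": 0.3, "y": 1.0, "z": 0.0, "ax": 0.0, "ay": 0.0, "az": 0.5}
    - {"hand": 1.0, "x": 0.2, "y": 1.0, "z": 0.0, "ax": 0.0, "ay": 0.0, "az": 0.5}
    - {"hand": 1.0, "x": 0.0, "y": 1.0, "z": 0.0, "ax": 0.0, "ay": 0.0, "az": 0.5}
    - {"hand": 1.0, "x": 0.0, "y": 1.0, "z": 0.0, "ax": 0.0, "ay": 0.0, "az": 0.5}

```text
time_s: 1.45
tool_pos: [0.4238, -0.0913, 0.252]
tcp_rot: [[0.005, 0.943, -0.334], [-0.002, -0.334, -0.943], [-1.0, 0.005, 0.0]]
wrist_force: [1.2, 0.2, 0.7]
opening: 0.0855
```

Request:
move_arm:
  steps:
    - {"hand": 1.0, "x": 0.0, "y": 1.0, "z": 0.0, "ax": 0.0, "ay": 0.0, "az": 0.5}
    - {"hand": 1.0, "x": -0.2, "y": 1.0, "z": 0.0, "ax": 0.0, "ay": 0.0, "az": 0.5}
    - {"hand": 1.0, "x": -0.3, "y": 1.0, "z": 0.0, "ax": 0.0, "ay": 0.0, "az": 0.5}
    - {"hand": 1.0, "x": -0.3, "y": 1.0, "z": -0.3, "ax": 0.0, "ay": 0.0, "az": 0.5}
    - {"hand": 1.0, "x": -0.2, "y": 1.0, "z": -0.3, "ax": 0.0, "ay": 0.0, "az": 0.4}

```text
time_s: 1.95
tool_pos: [0.3768, 0.1494, 0.2265]
tcp_rot: [[0.013, 0.999, 0.035], [0.001, 0.035, -0.999], [-1.0, 0.013, -0.001]]
wrist_force: [0.8, 0.2, -0.5]
opening: 0.0855
```

Request:
move_arm:
  steps:
    - {"hand": 0.6, "x": 0.0, "y": 0.8, "z": -0.3, "ax": 0.0, "ay": 0.1, "az": 0.0}
    - {"hand": 0.6, "x": 0.0, "y": 0.8, "z": -0.3, "ax": 0.0, "ay": 0.0, "az": 0.0}
    - {"hand": 0.6, "x": 0.0, "y": 0.2, "z": 0.0, "ax": 0.0, "ay": 0.0, "az": 0.05}
    - {"hand": 0.6, "x": 0.0, "y": 0.0, "z": 0.0, "ax": 0.0, "ay": 0.0, "az": 0.0}

```text
time_s: 2.35
tool_pos: [0.3736, 0.2475, 0.1948]
tcp_rot: [[-0.003, 0.999, 0.052], [0.002, 0.052, -0.999], [-1.0, -0.003, -0.002]]
wrist_force: [0.0, 0.1, -0.6]
opening: 0.051
```

```bash
python3 - <<'E'
from h import *
np.set_printoptions(precision=4,suppress=True)
st=state();print(st["tool_pos"],st["tcp_rot"])
w=capture("wrist");save(w,"w1",s=1.5);c=capture("top");save(c,"t1",(130,150,260,290),5)
P=pts(w);m=(P[...,2]>0.100)&(P[...,2]<0.122)&(P[...,0]<0.42)&(P[...,0]>0.33)&(P[...,1]>0.2)&(P[...,1]<0.27)
v,u=np.where(m);print(m.sum(),np.median(P[m],0),P[m].min(0),P[m].max(0))
E
```

```text
[0.3736 0.2475 0.1948] [[-0.0028  0.9986  0.052 ]
 [ 0.0018  0.0521 -0.9986]
 [-1.     -0.0027 -0.002 ]]
275 [0.3793 0.2448 0.1129] [0.3725 0.2354 0.1017] [0.3864 0.2514 0.1149]
```

View pics/w1.png

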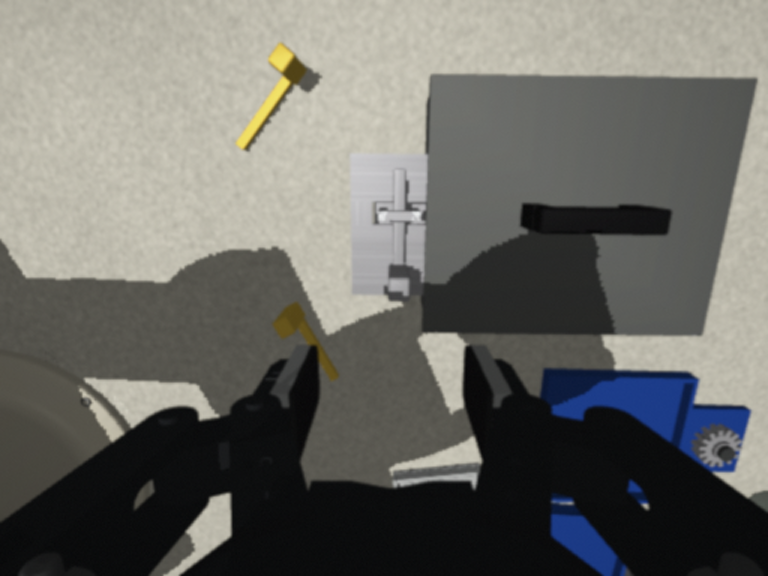

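The wrist picture shows the grip block at (399,285), with the shaft running up through the staple at (400,213). It measures 14 x 16 mm, centred at (0.3795, 0.2434), top at 0.114 m, which matches the description. I'm descending now.

Request:
move_arm:
  steps:
    - {"hand": 0.6, "x": 0.12, "y": -0.08, "z": -0.6, "ax": 0.0, "ay": 0.0, "az": -0.04}
    - {"hand": 0.6, "x": 0.0, "y": 0.0, "z": -0.6, "ax": 0.0, "ay": 0.0, "az": 0.0}
    - {"hand": 0.6, "x": 0.0, "y": 0.0, "z": -0.5, "ax": 0.0, "ay": 0.0, "az": 0.0}
    - {"hand": 0.6, "x": 0.0, "y": 0.0, "z": -0.3, "ax": 0.0, "ay": 0.0, "az": 0.0}
    - {"hand": 0.6, "x": 0.0, "y": 0.0, "z": -0.1, "ax": 0.0, "ay": 0.0, "az": 0.0}

```text
time_s: 2.95
tool_pos: [0.3838, 0.2359, 0.0909]
tcp_rot: [[0.006, 0.999, 0.035], [0.004, 0.035, -0.999], [-1.0, 0.006, -0.004]]
wrist_force: [-0.5, 0.6, 0.6]
opening: 0.0512
```

Request:
move_arm:
  steps:
    - {"hand": 0.6, "x": -0.09, "y": 0.15, "z": -0.15, "ax": 0.0, "ay": 0.0, "az": 0.0}
    - {"hand": 0.6, "x": 0.0, "y": 0.0, "z": -0.03, "ax": 0.0, "ay": 0.0, "az": 0.0}
    - {"hand": 0.6, "x": 0.0, "y": 0.0, "z": 0.0, "ax": 0.0, "ay": 0.0, "az": 0.0}

```text
time_s: 3.25
tool_pos: [0.3801, 0.2425, 0.0827]
tcp_rot: [[0.007, 0.999, 0.032], [0.005, 0.032, -0.999], [-1.0, 0.007, -0.004]]
wrist_force: [-0.3, 0.1, 0.3]
opening: 0.051
```

Position is good. Now I close the gripper.

Request:
move_arm:
  steps:
    - {"hand": 0.0, "x": 0.0, "y": 0.0, "z": 0.0, "ax": 0.0, "ay": 0.0, "az": 0.0}
    - {"hand": 0.0, "x": 0.0, "y": 0.0, "z": 0.0, "ax": 0.0, "ay": 0.0, "az": 0.0}
    - {"hand": 0.0, "x": 0.0, "y": 0.0, "z": 0.0, "ax": 0.0, "ay": 0.0, "az": 0.0}
    - {"hand": 0.0, "x": 0.0, "y": 0.0, "z": 0.0, "ax": 0.0, "ay": 0.0, "az": 0.0}
    - {"hand": 0.0, "x": 0.0, "y": 0.0, "z": 0.0, "ax": 0.0, "ay": 0.0, "az": 0.0}
  newtons: 50

```text
time_s: 3.75
tool_pos: [0.3812, 0.2431, 0.0844]
tcp_rot: [[0.01, 0.999, 0.033], [0.006, 0.033, -0.999], [-1.0, 0.01, -0.006]]
wrist_force: [0.1, 0.4, -0.3]
opening: -0.0001
```

```bash
python3 - <<'E'
from h import *
np.set_printoptions(precision=4,suppress=True)
st=state();print(st["tool_pos"],st["opening"])
w=capture("wrist");save(w,"w2",s=1.5);c=capture("scene");save(c,"s2",(270,90,380,240),5)
E
```

```text
[0.3812 0.2431 0.0844] -7.85699312299636e-05
```

View pics/w2.png

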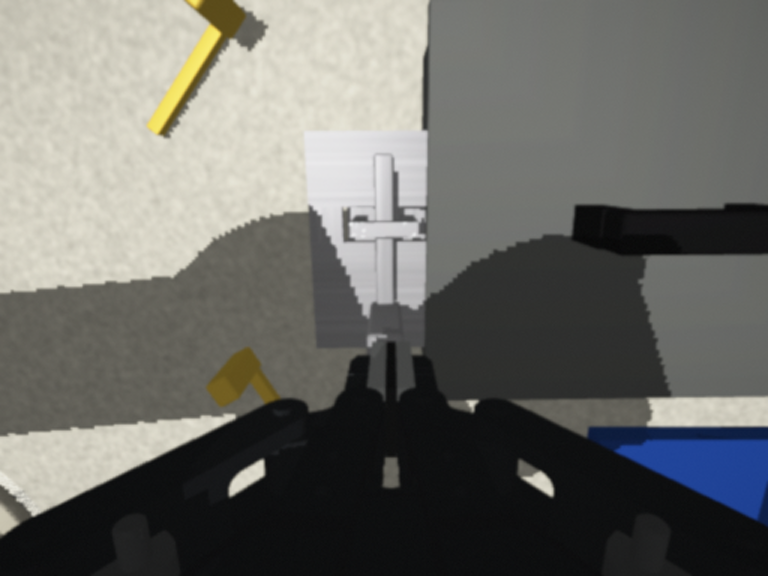

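View pics/s2.png

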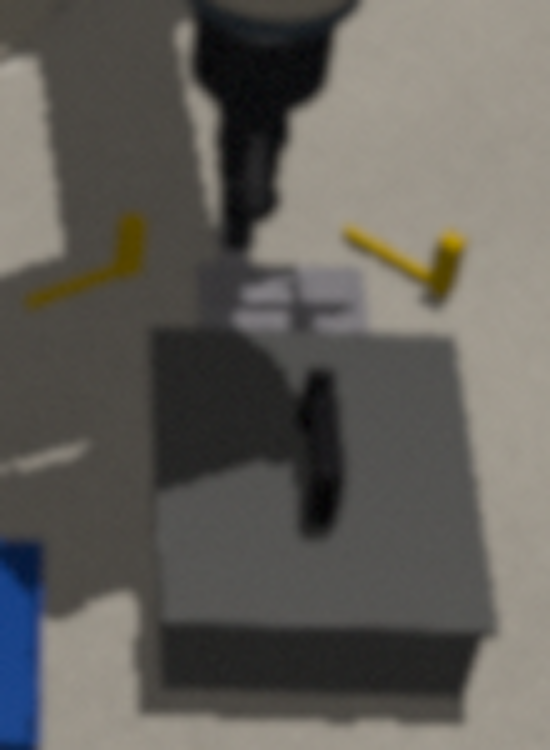

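```bash
python3 - <<'E'
from h import *
np.set_printoptions(precision=4,suppress=True)
w=capture("wrist");save(w,"w3",(200,170,330,300),6)
P=pts(w)
for v in range(190,262,4): print(v,[tuple(np.round(P[v,u],3)) for u in (248,256,262)])
c=capture("top");save(c,"t3",(150,190,250,290),6)
E
```

```text
190 [(np.float64(0.373), np.float64(0.257), np.float64(0.067)), (np.float64(0.378), np.float64(0.26), np.float64(0.075)), (np.float64(0.382), np.float64(0.26), np.float64(0.075))]
194 [(np.float64(0.373), np.float64(0.255), np.float64(0.067)), (np.float64(0.378), np.float64(0.257), np.float64(0.075)), (np.float64(0.382), np.float64(0.257), np.float64(0.074))]
198 [(np.float64(nan), np.float64(nan), np.float64(nan)), (np.float64(0.378), np.float64(0.254), np.float64(0.075)), (np.float64(0.382), np.float64(0.254), np.float64(0.074))]
202 [(np.float64(0.373), np.float64(0.251), np.float64(0.073)), (np.float64(0.378), np.float64(0.251), np.float64(0.075)), (np.float64(0.383), np.float64(0.251), np.float64(0.074))]
206 [(np.float64(0.373), np.float64(0.251), np.float64(0.083)), (np.float64(0.378), np.float64(0.251), np.float64(0.084)), (np.float64(0.382), np.float64(0.251), np.float64(0.082))]
210 [(np.float64(0.373), np.float64(0.251), np.float64(0.091)), (np.float64(0.379), np.float64(0.251), np.float64(0.091)), (np.float64(0.382), np.float64(0.251), np.float64(0.092))]
214 [(np.float64
[... 1465 characters left out ...]
p.float64(0.252), np.float64(0.146)), (np.float64(0.379), np.float64(0.252), np.float64(0.147)), (np.float64(0.381), np.float64(0.252), np.float64(0.145))]
250 [(np.float64(0.375), np.float64(0.252), np.float64(0.15)), (np.float64(0.379), np.float64(0.253), np.float64(0.151)), (np.float64(0.381), np.float64(0.253), np.float64(0.151))]
254 [(np.float64(0.375), np.float64(0.252), np.float64(0.154)), (np.float64(0.379), np.float64(0.253), np.float64(0.155)), (np.float64(0.381), np.float64(0.252), np.float64(0.153))]
258 [(np.float64(0.375), np.float64(0.252), np.float64(0.157)), (np.float64(0.379), np.float64(0.252), np.float64(0.158)), (np.float64(0.381), np.float64(0.252), np.float64(0.157))]
```

View pics/w3.png

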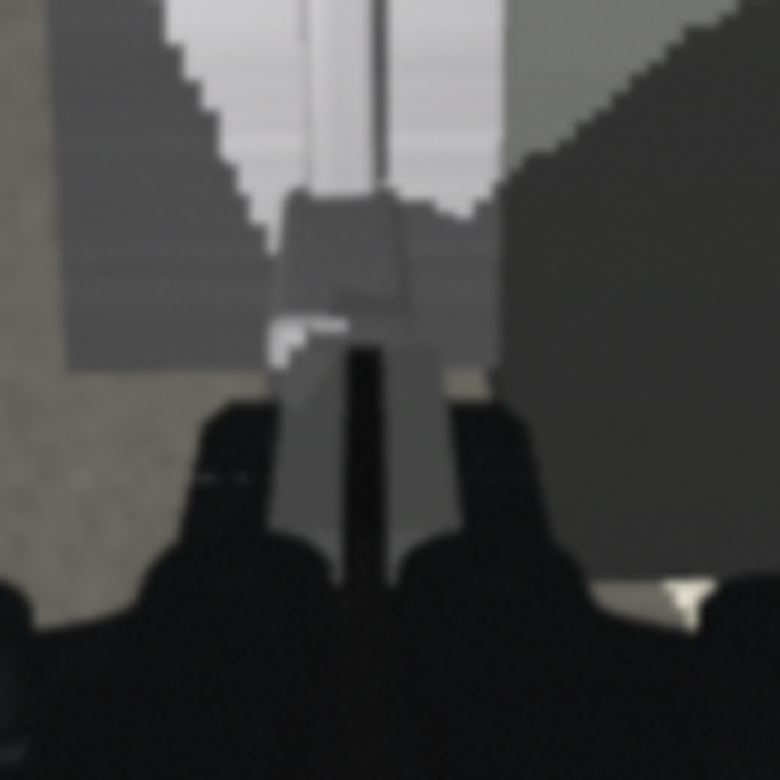

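View pics/t3.png

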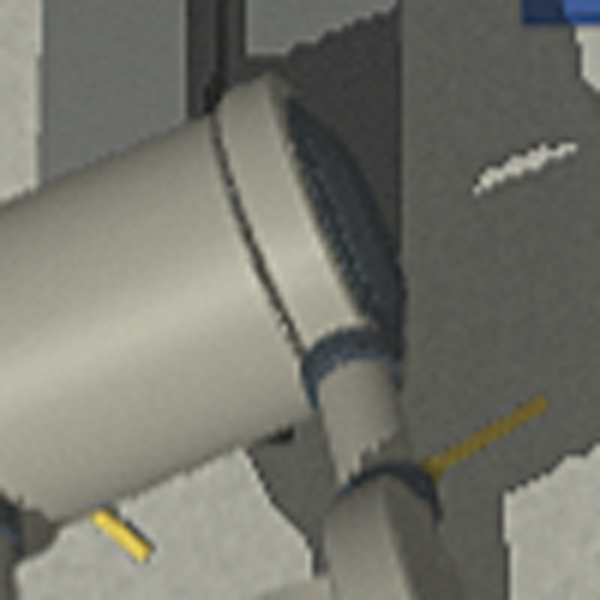

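```bash
python3 - <<'E'
from h import *
np.set_printoptions(precision=4,suppress=True)
s=capture("scene");save(s,"s3",(290,90,350,160),10)
P=pts(s)
for v in range(120,156,2): print(v,[tuple(float(x) for x in np.round(P[v,u],3)) for u in (310,314,317,320)])
print(state()["joints"])
E
```

```text
120 [(0.171, 0.235, -0.0), (0.399, 0.225, 0.209), (0.42, 0.231, 0.228), (0.421, 0.239, 0.23)]
122 [(0.182, 0.235, 0.001), (0.394, 0.227, 0.197), (0.409, 0.233, 0.211), (0.423, 0.24, 0.225)]
124 [(0.195, 0.235, 0.003), (0.396, 0.227, 0.191), (0.393, 0.236, 0.189), (0.428, 0.24, 0.222)]
126 [(0.205, 0.235, 0.004), (0.393, 0.228, 0.181), (0.422, 0.233, 0.209), (0.435, 0.24, 0.221)]
128 [(0.212, 0.235, 0.002), (0.395, 0.229, 0.176), (0.439, 0.232, 0.217), (0.438, 0.24, 0.218)]
130 [(0.223, 0.235, 0.002), (0.407, 0.228, 0.179), (0.438, 0.233, 0.209), (0.441, 0.241, 0.213)]
132 [(0.235, 0.235, 0.005), (0.412, 0.229, 0.176), (0.432, 0.235, 0.197), (0.427, 0.243, 0.192)]
134 [(0.239, 0.235, 0.0), (0.386, 0.232, 0.144), (0.391, 0.24, 0.149), (0.384, 0.249, 0.143)]
136 [(0.255, 0.234, 0.007), (0.386, 0.233, 0.136), (0.399, 0.24, 0.149), (0.391, 0.249, 0.142)]
138 [(0.261, 0.235, 0.003), (0.391, 0.233, 0.132), (0.39, 0.242, 0.133), (0.387, 0.251, 0.13)]
140 [(0.269, 0.235, 0.002), (0.384, 0.235, 0.118), (0.381, 0.244, 0.116), (0.268, 0.267, 0.004)]
142 [(0.344, 0.228, 0.068), (0.386, 0.236, 0.111), (0.385, 0.244, 0.112), (0.277, 0.267, 0.004)]
144 [(0.354, 0.228, 0.07), (0.385, 0.237, 0.103), (0.389, 0.245, 0.107), (0.346, 0.259, 0.065)]
146 [(0.364, 0.228, 0.072), (0.389, 0.237, 0.099), (0.385, 0.246, 0.095), (0.36, 0.258, 0.07)]
148 [(0.369, 0.228, 0.068), (0.385, 0.238, 0.085), (0.385, 0.247, 0.086), (0.376, 0.257, 0.078)]
150 [(0.376, 0.228, 0.067), (0.382, 0.239, 0.074), (0.385, 0.248, 0.078), (0.381, 0.257, 0.075)]
152 [(0.388, 0.228, 0.071), (0.386, 0.24, 0.07), (0.386, 0.249, 0.071), (0.386, 0.257, 0.072)]
154 [(0.395, 0.228, 0.07), (0.395, 0.24, 0.071), (0.395, 0.249, 0.072), (0.392, 0.258, 0.07)]
[ 24.8932  23.8015 108.8477   0.0936  46.696   22.9544]
```

View pics/s3.png

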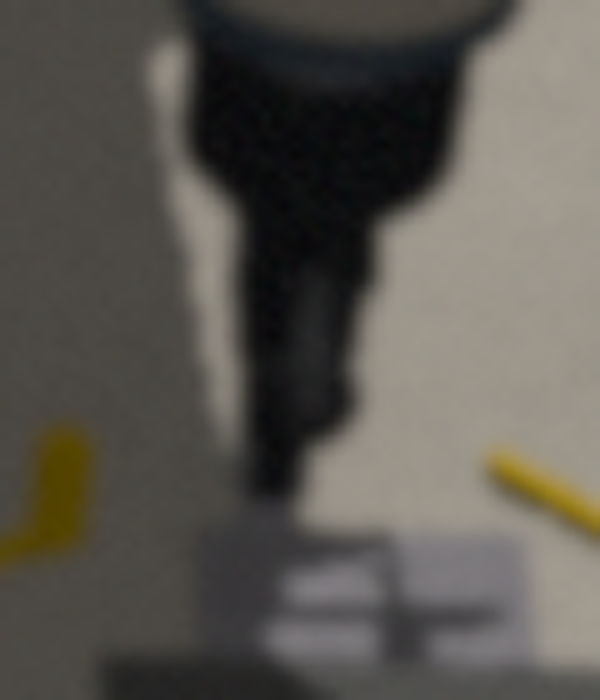

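The pictures disagree with the reported pose. The shut finger tips hang at z of about 0.12, just above the block top at 0.114, while the reported TCP is 0.084. The fingers closed on air. I'll open, go lower in small steps watching the force, and measure the offset.

Request:
move_arm:
  steps:
    - {"hand": 0.6, "x": 0.0, "y": 0.0, "z": 0.1, "ax": 0.0, "ay": 0.05, "az": 0.0}
    - {"hand": 0.6, "x": 0.0, "y": 0.0, "z": 0.0, "ax": 0.0, "ay": 0.0, "az": 0.0}
    - {"hand": 0.6, "x": 0.0, "y": 0.0, "z": 0.0, "ax": 0.0, "ay": 0.0, "az": 0.0}
    - {"hand": 0.6, "x": 0.0, "y": 0.0, "z": 0.0, "ax": 0.0, "ay": 0.0, "az": 0.0}

```text
time_s: 4.4
tool_pos: [0.3811, 0.243, 0.0898]
tcp_rot: [[0.002, 0.999, 0.033], [0.006, 0.033, -0.999], [-1.0, 0.002, -0.006]]
wrist_force: [-0.2, 0.4, -0.6]
opening: 0.0513
```

```bash
python3 - <<'E'
from h import *
np.set_printoptions(precision=4,suppress=True)
st=state();print(st["tool_pos"],st["opening"],st["wrist_force"],st["joints"])
w=capture("wrist");save(w,"w4",(130,170,390,384),3)
P=pts(w);t=st["tool_pos"]
m=(abs(P[...,0]-t[0])<0.06)&(abs(P[...,1]-t[1])<0.025)&(P[...,2]>0.085)
v,u=np.where(m)
for vv in range(v.min(),v.max(),5):
    k=m[vv]; 
    if k.any(): print(vv,np.where(k)[0].min(),np.where(k)[0].max(),P[vv][k].min(0),P[vv][k].max(0))
print(w["xyz"],w["rotation"])
E
```

```text
[0.3811 0.243  0.0898] 0.05129201179453896 [-0.2274  0.3753 -0.5943] [ 24.7261  23.4034 108.1727   0.3571  48.199   22.6135]
204 252 252 [0.3758 0.2512 0.0853] [0.3758 0.2512 0.0853]
209 246 267 [0.372  0.2486 0.0883] [0.3858 0.2513 0.096 ]
214 246 267 [0.3726 0.2502 0.1025] [0.3855 0.2514 0.1057]
219 245 267 [0.3724 0.2499 0.111 ] [0.3852 0.2509 0.1131]
224 245 268 [0.3725 0.2474 0.112 ] [0.3859 0.2482 0.1145]
229 245 268 [0.3726 0.2442 0.1115] [0.3861 0.2453 0.1146]
234 195 326 [0.3495 0.2409 0.1119] [0.4135 0.2539 0.1396]
239 187 334 [0.3444 0.2374 0.1107] [0.4184 0.2537 0.1452]
244 180 341 [0.3425 0.242  0.1292] [0.4205 0.2535 0.1502]
249 177 344 [0.3425 0.2397 0.1304] [0.4202 0.2534 0.1558]
254 174 347 [0.3424 0.2374 0.1315] [0.4204 0.2535 0.1602]
259 171 350 [0.3424 0.2331 0.129 ] [0.4199 0.2538 0.1647]
264 163 358 [0.3437 0.2319 0.1321] [0.4187 0.2565 0.1734]
269 155 366 [0.3418 0.2311 0.136 ] [0.4204 0.256  0.1762]
274 104 417 [0.3248 0.2302 0.1383] [0.4375 0.2567 0.1799]
279 96 425 [0.3236 0.2308 0.1447] [0.439  0.2568 0.1831]
284 89 432 [0.3231 0.2303 0.1472] [0.4391 0.2553
[... 490 characters left out ...]
 0.1801] [0.4406 0.2594 0.2107]
334 32 490 [0.3213 0.2284 0.1787] [0.441  0.2595 0.2124]
339 27 496 [0.3212 0.2273 0.1805] [0.441  0.2599 0.2143]
344 19 500 [0.3213 0.2275 0.1831] [0.441  0.2609 0.2174]
349 17 507 [0.3215 0.2275 0.1854] [0.4409 0.2616 0.2199]
354 8 510 [0.3211 0.2279 0.1873] [0.441  0.2617 0.221 ]
359 7 511 [0.3218 0.2283 0.1898] [0.4405 0.2619 0.2222]
364 0 511 [0.3213 0.2269 0.1912] [0.4393 0.262  0.2233]
369 0 511 [0.3215 0.2267 0.193 ] [0.4375 0.2617 0.2245]
374 0 511 [0.3233 0.2274 0.1955] [0.4369 0.2618 0.2255]
379 0 511 [0.324  0.2274 0.1973] [0.4354 0.2619 0.2267]
[0.3791 0.3077 0.2681] [[ 0.9995  0.03    0.0107]
 [ 0.0317 -0.9651 -0.26  ]
 [ 0.0026  0.2603 -0.9655]]
```

View pics/w4.png

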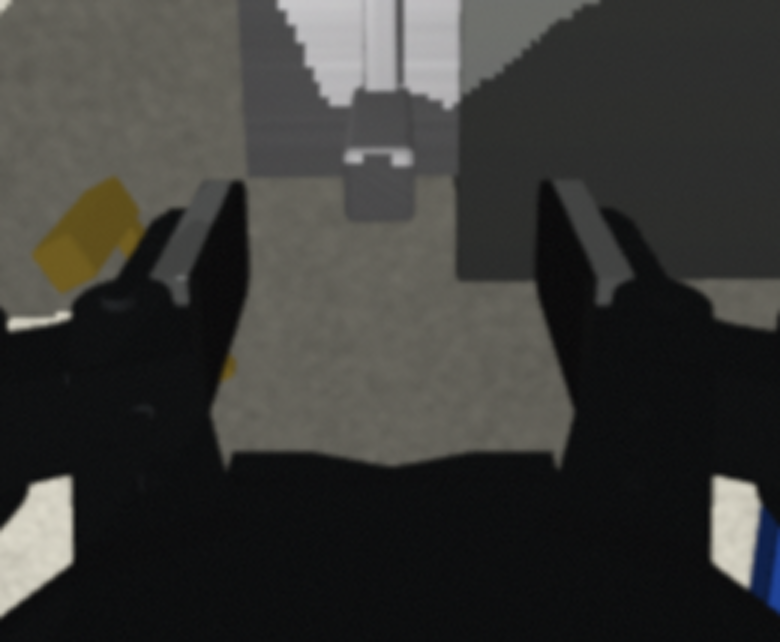

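Measured: with the fingers half open the tips are at z of about 0.130 with TCP reading 0.090. The shut tips therefore sit about 34 mm above the reported TCP, and x and y agree. I'll allow for this offset in every grasp from here on.

Request:
move_arm:
  steps:
    - {"hand": 0.5, "x": -0.03, "y": 0.0, "z": -0.3, "ax": 0.04, "ay": 0.0, "az": 0.0}
    - {"hand": 0.5, "x": 0.0, "y": 0.0, "z": -0.3, "ax": 0.0, "ay": 0.0, "az": 0.0}
    - {"hand": 0.5, "x": 0.0, "y": 0.0, "z": -0.16, "ax": 0.0, "ay": 0.0, "az": 0.0}
    - {"hand": 0.5, "x": 0.0, "y": 0.0, "z": 0.0, "ax": 0.0, "ay": 0.0, "az": 0.0}

```text
time_s: 4.85
tool_pos: [0.38, 0.2432, 0.051]
tcp_rot: [[0.003, 0.999, 0.033], [0.013, 0.033, -0.999], [-1.0, 0.003, -0.013]]
wrist_force: [-0.8, -0.4, -0.1]
opening: 0.0426
```

Request:
move_arm:
  steps:
    - {"hand": 0.5, "x": 0.0, "y": 0.0, "z": -0.02, "ax": -0.08, "ay": 0.0, "az": 0.0}
    - {"hand": 0.0, "x": 0.0, "y": 0.0, "z": 0.0, "ax": 0.0, "ay": 0.0, "az": 0.0}
    - {"hand": 0.0, "x": 0.0, "y": 0.0, "z": 0.0, "ax": 0.0, "ay": 0.0, "az": 0.0}
    - {"hand": 0.0, "x": 0.0, "y": 0.0, "z": 0.0, "ax": 0.0, "ay": 0.0, "az": 0.0}
    - {"hand": 0.0, "x": 0.0, "y": 0.0, "z": 0.0, "ax": 0.0, "ay": 0.0, "az": 0.0}

```text
time_s: 5.35
tool_pos: [0.3806, 0.2437, 0.0513]
tcp_rot: [[0.004, 0.999, 0.033], [0.0, 0.033, -0.999], [-1.0, 0.004, 0.0]]
wrist_force: [-0.7, 0.2, 0.0]
opening: 0.0126
```

Request:
move_arm:
  steps:
    - {"hand": 0.0, "x": 0.0, "y": 0.0, "z": 0.04, "ax": 0.0, "ay": 0.0, "az": 0.0}
    - {"hand": 0.0, "x": 0.01, "y": -0.3, "z": 0.0, "ax": 0.0, "ay": 0.0, "az": 0.0}
    - {"hand": 0.0, "x": 0.01, "y": -0.3, "z": 0.0, "ax": 0.0, "ay": 0.0, "az": 0.0}
    - {"hand": 0.0, "x": 0.01, "y": -0.3, "z": 0.0, "ax": 0.0, "ay": 0.0, "az": 0.0}
    - {"hand": 0.0, "x": 0.01, "y": -0.3, "z": 0.0, "ax": 0.0, "ay": 0.0, "az": 0.0}

```text
time_s: 5.85
tool_pos: [0.3833, 0.1834, 0.0544]
tcp_rot: [[0.006, 0.999, 0.035], [0.001, 0.035, -0.999], [-1.0, 0.006, -0.001]]
wrist_force: [-0.4, 0.1, -1.0]
opening: 0.0134
```

Request:
move_arm:
  steps:
    - {"hand": 0.0, "x": 0.2, "y": -0.6, "z": 0.1, "ax": 0.0, "ay": 0.0, "az": 0.15}
    - {"hand": 0.0, "x": 0.3, "y": -0.8, "z": 0.0, "ax": 0.0, "ay": 0.0, "az": 0.15}
    - {"hand": 0.0, "x": 0.3, "y": -0.9, "z": 0.0, "ax": 0.0, "ay": 0.0, "az": 0.15}
    - {"hand": 0.0, "x": 0.3, "y": -0.9, "z": 0.0, "ax": 0.0, "ay": 0.0, "az": 0.15}
    - {"hand": 0.0, "x": 0.2, "y": -0.9, "z": 0.0, "ax": 0.0, "ay": 0.0, "az": 0.15}

```text
time_s: 6.35
tool_pos: [0.4492, -0.0267, 0.0608]
tcp_rot: [[0.008, 0.988, 0.157], [0.002, 0.157, -0.988], [-1.0, 0.008, -0.001]]
wrist_force: [1.5, 1.0, -0.3]
opening: 0.0127
```

Request:
move_arm:
  steps:
    - {"hand": 0.0, "x": -0.1, "y": -0.6, "z": 0.0, "ax": 0.0, "ay": 0.05, "az": 0.0}
    - {"hand": 0.0, "x": 0.0, "y": -0.1, "z": -0.2, "ax": 0.0, "ay": 0.0, "az": 0.0}
    - {"hand": 0.0, "x": 0.0, "y": 0.0, "z": -0.3, "ax": 0.0, "ay": 0.0, "az": 0.0}
    - {"hand": 0.0, "x": 0.0, "y": 0.0, "z": -0.2, "ax": 0.0, "ay": 0.0, "az": 0.0}

```text
time_s: 6.75
tool_pos: [0.4473, -0.0694, 0.0263]
tcp_rot: [[0.007, 0.989, 0.151], [0.0, 0.151, -0.989], [-1.0, 0.007, 0.001]]
wrist_force: [0.7, -0.7, -1.2]
opening: 0.013
```

```bash
python3 - <<'E'
from h import *
w=capture("wrist");save(w,"w5",s=1.5);c=capture("scene");save(c,"s5",(160,90,300,260),4)
E
```

```text
(no output)
```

View pics/w5.png

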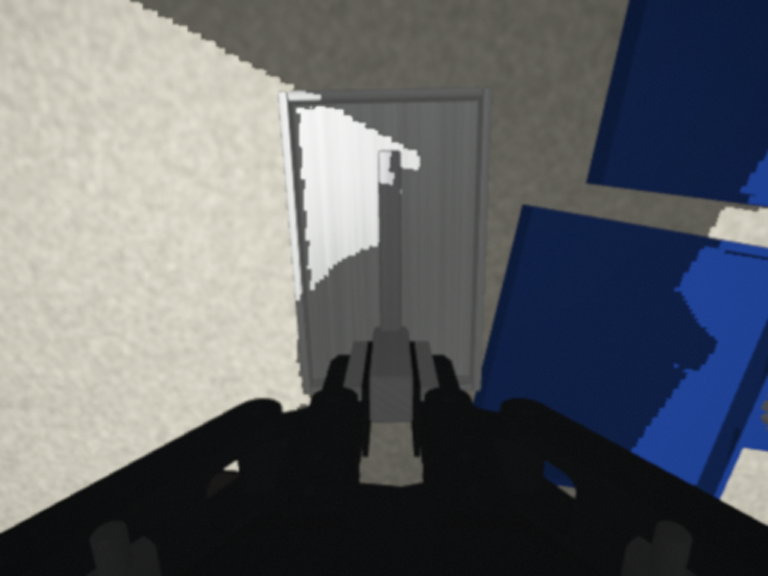

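View pics/s5.png

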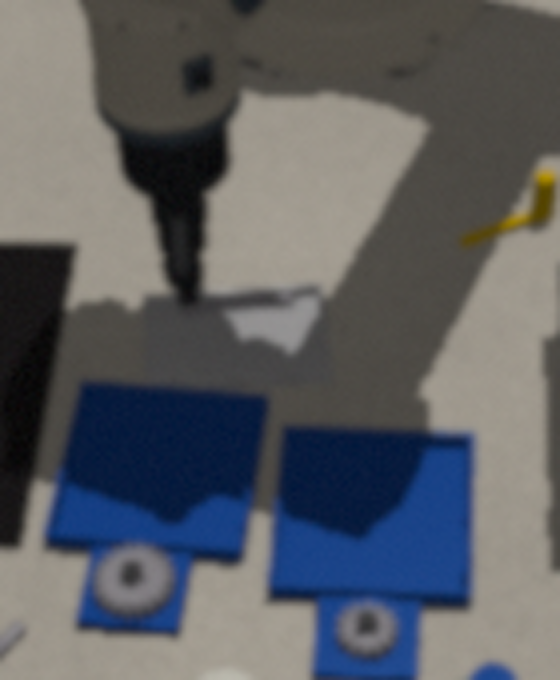

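The wrist view shows the pin level in the jaws and inside the dish outline. Shaft tip is at (390,160), block at (390,350). I'm lowering it.

Request:
move_arm:
  steps:
    - {"hand": 0.0, "x": 0.0, "y": 0.0, "z": -0.25, "ax": 0.0, "ay": 0.0, "az": 0.0}
    - {"hand": 0.0, "x": 0.0, "y": 0.0, "z": -0.25, "ax": 0.0, "ay": 0.0, "az": 0.0}
    - {"hand": 0.0, "x": 0.0, "y": 0.0, "z": -0.1, "ax": 0.0, "ay": 0.0, "az": 0.0}
    - {"hand": 0.0, "x": 0.0, "y": 0.0, "z": -0.05, "ax": 0.0, "ay": 0.0, "az": 0.0}
    - {"hand": 0.0, "x": 0.0, "y": 0.0, "z": 0.0, "ax": 0.0, "ay": 0.0, "az": 0.0}

```text
time_s: 7.35
tool_pos: [0.4472, -0.066, -0.0061]
tcp_rot: [[0.005, 0.988, 0.156], [0.001, 0.156, -0.988], [-1.0, 0.005, 0.0]]
wrist_force: [-0.9, -0.1, -0.6]
opening: 0.0129
```

Request:
move_arm:
  steps:
    - {"hand": 0.0, "x": 0.0, "y": 0.0, "z": -0.08, "ax": 0.0, "ay": 0.0, "az": 0.0}
    - {"hand": 0.0, "x": 0.0, "y": 0.0, "z": -0.02, "ax": 0.0, "ay": 0.0, "az": 0.0}
    - {"hand": 0.3, "x": 0.0, "y": 0.0, "z": 0.0, "ax": 0.0, "ay": 0.0, "az": 0.0}
    - {"hand": 0.5, "x": 0.0, "y": 0.0, "z": 0.0, "ax": 0.0, "ay": 0.0, "az": 0.0}
    - {"hand": 0.5, "x": 0.0, "y": 0.0, "z": 0.0, "ax": 0.0, "ay": 0.0, "az": 0.0}

```text
time_s: 7.85
tool_pos: [0.4479, -0.066, -0.0103]
tcp_rot: [[0.007, 0.988, 0.156], [0.0, 0.156, -0.988], [-1.0, 0.007, 0.001]]
wrist_force: [0.3, 1.1, 0.7]
opening: 0.0426
```

Request:
move_arm:
  steps:
    - {"hand": 0.5, "x": 0.0, "y": 0.0, "z": 0.3, "ax": 0.0, "ay": 0.0, "az": 0.0}
    - {"hand": 0.5, "x": 0.0, "y": 0.0, "z": 0.6, "ax": 0.0, "ay": 0.0, "az": 0.0}
    - {"hand": 0.8, "x": 0.0, "y": 0.0, "z": 1.0, "ax": 0.0, "ay": 0.0, "az": 0.0}
    - {"hand": 0.8, "x": 0.0, "y": 0.0, "z": 1.0, "ax": 0.0, "ay": 0.0, "az": 0.0}
    - {"hand": 0.8, "x": 0.0, "y": 0.3, "z": 0.4, "ax": 0.0, "ay": 0.0, "az": 0.0}

```text
time_s: 8.35
tool_pos: [0.4452, -0.0511, 0.1584]
tcp_rot: [[0.001, 0.988, 0.154], [0.002, 0.154, -0.988], [-1.0, 0.001, -0.002]]
wrist_force: [0.4, -0.3, -0.3]
opening: 0.0683
```

```bash
python3 - <<'E'
from h import *
w=capture("wrist");save(w,"w6",s=1.5)
E
```

```text
(no output)
```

View pics/w6.png

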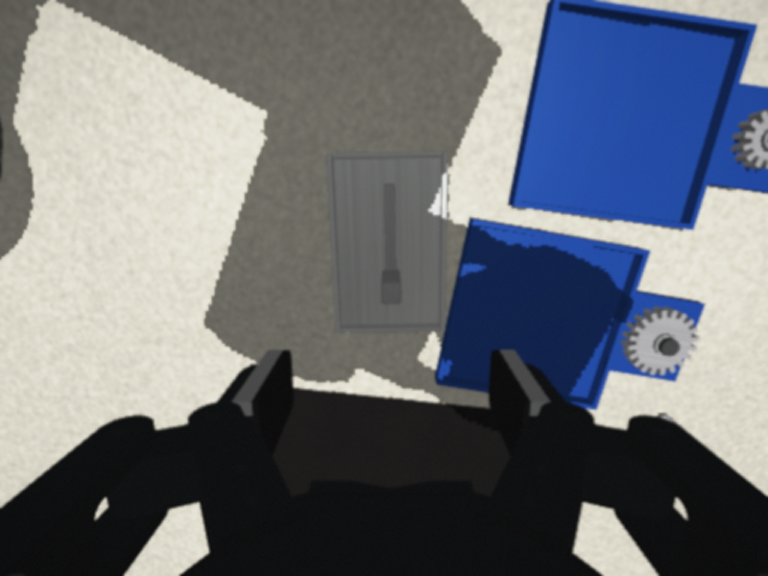

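The pin lies flat in the dish at (391,245). Next is the lid.

Request:
move_arm:
  steps:
    - {"hand": 1.0, "x": 0.0, "y": 0.6, "z": 0.1, "ax": 0.0, "ay": 0.0, "az": 1.0}
    - {"hand": 1.0, "x": 0.1, "y": 0.7, "z": 0.1, "ax": 0.0, "ay": 0.0, "az": 1.0}
    - {"hand": 1.0, "x": 0.1, "y": 0.7, "z": 0.1, "ax": 0.0, "ay": 0.0, "az": 1.0}
    - {"hand": 1.0, "x": 0.1, "y": 0.7, "z": 0.0, "ax": 0.0, "ay": 0.0, "az": 1.0}
    - {"hand": 1.0, "x": 0.1, "y": 0.7, "z": 0.0, "ax": 0.0, "ay": 0.0, "az": 1.0}

```text
time_s: 8.9
tool_pos: [0.466, 0.1239, 0.1782]
tcp_rot: [[0.006, 0.614, 0.789], [0.005, 0.789, -0.614], [-1.0, 0.007, 0.002]]
wrist_force: [-0.1, 0.3, -0.2]
opening: 0.0859
```

Request:
move_arm:
  steps:
    - {"hand": 1.0, "x": 0.1, "y": 0.7, "z": 0.0, "ax": 0.0, "ay": 0.0, "az": 1.0}
    - {"hand": 1.0, "x": 0.1, "y": 0.7, "z": 0.0, "ax": 0.0, "ay": 0.0, "az": 1.0}
    - {"hand": 1.0, "x": 0.1, "y": 0.7, "z": 0.0, "ax": 0.0, "ay": 0.0, "az": 1.0}
    - {"hand": 1.0, "x": 0.1, "y": 0.7, "z": 0.0, "ax": 0.0, "ay": 0.0, "az": 0.9}
    - {"hand": 1.0, "x": 0.0, "y": 0.0, "z": 0.0, "ax": 0.0, "ay": 0.0, "az": 0.6}

```text
time_s: 9.4
tool_pos: [0.4854, 0.2736, 0.1779]
tcp_rot: [[0.002, -0.029, 1.0], [0.008, 1.0, 0.029], [-1.0, 0.008, 0.002]]
wrist_force: [-0.2, -0.4, 0.6]
opening: 0.0853
```

```bash
python3 - <<'E'
from h import *
np.set_printoptions(precision=4,suppress=True)
for w,n in ((capture("wrist"),"w7"),(capture("top"),"t7")):
    save(w,n,s=1.5)
    P=pts(w)
    h=P[...,2]
    m=(h>0.102)&(h<0.116)&(abs(P[...,0]-0.5)<0.06)&(abs(P[...,1]-0.29)<0.03)
    if n=="w7": m&=(w["color"].max(2)<90)
    q=P[m][:,:2].astype(np.float32);print(n,m.sum(),cv2.minAreaRect(q),P[m].mean(0))
print(state()["tool_pos"])
E
```

```text
w7 1471 ((0.5028024315834045, 0.29183948040008545), (0.0799790471792221, 0.01599978096783161), 2.2221105098724365) [0.5005 0.2914 0.1091]
t7 19 ((0.46966952085494995, 0.290953129529953), (0.011746654286980629, 0.013698766939342022), 1.3792059421539307) [0.4678 0.291  0.1097]
[0.4848 0.2708 0.1778]
```

View pics/w7.png

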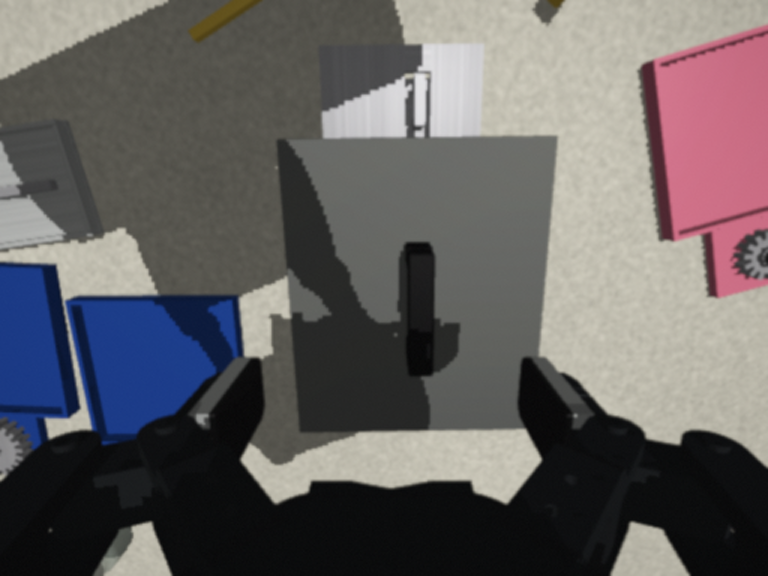

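Request:
move_arm:
  steps:
    - {"hand": 0.7, "x": 0.12, "y": 0.4, "z": -0.3, "ax": 0.0, "ay": 0.0, "az": 0.07}
    - {"hand": 0.7, "x": 0.0, "y": 0.0, "z": -0.5, "ax": -0.05, "ay": 0.0, "az": 0.0}
    - {"hand": 0.7, "x": 0.0, "y": 0.0, "z": -0.5, "ax": 0.0, "ay": 0.0, "az": 0.0}
    - {"hand": 0.7, "x": 0.0, "y": 0.0, "z": -0.3, "ax": 0.0, "ay": 0.0, "az": 0.0}

```text
time_s: 9.9
tool_pos: [0.492, 0.2892, 0.0976]
tcp_rot: [[0.005, -0.018, 1.0], [0.0, 1.0, 0.018], [-1.0, 0.0, 0.005]]
wrist_force: [0.5, 0.1, 0.0]
opening: 0.0595
```

Request:
move_arm:
  steps:
    - {"hand": 0.6, "x": 0.0, "y": 0.04, "z": -0.3, "ax": 0.0, "ay": 0.04, "az": 0.14}
    - {"hand": 0.6, "x": 0.0, "y": 0.0, "z": -0.4, "ax": 0.0, "ay": 0.0, "az": 0.0}
    - {"hand": 0.6, "x": 0.0, "y": 0.0, "z": -0.2, "ax": 0.0, "ay": 0.0, "az": 0.0}
    - {"hand": 0.6, "x": 0.0, "y": 0.0, "z": 0.0, "ax": 0.0, "ay": 0.0, "az": 0.0}

```text
time_s: 10.3
tool_pos: [0.491, 0.2885, 0.049]
tcp_rot: [[-0.005, -0.031, 1.0], [-0.001, 1.0, 0.031], [-1.0, -0.001, -0.005]]
wrist_force: [0.6, 0.7, -0.0]
opening: 0.0514
```

Request:
move_arm:
  steps:
    - {"hand": 0.6, "x": 0.0, "y": 0.06, "z": 0.0, "ax": 0.0, "ay": -0.03, "az": 0.06}
    - {"hand": 0.0, "x": 0.0, "y": 0.0, "z": 0.0, "ax": 0.0, "ay": 0.0, "az": 0.0}
    - {"hand": 0.0, "x": 0.0, "y": 0.0, "z": 0.0, "ax": 0.0, "ay": 0.0, "az": 0.0}
    - {"hand": 0.0, "x": 0.0, "y": 0.0, "z": 0.0, "ax": 0.0, "ay": 0.0, "az": 0.0}
    - {"hand": 0.0, "x": 0.0, "y": 0.0, "z": 0.0, "ax": 0.0, "ay": 0.0, "az": 0.0}
  newtons: 90

```text
time_s: 10.8
tool_pos: [0.4924, 0.2922, 0.0518]
tcp_rot: [[0.003, -0.039, 0.999], [0.0, 0.999, 0.039], [-1.0, 0.0, 0.003]]
wrist_force: [0.8, 0.3, -3.4]
opening: 0.0141
```

Request:
move_arm:
  steps:
    - {"hand": 0.0, "x": 0.0, "y": 0.0, "z": 0.2, "ax": 0.0, "ay": 0.0, "az": 0.0}
    - {"hand": 0.0, "x": 0.0, "y": 0.0, "z": 0.3, "ax": 0.0, "ay": 0.0, "az": 0.0}
    - {"hand": 0.0, "x": 0.0, "y": 0.0, "z": 0.4, "ax": 0.0, "ay": 0.0, "az": 0.0}
    - {"hand": 0.0, "x": 0.0, "y": 0.0, "z": 0.4, "ax": 0.0, "ay": 0.0, "az": 0.0}
    - {"hand": 0.0, "x": 0.0, "y": 0.0, "z": 0.3, "ax": 0.0, "ay": 0.0, "az": 0.0}

```text
time_s: 11.3
tool_pos: [0.4905, 0.2913, 0.1352]
tcp_rot: [[-0.001, -0.039, 0.999], [-0.001, 0.999, 0.039], [-1.0, -0.001, -0.001]]
wrist_force: [0.2, -0.1, -3.6]
opening: 0.0142
```

```bash
python3 - <<'E'
from h import *
np.set_printoptions(precision=4,suppress=True)
st=state();print(st["tool_pos"],st["opening"],st["wrist_force"],st["torque"],st["joints"])
w=capture("wrist");save(w,"w8",s=1.2);w=capture("scene");save(w,"s8",s=1.2)
E
```

```text
[0.4905 0.2913 0.1352] 0.014182067890185054 [ 0.2424 -0.1284 -3.595 ] [0.0374 0.0217 0.0078] [ 24.7454  27.7433  89.0245  -0.0559  63.3097 -67.4863]
```

View pics/w8.png

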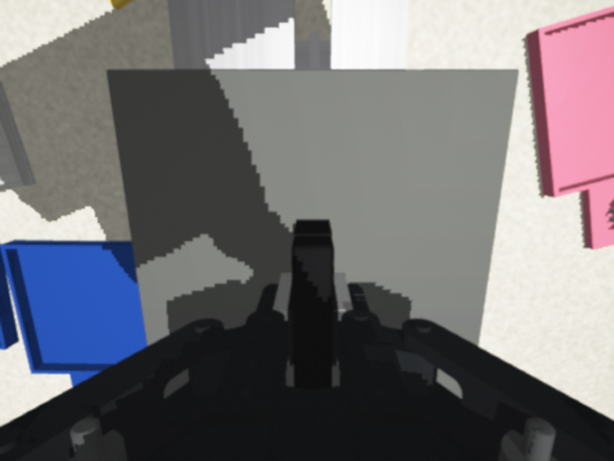

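View pics/s8.png

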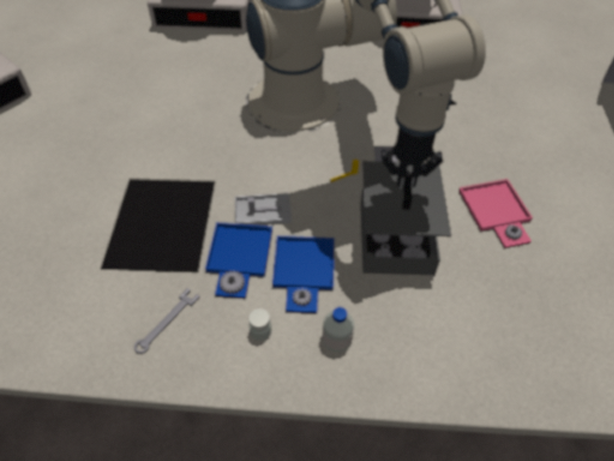

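Request:
move_arm:
  steps:
    - {"hand": 0.0, "x": 0.0, "y": -0.4, "z": 0.0, "ax": 0.0, "ay": 0.0, "az": 0.0}
    - {"hand": 0.0, "x": 0.0, "y": -0.6, "z": 0.0, "ax": 0.0, "ay": 0.0, "az": 0.0}
    - {"hand": 0.0, "x": 0.0, "y": -0.7, "z": 0.0, "ax": 0.0, "ay": 0.0, "az": 0.0}
    - {"hand": 0.0, "x": 0.0, "y": -0.7, "z": 0.0, "ax": 0.0, "ay": 0.0, "az": 0.0}
    - {"hand": 0.0, "x": 0.0, "y": -0.7, "z": 0.0, "ax": 0.0, "ay": 0.0, "az": 0.0}

```text
time_s: 11.9
tool_pos: [0.4899, 0.1357, 0.1341]
tcp_rot: [[0.001, -0.045, 0.999], [0.001, 0.999, 0.045], [-1.0, 0.001, 0.001]]
wrist_force: [0.3, -1.3, -3.3]
opening: 0.0143
```

Request:
move_arm:
  steps:
    - {"hand": 0.0, "x": 0.0, "y": -0.7, "z": 0.0, "ax": 0.0, "ay": 0.0, "az": 0.0}
    - {"hand": 0.0, "x": 0.0, "y": -0.7, "z": 0.0, "ax": 0.0, "ay": 0.0, "az": 0.0}
    - {"hand": 0.0, "x": 0.0, "y": -0.7, "z": 0.0, "ax": 0.0, "ay": 0.0, "az": 0.0}
    - {"hand": 0.0, "x": 0.0, "y": -0.7, "z": 0.0, "ax": 0.0, "ay": 0.0, "az": 0.0}
    - {"hand": 0.0, "x": 0.0, "y": -0.7, "z": 0.0, "ax": 0.0, "ay": 0.0, "az": 0.0}

```text
time_s: 12.4
tool_pos: [0.4868, -0.0462, 0.1315]
tcp_rot: [[-0.002, -0.046, 0.999], [0.001, 0.999, 0.046], [-1.0, 0.001, -0.002]]
wrist_force: [0.3, 0.5, -2.6]
opening: 0.0143
```

Request:
move_arm:
  steps:
    - {"hand": 0.0, "x": 0.0, "y": -0.8, "z": 0.0, "ax": 0.0, "ay": 0.0, "az": 0.0}
    - {"hand": 0.0, "x": 0.05, "y": -0.9, "z": 0.0, "ax": 0.0, "ay": 0.0, "az": 0.0}
    - {"hand": 0.0, "x": 0.05, "y": -0.9, "z": 0.0, "ax": 0.0, "ay": 0.0, "az": 0.0}
    - {"hand": 0.0, "x": 0.0, "y": -0.9, "z": 0.0, "ax": 0.0, "ay": 0.0, "az": 0.0}
    - {"hand": 0.0, "x": 0.0, "y": -0.8, "z": 0.0, "ax": 0.0, "ay": 0.0, "az": 0.0}

```text
time_s: 12.9
tool_pos: [0.4887, -0.2688, 0.1289]
tcp_rot: [[-0.005, -0.046, 0.999], [0.003, 0.999, 0.046], [-1.0, 0.003, -0.005]]
wrist_force: [1.5, 0.2, -2.3]
opening: 0.0138
```

Request:
move_arm:
  steps:
    - {"hand": 0.0, "x": 0.02, "y": -0.2, "z": -0.2, "ax": 0.0, "ay": 0.0, "az": 0.0}
    - {"hand": 0.0, "x": 0.0, "y": -0.05, "z": -0.4, "ax": 0.0, "ay": 0.0, "az": 0.0}
    - {"hand": 0.0, "x": 0.0, "y": 0.0, "z": -0.5, "ax": 0.0, "ay": 0.0, "az": 0.0}
    - {"hand": 0.0, "x": 0.0, "y": 0.0, "z": -0.5, "ax": 0.0, "ay": 0.0, "az": 0.0}
    - {"hand": 0.0, "x": 0.0, "y": 0.0, "z": -0.2, "ax": 0.0, "ay": 0.0, "az": 0.0}

```text
time_s: 13.4
tool_pos: [0.4887, -0.2868, 0.0339]
tcp_rot: [[-0.004, -0.04, 0.999], [0.002, 0.999, 0.04], [-1.0, 0.002, -0.004]]
wrist_force: [0.4, 0.5, -2.5]
opening: 0.0143
```

Request:
move_arm:
  steps:
    - {"hand": 0.0, "x": 0.0, "y": 0.0, "z": -0.25, "ax": 0.0, "ay": 0.0, "az": 0.0}
    - {"hand": 0.0, "x": 0.0, "y": 0.0, "z": -0.2, "ax": 0.0, "ay": 0.0, "az": 0.0}
    - {"hand": 0.0, "x": 0.0, "y": 0.0, "z": -0.08, "ax": 0.0, "ay": 0.0, "az": 0.0}
    - {"hand": 0.0, "x": 0.0, "y": 0.0, "z": -0.05, "ax": 0.0, "ay": 0.0, "az": 0.0}
    - {"hand": 0.0, "x": 0.0, "y": 0.0, "z": 0.0, "ax": 0.0, "ay": 0.0, "az": 0.0}

```text
time_s: 13.9
tool_pos: [0.4888, -0.2856, 0.0026]
tcp_rot: [[-0.005, -0.041, 0.999], [0.003, 0.999, 0.041], [-1.0, 0.003, -0.005]]
wrist_force: [-0.5, 0.8, -3.5]
opening: 0.0142
```

Request:
move_arm:
  steps:
    - {"hand": 0.0, "x": 0.0, "y": 0.0, "z": -0.05, "ax": 0.0, "ay": 0.0, "az": 0.0}
    - {"hand": 0.0, "x": 0.0, "y": 0.0, "z": 0.0, "ax": 0.0, "ay": 0.0, "az": 0.0}

```text
time_s: 14.1
tool_pos: [0.4895, -0.286, 0.0009]
tcp_rot: [[-0.004, -0.041, 0.999], [0.002, 0.999, 0.041], [-1.0, 0.002, -0.004]]
wrist_force: [-0.4, 0.8, -3.4]
opening: 0.0143
```

Request:
move_arm:
  steps:
    - {"hand": 0.0, "x": 0.0, "y": 0.0, "z": -0.06, "ax": 0.0, "ay": 0.0, "az": 0.0}
    - {"hand": 0.0, "x": 0.0, "y": 0.0, "z": -0.03, "ax": 0.0, "ay": 0.0, "az": 0.0}
    - {"hand": 0.0, "x": 0.0, "y": 0.0, "z": 0.0, "ax": 0.0, "ay": 0.0, "az": 0.0}

```text
time_s: 14.4
tool_pos: [0.49, -0.2864, 0.001]
tcp_rot: [[-0.001, -0.041, 0.999], [-0.001, 0.999, 0.041], [-1.0, -0.0, -0.001]]
wrist_force: [-0.3, -0.1, -2.7]
opening: 0.0146
```

Request:
move_arm:
  steps:
    - {"hand": 0.4, "x": 0.0, "y": 0.0, "z": 0.0, "ax": 0.0, "ay": 0.0, "az": 0.0}
    - {"hand": 0.6, "x": 0.0, "y": 0.0, "z": 0.0, "ax": 0.0, "ay": 0.0, "az": 0.0}
    - {"hand": 0.6, "x": 0.0, "y": 0.0, "z": 0.0, "ax": 0.0, "ay": 0.0, "az": 0.0}
    - {"hand": 0.6, "x": 0.0, "y": 0.0, "z": 0.3, "ax": 0.0, "ay": 0.0, "az": 0.0}
    - {"hand": 0.6, "x": 0.0, "y": 0.0, "z": 0.6, "ax": 0.0, "ay": 0.0, "az": 0.0}

```text
time_s: 14.9
tool_pos: [0.4889, -0.2857, 0.0443]
tcp_rot: [[-0.004, -0.041, 0.999], [0.002, 0.999, 0.041], [-1.0, 0.002, -0.004]]
wrist_force: [0.4, -0.0, 1.6]
opening: 0.0512
```

Request:
move_arm:
  steps:
    - {"hand": 0.6, "x": 0.0, "y": 0.0, "z": 1.0, "ax": 0.0, "ay": 0.0, "az": 0.0}
    - {"hand": 0.6, "x": 0.0, "y": 0.3, "z": 1.0, "ax": 0.0, "ay": 0.0, "az": 0.0}
    - {"hand": 0.6, "x": 0.0, "y": 0.8, "z": 0.6, "ax": 0.0, "ay": 0.0, "az": 0.0}
    - {"hand": 0.6, "x": 0.0, "y": 1.0, "z": 0.0, "ax": 0.0, "ay": 0.0, "az": 0.0}
    - {"hand": 0.6, "x": 0.0, "y": 1.0, "z": 0.0, "ax": 0.0, "ay": 0.0, "az": 0.0}

```text
time_s: 15.4
tool_pos: [0.4908, -0.1332, 0.181]
tcp_rot: [[0.003, -0.033, 0.999], [-0.002, 0.999, 0.034], [-1.0, -0.002, 0.003]]
wrist_force: [-0.0, 0.6, -0.4]
opening: 0.0514
```

Request:
move_arm:
  steps:
    - {"hand": 0.6, "x": -0.1, "y": 1.0, "z": 0.0, "ax": 0.0, "ay": 0.0, "az": 0.0}
    - {"hand": 0.6, "x": -0.1, "y": 1.0, "z": 0.0, "ax": 0.0, "ay": 0.0, "az": 0.0}
    - {"hand": 0.6, "x": -0.2, "y": 1.0, "z": 0.0, "ax": 0.0, "ay": 0.0, "az": 0.0}
    - {"hand": 0.6, "x": -0.3, "y": 1.0, "z": 0.0, "ax": 0.0, "ay": 0.0, "az": 0.0}
    - {"hand": 0.6, "x": -0.3, "y": 1.0, "z": 0.0, "ax": 0.0, "ay": 0.0, "az": 0.0}

```text
time_s: 15.9
tool_pos: [0.4431, 0.1123, 0.1821]
tcp_rot: [[0.008, -0.032, 0.999], [-0.002, 0.999, 0.032], [-1.0, -0.002, 0.008]]
wrist_force: [1.5, 0.1, -0.0]
opening: 0.0511
```

Request:
move_arm:
  steps:
    - {"hand": 0.6, "x": -0.1, "y": 1.0, "z": 0.0, "ax": 0.0, "ay": 0.0, "az": 0.0}
    - {"hand": 0.6, "x": 0.0, "y": 1.0, "z": 0.0, "ax": 0.0, "ay": 0.0, "az": 0.0}
    - {"hand": 0.6, "x": 0.0, "y": 0.8, "z": 0.0, "ax": 0.0, "ay": 0.0, "az": 0.0}
    - {"hand": 0.6, "x": 0.0, "y": 0.2, "z": 0.0, "ax": 0.0, "ay": 0.0, "az": 0.0}
    - {"hand": 0.6, "x": 0.0, "y": 0.0, "z": 0.0, "ax": 0.0, "ay": 0.0, "az": 0.0}

```text
time_s: 16.4
tool_pos: [0.4346, 0.2695, 0.1822]
tcp_rot: [[0.009, -0.038, 0.999], [-0.001, 0.999, 0.038], [-1.0, -0.001, 0.009]]
wrist_force: [0.9, -1.2, -0.2]
opening: 0.0514
```

```bash
python3 - <<'E'
from h import *
np.set_printoptions(precision=4,suppress=True)
c=capture("top");save(c,"t9",s=1.5)
w=capture("wrist");save(w,"w9",s=1.5)
P=pts(c);h=P[...,2]
m=(h>0.006)&(h<0.035)&(P[...,1]<-0.15)&(P[...,0]<0.7)&(P[...,0]>0.3)
q=P[m][:,:2].astype(np.float32);print(cv2.minAreaRect(q))
m=(h>0.04)&(h<0.07)&(P[...,1]<-0.15)&(P[...,0]<0.7)&(P[...,0]>0.3)
q=P[m][:,:2].astype(np.float32);print("handle",cv2.minAreaRect(q),P[m].mean(0))
P=pts(w);h=P[...,2]
m=(h>0.043)&(h<0.0535)&(P[...,1]>0.15)&(P[...,0]>0.35)
n,l,st,ce=cv2.connectedComponentsWithStats(m.astype(np.uint8))
for i in range(1,n):
    if st[i,4]>25:
        q=P[l==i]; print(ce[i],st[i],(q.min(0)+q.max(0))/2,np.ptp(q,0))
E
```

```text
((0.4989650547504425, -0.43872755765914917), (0.5754613876342773, 0.39489808678627014), 89.44817352294922)
handle ((0.5014479756355286, -0.2861345708370209), (0.0775119885802269, 0.020602630451321602), 3.159106731414795) [ 0.4996 -0.2837  0.058 ]
[278.2453 126.4642] [ 203  106  103   40 1060] [0.3805 0.2581 0.0508] [0.044  0.1079 0.0055]
[334.4706 144.1765] [315 144  43   2  51] [0.3968 0.3481 0.0483] [0.002  0.046  0.0105]
[214.6693 156.5512] [206 151  17  13 127] [0.4146 0.2162 0.0494] [0.0136 0.0167 0.0082]
[347.9245 186.3325] [338 150  18 102 424] [0.4615 0.3621 0.0482] [0.12   0.0215 0.0105]
[209.5492 197.9344] [207 161   6  75 122] [0.464  0.2102 0.0482] [0.0898 0.0038 0.0104]
[311.803  180.6552] [304 173  16  16 203] [0.438  0.325  0.0467] [0.0169 0.0168 0.0073]
[247.803  181.5758] [240 174  16  16 198] [0.4419 0.2529 0.0468] [0.0169 0.0169 0.0066]
[247.7198 232.0495] [241 225  15  15 182] [0.5035 0.2548 0.0472] [0.0172 0.0169 0.0075]
[306.7315 232.1481] [302 226  14  15 108] [0.5019 0.3265 0.0466] [0.0171 0.0152 0.007 ]
[258.816  302.1041] [213 261 109  49 701] [0.5745 0.2817 0.0483] [0.065  0.1366 0.0105]
[306.8154 277.2615] [301 270  13  15 130] [0.5617 0.33   0.0471] [0.0181 0.015  0.0069]
[250.4556 278.8935] [244 272  14  15 169] [0.5667 0.2595 0.0465] [0.0183 0.0165 0.0067]
```

View pics/w9.png

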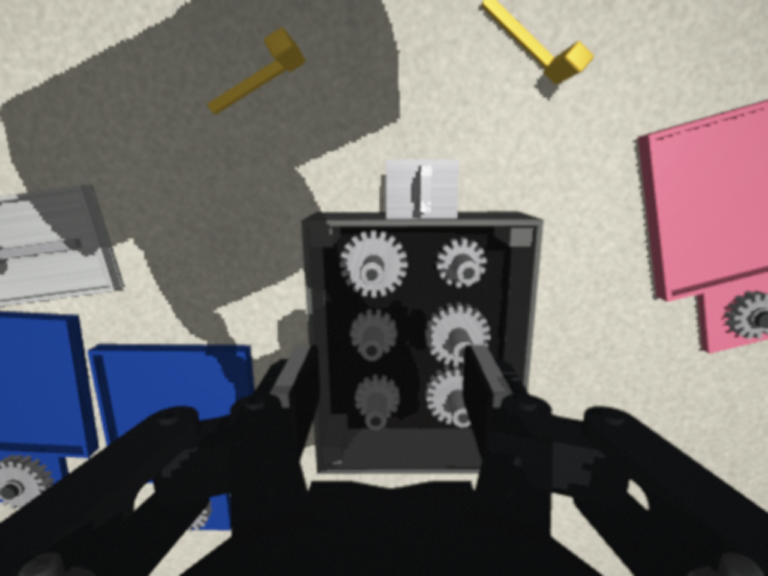

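View pics/t9.png

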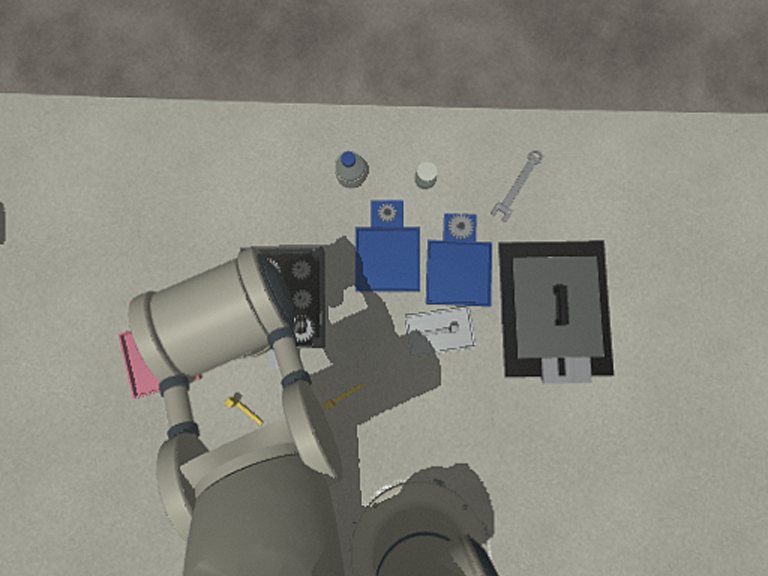

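The lid lies centred on the mat at (0.501, -0.286). The crate holds six gears. In the wrist view, the three 20-tooth ones are at (373,263), (458,333) and (455,400), and the three 14-tooth ones are at (460,262), (373,333) and (376,400). I start with the far-right 14-tooth gear, hub at (0.567, 0.260).

Request:
move_arm:
  steps:
    - {"hand": 0.5, "x": 0.6, "y": -0.1, "z": -0.2, "ax": 0.0, "ay": 0.0, "az": 0.0}
    - {"hand": 0.5, "x": 0.8, "y": -0.1, "z": -0.3, "ax": 0.0, "ay": 0.0, "az": 0.0}
    - {"hand": 0.5, "x": 0.7, "y": 0.0, "z": -0.3, "ax": 0.0, "ay": 0.0, "az": 0.0}
    - {"hand": 0.5, "x": 0.3, "y": 0.0, "z": -0.3, "ax": 0.0, "ay": 0.06, "az": 0.0}
    - {"hand": 0.5, "x": 0.0, "y": 0.0, "z": -0.2, "ax": 0.0, "ay": 0.0, "az": 0.0}
  newtons: 60

```text
time_s: 17.0
tool_pos: [0.5603, 0.2483, 0.1168]
tcp_rot: [[0.002, -0.029, 1.0], [-0.002, 1.0, 0.029], [-1.0, -0.002, 0.001]]
wrist_force: [-0.3, 0.0, 1.0]
opening: 0.043
```

Request:
move_arm:
  steps:
    - {"hand": 0.5, "x": 0.12, "y": 0.2, "z": -0.4, "ax": 0.0, "ay": 0.0, "az": 0.0}
    - {"hand": 0.5, "x": 0.0, "y": 0.0, "z": -0.6, "ax": 0.0, "ay": 0.0, "az": 0.0}
    - {"hand": 0.5, "x": 0.0, "y": 0.0, "z": -0.4, "ax": 0.0, "ay": 0.0, "az": 0.0}
    - {"hand": 0.5, "x": 0.0, "y": 0.0, "z": 0.0, "ax": 0.0, "ay": 0.0, "az": 0.0}

```text
time_s: 17.4
tool_pos: [0.5644, 0.252, 0.044]
tcp_rot: [[-0.001, -0.022, 1.0], [-0.003, 1.0, 0.022], [-1.0, -0.003, -0.001]]
wrist_force: [0.3, 0.2, 0.9]
opening: 0.0429
```

Request:
move_arm:
  steps:
    - {"hand": 0.5, "x": 0.05, "y": 0.16, "z": -0.2, "ax": 0.0, "ay": 0.0, "az": 0.0}
    - {"hand": 0.5, "x": 0.0, "y": 0.02, "z": -0.2, "ax": 0.0, "ay": 0.0, "az": 0.0}
    - {"hand": 0.5, "x": 0.0, "y": 0.02, "z": -0.4, "ax": 0.0, "ay": 0.0, "az": 0.0}
    - {"hand": 0.5, "x": 0.0, "y": 0.0, "z": -0.2, "ax": 0.0, "ay": 0.0, "az": 0.0}
    - {"hand": 0.5, "x": 0.0, "y": 0.0, "z": 0.0, "ax": 0.0, "ay": 0.0, "az": 0.0}

```text
time_s: 17.9
tool_pos: [0.568, 0.262, -0.005]
tcp_rot: [[0.003, -0.021, 1.0], [-0.002, 1.0, 0.021], [-1.0, -0.002, 0.003]]
wrist_force: [0.2, -0.3, -0.2]
opening: 0.0426
```

Request:
move_arm:
  steps:
    - {"hand": 0.5, "x": -0.02, "y": -0.04, "z": 0.0, "ax": 0.0, "ay": 0.0, "az": 0.0}
    - {"hand": 0.0, "x": 0.0, "y": 0.0, "z": 0.0, "ax": 0.0, "ay": 0.0, "az": 0.0}
    - {"hand": 0.0, "x": 0.0, "y": 0.0, "z": 0.0, "ax": 0.0, "ay": 0.0, "az": 0.0}
    - {"hand": 0.0, "x": 0.0, "y": 0.0, "z": 0.0, "ax": 0.0, "ay": 0.0, "az": 0.0}
    - {"hand": 0.0, "x": 0.0, "y": 0.0, "z": 0.0, "ax": 0.0, "ay": 0.0, "az": 0.0}

```text
time_s: 18.4
tool_pos: [0.5682, 0.2602, -0.0024]
tcp_rot: [[0.006, -0.021, 1.0], [-0.001, 1.0, 0.021], [-1.0, -0.001, 0.006]]
wrist_force: [0.3, -0.7, -0.7]
opening: 0.0157
```

Request:
move_arm:
  steps:
    - {"hand": 0.0, "x": 0.0, "y": 0.0, "z": 0.2, "ax": 0.0, "ay": 0.0, "az": 0.0}
    - {"hand": 0.0, "x": 0.0, "y": 0.0, "z": 0.4, "ax": 0.0, "ay": 0.0, "az": 0.0}
    - {"hand": 0.0, "x": 0.0, "y": 0.0, "z": 0.5, "ax": 0.0, "ay": 0.0, "az": 0.0}
    - {"hand": 0.0, "x": 0.0, "y": 0.0, "z": 0.5, "ax": 0.0, "ay": 0.0, "az": 0.0}
    - {"hand": 0.0, "x": 0.0, "y": 0.0, "z": 0.1, "ax": 0.0, "ay": 0.0, "az": 0.0}

```text
time_s: 18.9
tool_pos: [0.5673, 0.2599, 0.0872]
tcp_rot: [[0.005, -0.021, 1.0], [-0.002, 1.0, 0.021], [-1.0, -0.002, 0.005]]
wrist_force: [0.7, -0.3, -1.5]
opening: 0.0154
```

Request:
move_arm:
  steps:
    - {"hand": 0.0, "x": 0.2, "y": -0.6, "z": 0.0, "ax": 0.0, "ay": 0.0, "az": 0.0}
    - {"hand": 0.0, "x": 0.3, "y": -0.9, "z": 0.0, "ax": 0.0, "ay": 0.0, "az": 0.0}
    - {"hand": 0.0, "x": 0.3, "y": -0.9, "z": 0.0, "ax": 0.0, "ay": 0.0, "az": 0.0}
    - {"hand": 0.0, "x": 0.3, "y": -0.9, "z": 0.0, "ax": 0.0, "ay": 0.0, "az": 0.0}
    - {"hand": 0.0, "x": 0.1, "y": -0.7, "z": 0.0, "ax": 0.0, "ay": -0.03, "az": 0.0}

```text
time_s: 19.4
tool_pos: [0.6283, 0.0582, 0.0895]
tcp_rot: [[0.013, -0.029, 1.0], [0.0, 1.0, 0.029], [-1.0, -0.0, 0.013]]
wrist_force: [0.6, 0.7, -0.9]
opening: 0.0154
```

Request:
move_arm:
  steps:
    - {"hand": 0.0, "x": -0.05, "y": -0.12, "z": -0.3, "ax": 0.0, "ay": 0.07, "az": 0.0}
    - {"hand": 0.0, "x": 0.0, "y": 0.0, "z": -0.5, "ax": 0.0, "ay": 0.0, "az": 0.0}
    - {"hand": 0.0, "x": 0.0, "y": 0.0, "z": -0.4, "ax": 0.0, "ay": 0.0, "az": 0.0}
    - {"hand": 0.0, "x": 0.0, "y": 0.0, "z": -0.1, "ax": 0.0, "ay": 0.0, "az": 0.0}

```text
time_s: 19.8
tool_pos: [0.6259, 0.0471, 0.0221]
tcp_rot: [[0.003, -0.022, 1.0], [-0.0, 1.0, 0.022], [-1.0, -0.0, 0.003]]
wrist_force: [-0.1, 0.4, -1.1]
opening: 0.0153
```

```bash
python3 - <<'E'
from h import *
w=capture("wrist");save(w,"w10",s=1.5);print(state()["tool_pos"])
E
```

```text
[0.62581339 0.04725463 0.02217999]
```

View pics/w10.png

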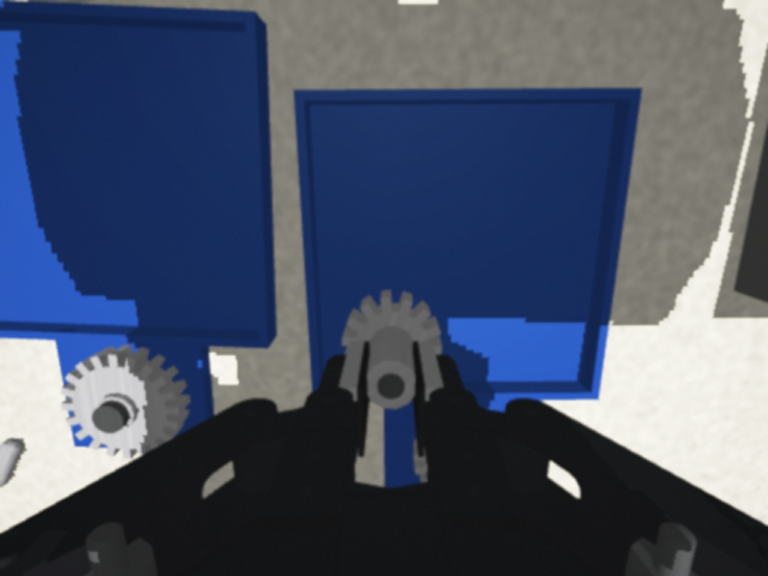

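The 14-tooth gear hangs over the right rear slot of bin14 at (391,330). I'm lowering and releasing it.

Request:
move_arm:
  steps:
    - {"hand": 0.0, "x": 0.0, "y": 0.0, "z": -0.2, "ax": 0.0, "ay": 0.0, "az": 0.0}
    - {"hand": 0.0, "x": 0.0, "y": 0.0, "z": -0.2, "ax": 0.0, "ay": 0.0, "az": 0.0}
    - {"hand": 0.0, "x": 0.0, "y": 0.0, "z": -0.06, "ax": 0.0, "ay": 0.0, "az": 0.0}
    - {"hand": 0.0, "x": 0.0, "y": 0.0, "z": 0.0, "ax": 0.0, "ay": 0.0, "az": 0.0}

```text
time_s: 20.25
tool_pos: [0.6263, 0.0488, -0.0013]
tcp_rot: [[0.004, -0.024, 1.0], [-0.0, 1.0, 0.024], [-1.0, -0.0, 0.004]]
wrist_force: [0.3, 0.3, -0.4]
opening: 0.0155
```

Request:
move_arm:
  steps:
    - {"hand": 0.4, "x": 0.0, "y": 0.0, "z": 0.0, "ax": 0.0, "ay": 0.0, "az": 0.0}
    - {"hand": 0.4, "x": 0.0, "y": 0.0, "z": 0.0, "ax": 0.0, "ay": 0.0, "az": 0.0}
    - {"hand": 0.4, "x": 0.0, "y": 0.0, "z": 0.2, "ax": 0.0, "ay": 0.0, "az": 0.0}
    - {"hand": 0.4, "x": 0.0, "y": 0.0, "z": 0.5, "ax": 0.0, "ay": 0.0, "az": 0.0}
    - {"hand": 0.4, "x": 0.0, "y": 0.0, "z": 0.8, "ax": 0.0, "ay": 0.0, "az": 0.0}

```text
time_s: 20.75
tool_pos: [0.6241, 0.0489, 0.0739]
tcp_rot: [[-0.002, -0.024, 1.0], [-0.0, 1.0, 0.024], [-1.0, 0.0, -0.002]]
wrist_force: [0.2, -0.5, -0.1]
opening: 0.034
```

Request:
move_arm:
  steps:
    - {"hand": 0.5, "x": -0.5, "y": 0.6, "z": 0.7, "ax": 0.0, "ay": 0.0, "az": 0.0}
    - {"hand": 0.5, "x": -0.7, "y": 1.0, "z": 0.5, "ax": 0.0, "ay": 0.0, "az": 0.0}
    - {"hand": 0.5, "x": -0.7, "y": 1.0, "z": 0.2, "ax": 0.0, "ay": 0.0, "az": 0.0}
    - {"hand": 0.5, "x": -0.7, "y": 1.0, "z": 0.0, "ax": 0.0, "ay": 0.0, "az": 0.0}
    - {"hand": 0.5, "x": -0.5, "y": 0.8, "z": 0.0, "ax": 0.0, "ay": 0.0, "az": 0.0}

```text
time_s: 21.25
tool_pos: [0.4938, 0.2388, 0.1465]
tcp_rot: [[0.017, -0.016, 1.0], [0.002, 1.0, 0.016], [-1.0, 0.002, 0.017]]
wrist_force: [0.9, -0.2, -0.4]
opening: 0.0427
```

```bash
cat >> h.py <<'E'
def hubs(w,box=(0.4,0.605,0.215,0.37),zr=(0.043,0.0535),amin=60):
    P=pts(w);h=P[...,2]
    m=(h>zr[0])&(h<zr[1])&(P[...,0]>box[0])&(P[...,0]<box[1])&(P[...,1]>box[2])&(P[...,1]<box[3])
    n,l,st,ce=cv2.connectedComponentsWithStats(m.astype(np.uint8))
    for i in range(1,n):
        if st[i,4]>amin:
            q=P[l==i]; e=np.ptp(q,0)
            if e[0]<.03 and e[1]<.03: print(np.round(ce[i]*1.5),np.round((q.min(0)+q.max(0))/2,4),np.round(e,3))
E
python3 - <<'E'
from h import *
w=capture("wrist");save(w,"w11",s=1.5);print(state()["tool_pos"]);hubs(w)
E
```

```text
[0.48993045 0.24391752 0.14663164]
[363. 147.] [0.4141 0.2197 0.0484] [0.015 0.009 0.01 ]
[531. 191.] [0.4388 0.325  0.0469] [0.018 0.017 0.008]
[416. 195.] [0.4422 0.253  0.0472] [0.017 0.016 0.007]
[415. 289.] [0.5039 0.2544 0.0466] [0.017 0.016 0.007]
[523. 288.] [0.5028 0.3272 0.0468] [0.017 0.018 0.007]
[520. 368.] [0.5616 0.3311 0.0466] [0.018 0.017 0.007]
[560. 403.] [0.5912 0.3643 0.0482] [0.016 0.011 0.01 ]
[369. 409.] [0.5947 0.2231 0.0483] [0.021 0.016 0.01 ]
```

View pics/w11.png

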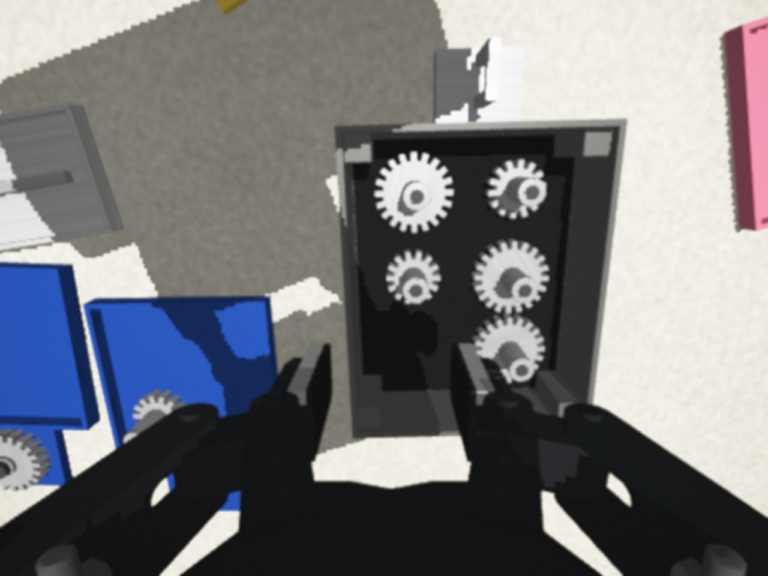

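Five gears are left. Next is the 14-tooth gear at (414,278), hub at (0.504, 0.254).

Request:
move_arm:
  steps:
    - {"hand": 0.5, "x": 0.28, "y": 0.2, "z": -0.4, "ax": 0.0, "ay": 0.1, "az": 0.0}
    - {"hand": 0.5, "x": 0.0, "y": 0.05, "z": -0.6, "ax": 0.0, "ay": 0.0, "az": 0.0}
    - {"hand": 0.5, "x": 0.0, "y": 0.05, "z": -0.6, "ax": 0.0, "ay": 0.0, "az": 0.0}
    - {"hand": 0.5, "x": 0.0, "y": 0.0, "z": -0.4, "ax": 0.0, "ay": 0.0, "az": 0.0}
    - {"hand": 0.5, "x": 0.0, "y": 0.0, "z": 0.0, "ax": 0.0, "ay": 0.0, "az": 0.0}

```text
time_s: 21.8
tool_pos: [0.5044, 0.2642, 0.0506]
tcp_rot: [[0.009, -0.025, 1.0], [0.008, 1.0, 0.025], [-1.0, 0.008, 0.009]]
wrist_force: [-0.8, 1.1, 0.0]
opening: 0.0426
```

Request:
move_arm:
  steps:
    - {"hand": 0.5, "x": 0.0, "y": -0.2, "z": -0.2, "ax": -0.05, "ay": 0.05, "az": 0.0}
    - {"hand": 0.5, "x": 0.0, "y": 0.0, "z": -0.3, "ax": 0.0, "ay": 0.0, "az": 0.0}
    - {"hand": 0.5, "x": 0.0, "y": 0.0, "z": -0.4, "ax": 0.0, "ay": 0.0, "az": 0.0}
    - {"hand": 0.5, "x": 0.0, "y": 0.0, "z": -0.2, "ax": 0.0, "ay": 0.0, "az": 0.0}
    - {"hand": 0.5, "x": 0.0, "y": 0.0, "z": 0.0, "ax": 0.0, "ay": 0.0, "az": 0.0}

```text
time_s: 22.3
tool_pos: [0.5081, 0.2523, -0.0011]
tcp_rot: [[0.007, -0.025, 1.0], [0.001, 1.0, 0.025], [-1.0, 0.001, 0.007]]
wrist_force: [-0.5, 0.7, 0.6]
opening: 0.0428
```

Request:
move_arm:
  steps:
    - {"hand": 0.5, "x": -0.08, "y": 0.04, "z": -0.08, "ax": 0.0, "ay": 0.0, "az": 0.0}
    - {"hand": 0.0, "x": 0.0, "y": 0.0, "z": 0.0, "ax": 0.0, "ay": 0.0, "az": 0.0}
    - {"hand": 0.0, "x": 0.0, "y": 0.0, "z": 0.0, "ax": 0.0, "ay": 0.0, "az": 0.0}
    - {"hand": 0.0, "x": 0.0, "y": 0.0, "z": 0.0, "ax": 0.0, "ay": 0.0, "az": 0.0}
    - {"hand": 0.0, "x": 0.0, "y": 0.0, "z": 0.0, "ax": 0.0, "ay": 0.0, "az": 0.0}

```text
time_s: 22.8
tool_pos: [0.5053, 0.2547, -0.0025]
tcp_rot: [[0.01, -0.024, 1.0], [0.002, 1.0, 0.024], [-1.0, 0.002, 0.01]]
wrist_force: [0.3, -0.0, -0.9]
opening: 0.0153
```

Request:
move_arm:
  steps:
    - {"hand": 0.0, "x": 0.0, "y": 0.0, "z": 0.2, "ax": 0.0, "ay": 0.0, "az": 0.0}
    - {"hand": 0.0, "x": 0.0, "y": 0.0, "z": 0.4, "ax": 0.0, "ay": 0.0, "az": 0.0}
    - {"hand": 0.0, "x": 0.0, "y": 0.0, "z": 0.5, "ax": 0.0, "ay": 0.0, "az": 0.0}
    - {"hand": 0.0, "x": 0.0, "y": 0.0, "z": 0.5, "ax": 0.0, "ay": 0.0, "az": 0.0}
    - {"hand": 0.0, "x": 0.0, "y": 0.0, "z": 0.1, "ax": 0.0, "ay": 0.0, "az": 0.0}

```text
time_s: 23.3
tool_pos: [0.5044, 0.2543, 0.0874]
tcp_rot: [[0.009, -0.025, 1.0], [0.002, 1.0, 0.025], [-1.0, 0.002, 0.009]]
wrist_force: [-1.0, 0.4, -1.4]
opening: 0.0155
```

Request:
move_arm:
  steps:
    - {"hand": 0.0, "x": 0.4, "y": -0.5, "z": 0.0, "ax": 0.0, "ay": 0.06, "az": 0.0}
    - {"hand": 0.0, "x": 0.6, "y": -0.8, "z": 0.0, "ax": 0.0, "ay": 0.0, "az": 0.0}
    - {"hand": 0.0, "x": 0.6, "y": -0.8, "z": 0.0, "ax": 0.0, "ay": 0.0, "az": 0.0}
    - {"hand": 0.0, "x": 0.6, "y": -0.6, "z": 0.0, "ax": 0.0, "ay": 0.0, "az": 0.0}
    - {"hand": 0.0, "x": 0.3, "y": 0.0, "z": 0.0, "ax": 0.0, "ay": 0.0, "az": 0.0}

```text
time_s: 23.8
tool_pos: [0.6312, 0.115, 0.0897]
tcp_rot: [[0.001, -0.029, 1.0], [0.002, 1.0, 0.029], [-1.0, 0.002, 0.001]]
wrist_force: [-0.4, 1.1, -0.7]
opening: 0.0152
```

Request:
move_arm:
  steps:
    - {"hand": 0.0, "x": -0.12, "y": -0.1, "z": -0.3, "ax": 0.0, "ay": 0.0, "az": 0.0}
    - {"hand": 0.0, "x": 0.0, "y": 0.0, "z": -0.5, "ax": 0.0, "ay": 0.0, "az": 0.0}
    - {"hand": 0.0, "x": 0.0, "y": 0.0, "z": -0.5, "ax": 0.0, "ay": 0.0, "az": 0.0}
    - {"hand": 0.0, "x": 0.0, "y": 0.0, "z": -0.2, "ax": 0.0, "ay": 0.0, "az": 0.0}
    - {"hand": 0.0, "x": 0.0, "y": 0.0, "z": 0.0, "ax": 0.0, "ay": 0.0, "az": 0.0}

```text
time_s: 24.3
tool_pos: [0.6277, 0.1072, 0.0124]
tcp_rot: [[0.003, -0.025, 1.0], [0.002, 1.0, 0.025], [-1.0, 0.002, 0.003]]
wrist_force: [-0.3, -0.2, -0.1]
opening: 0.0157
```

Request:
move_arm:
  steps:
    - {"hand": 0.0, "x": -0.04, "y": 0.03, "z": -0.18, "ax": 0.0, "ay": 0.0, "az": 0.0}
    - {"hand": 0.0, "x": 0.0, "y": 0.0, "z": -0.1, "ax": 0.0, "ay": 0.0, "az": 0.0}
    - {"hand": 0.0, "x": 0.0, "y": 0.0, "z": -0.02, "ax": 0.0, "ay": 0.0, "az": 0.0}
    - {"hand": 0.4, "x": 0.0, "y": 0.0, "z": 0.0, "ax": 0.0, "ay": 0.0, "az": 0.0}
    - {"hand": 0.4, "x": 0.0, "y": 0.0, "z": 0.0, "ax": 0.0, "ay": 0.0, "az": 0.0}

```text
time_s: 24.8
tool_pos: [0.627, 0.1094, -0.0009]
tcp_rot: [[0.007, -0.026, 1.0], [0.003, 1.0, 0.026], [-1.0, 0.003, 0.007]]
wrist_force: [0.8, 0.1, -0.1]
opening: 0.0341
```

Request:
move_arm:
  steps:
    - {"hand": 0.4, "x": 0.0, "y": 0.0, "z": 0.3, "ax": 0.0, "ay": 0.0, "az": 0.0}
    - {"hand": 0.4, "x": 0.0, "y": 0.0, "z": 0.7, "ax": 0.0, "ay": 0.0, "az": 0.0}
    - {"hand": 0.4, "x": 0.0, "y": 0.0, "z": 0.9, "ax": 0.0, "ay": 0.0, "az": 0.0}
    - {"hand": 0.5, "x": -0.8, "y": 0.4, "z": 0.8, "ax": 0.0, "ay": 0.0, "az": 0.0}
    - {"hand": 0.5, "x": -1.0, "y": 0.8, "z": 0.2, "ax": 0.0, "ay": 0.0, "az": 0.0}

```text
time_s: 25.3
tool_pos: [0.5562, 0.1563, 0.1426]
tcp_rot: [[0.011, -0.021, 1.0], [0.003, 1.0, 0.021], [-1.0, 0.003, 0.012]]
wrist_force: [-0.2, 1.2, -0.4]
opening: 0.0428
```

Request:
move_arm:
  steps:
    - {"hand": 0.5, "x": -0.9, "y": 0.9, "z": 0.0, "ax": 0.0, "ay": 0.0, "az": 0.0}
    - {"hand": 0.5, "x": -0.9, "y": 0.9, "z": 0.0, "ax": 0.0, "ay": 0.0, "az": 0.0}
    - {"hand": 0.5, "x": -0.4, "y": 0.4, "z": 0.0, "ax": 0.0, "ay": 0.0, "az": 0.0}
    - {"hand": 0.5, "x": 0.0, "y": 0.0, "z": 0.0, "ax": 0.0, "ay": 0.0, "az": 0.0}

```text
time_s: 25.7
tool_pos: [0.4584, 0.253, 0.1497]
tcp_rot: [[0.021, -0.023, 1.0], [0.007, 1.0, 0.022], [-1.0, 0.007, 0.021]]
wrist_force: [0.3, -0.3, 0.0]
opening: 0.043
```

```bash
python3 - <<'E'
from h import *
w=capture("wrist");save(w,"w12",s=1.5);print(state()["tool_pos"],state()["tcp_rot"]);hubs(w)
E
```

```text
[0.45973664 0.25232411 0.14988695] [[ 0.02155917 -0.02229727  0.9995189 ]
 [ 0.00722568  0.99972863  0.02214609]
 [-0.99974146  0.00674476  0.02171443]]
[341. 205.] [0.4144 0.2198 0.049 ] [0.015 0.009 0.009]
[501. 245.] [0.4385 0.3251 0.0469] [0.017 0.017 0.007]
[392. 248.] [0.442  0.253  0.0473] [0.017 0.017 0.008]
[495. 335.] [0.5026 0.3273 0.0466] [0.018 0.017 0.007]
[349. 447.] [0.5951 0.2234 0.0483] [0.019 0.017 0.01 ]
```

View pics/w12.png

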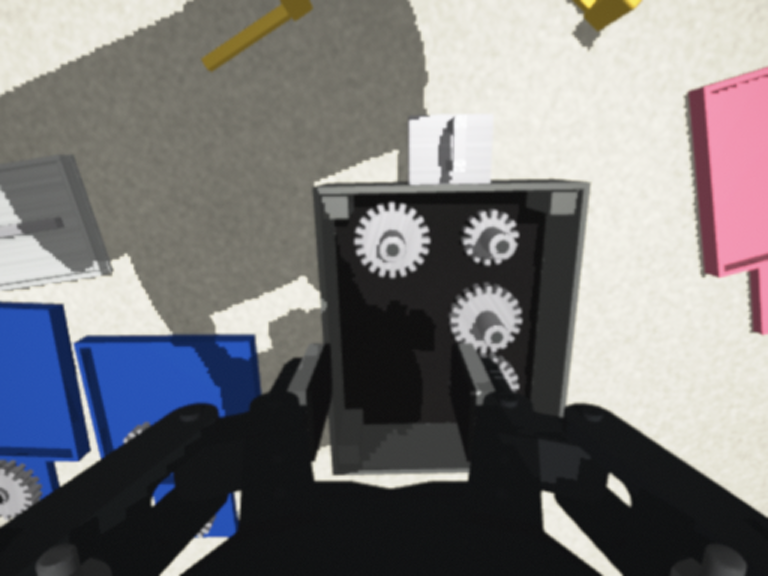

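Next is the 20-tooth gear at (392,240), hub at (0.442, 0.253).

Request:
move_arm:
  steps:
    - {"hand": 0.5, "x": -0.36, "y": 0.0, "z": -0.4, "ax": -0.05, "ay": 0.14, "az": 0.0}
    - {"hand": 0.5, "x": 0.0, "y": 0.0, "z": -0.6, "ax": 0.0, "ay": 0.0, "az": 0.0}
    - {"hand": 0.5, "x": 0.0, "y": 0.0, "z": -0.6, "ax": 0.0, "ay": 0.0, "az": 0.0}
    - {"hand": 0.5, "x": 0.0, "y": 0.0, "z": -0.3, "ax": 0.0, "ay": 0.0, "az": 0.0}
    - {"hand": 0.5, "x": 0.0, "y": 0.0, "z": 0.0, "ax": 0.0, "ay": 0.0, "az": 0.0}

```text
time_s: 26.25
tool_pos: [0.4473, 0.2513, 0.0573]
tcp_rot: [[0.01, -0.021, 1.0], [0.003, 1.0, 0.021], [-1.0, 0.003, 0.01]]
wrist_force: [0.0, 0.6, -0.5]
opening: 0.0429
```

Request:
move_arm:
  steps:
    - {"hand": 0.5, "x": -0.12, "y": 0.03, "z": -0.3, "ax": 0.0, "ay": 0.06, "az": 0.0}
    - {"hand": 0.5, "x": 0.0, "y": 0.0, "z": -0.4, "ax": 0.0, "ay": 0.0, "az": 0.0}
    - {"hand": 0.5, "x": 0.0, "y": 0.0, "z": -0.4, "ax": 0.0, "ay": 0.0, "az": 0.0}
    - {"hand": 0.5, "x": 0.0, "y": 0.0, "z": -0.15, "ax": 0.0, "ay": 0.0, "az": 0.0}
    - {"hand": 0.5, "x": 0.0, "y": 0.0, "z": 0.0, "ax": 0.0, "ay": 0.0, "az": 0.0}

```text
time_s: 26.75
tool_pos: [0.4479, 0.2522, -0.0015]
tcp_rot: [[0.009, -0.017, 1.0], [0.006, 1.0, 0.017], [-1.0, 0.006, 0.009]]
wrist_force: [0.2, 0.1, -0.5]
opening: 0.0425
```

Request:
move_arm:
  steps:
    - {"hand": 0.5, "x": -0.12, "y": 0.0, "z": -0.07, "ax": -0.04, "ay": 0.06, "az": 0.0}
    - {"hand": 0.5, "x": -0.02, "y": 0.0, "z": 0.0, "ax": 0.0, "ay": 0.0, "az": 0.0}
    - {"hand": 0.0, "x": 0.0, "y": 0.0, "z": 0.0, "ax": 0.0, "ay": 0.0, "az": 0.0}
    - {"hand": 0.0, "x": 0.0, "y": 0.0, "z": 0.0, "ax": 0.0, "ay": 0.0, "az": 0.0}
    - {"hand": 0.0, "x": 0.0, "y": 0.0, "z": 0.0, "ax": 0.0, "ay": 0.0, "az": 0.0}

```text
time_s: 27.25
tool_pos: [0.4425, 0.2528, -0.0018]
tcp_rot: [[0.003, -0.017, 1.0], [0.001, 1.0, 0.017], [-1.0, 0.001, 0.003]]
wrist_force: [-0.2, 1.2, -2.8]
opening: 0.0156
```

Request:
move_arm:
  steps:
    - {"hand": 0.0, "x": 0.0, "y": 0.0, "z": 0.2, "ax": 0.0, "ay": 0.0, "az": 0.0}
    - {"hand": 0.0, "x": 0.0, "y": 0.0, "z": 0.4, "ax": 0.0, "ay": 0.0, "az": 0.0}
    - {"hand": 0.0, "x": 0.0, "y": 0.0, "z": 0.5, "ax": 0.0, "ay": 0.0, "az": 0.0}
    - {"hand": 0.0, "x": 0.0, "y": 0.0, "z": 0.5, "ax": 0.0, "ay": 0.0, "az": 0.0}
    - {"hand": 0.0, "x": 0.0, "y": 0.0, "z": 0.2, "ax": 0.0, "ay": 0.0, "az": 0.0}

```text
time_s: 27.75
tool_pos: [0.4408, 0.252, 0.0923]
tcp_rot: [[-0.0, -0.017, 1.0], [-0.0, 1.0, 0.017], [-1.0, -0.0, -0.0]]
wrist_force: [0.0, -0.2, -2.4]
opening: 0.015
```

Request:
move_arm:
  steps:
    - {"hand": 0.0, "x": 0.3, "y": -0.6, "z": 0.0, "ax": 0.0, "ay": 0.0, "az": 0.0}
    - {"hand": 0.0, "x": 0.4, "y": -0.9, "z": 0.0, "ax": 0.0, "ay": 0.0, "az": 0.0}
    - {"hand": 0.0, "x": 0.4, "y": -0.9, "z": 0.0, "ax": 0.0, "ay": 0.0, "az": 0.0}
    - {"hand": 0.0, "x": 0.4, "y": -0.9, "z": 0.0, "ax": 0.0, "ay": 0.0, "az": 0.0}
    - {"hand": 0.0, "x": 0.4, "y": -0.9, "z": 0.0, "ax": 0.0, "ay": 0.0, "az": 0.0}

```text
time_s: 28.25
tool_pos: [0.5362, 0.041, 0.0949]
tcp_rot: [[0.004, -0.026, 1.0], [0.002, 1.0, 0.026], [-1.0, 0.002, 0.004]]
wrist_force: [1.1, 1.3, -1.4]
opening: 0.0154
```

Request:
move_arm:
  steps:
    - {"hand": 0.0, "x": 0.4, "y": -0.9, "z": 0.0, "ax": 0.0, "ay": 0.0, "az": 0.0}
    - {"hand": 0.0, "x": 0.4, "y": -0.9, "z": 0.0, "ax": 0.0, "ay": 0.0, "az": 0.0}
    - {"hand": 0.0, "x": 0.3, "y": -0.8, "z": 0.0, "ax": 0.0, "ay": 0.0, "az": 0.0}
    - {"hand": 0.0, "x": 0.0, "y": -0.2, "z": 0.0, "ax": 0.0, "ay": 0.0, "az": 0.0}
    - {"hand": 0.0, "x": 0.0, "y": 0.0, "z": 0.0, "ax": 0.0, "ay": 0.0, "az": 0.0}

```text
time_s: 28.75
tool_pos: [0.5927, -0.1093, 0.094]
tcp_rot: [[0.004, -0.02, 1.0], [0.001, 1.0, 0.02], [-1.0, 0.001, 0.004]]
wrist_force: [0.3, 0.8, -2.4]
opening: 0.0153
```

Request:
move_arm:
  steps:
    - {"hand": 0.0, "x": 0.11, "y": 0.0, "z": -0.3, "ax": 0.0, "ay": 0.0, "az": 0.0}
    - {"hand": 0.0, "x": 0.0, "y": 0.0, "z": -0.5, "ax": 0.0, "ay": 0.0, "az": 0.0}
    - {"hand": 0.0, "x": 0.0, "y": 0.0, "z": -0.4, "ax": 0.0, "ay": 0.0, "az": 0.0}
    - {"hand": 0.0, "x": 0.0, "y": 0.0, "z": -0.2, "ax": 0.0, "ay": 0.0, "az": 0.0}
    - {"hand": 0.0, "x": 0.0, "y": 0.0, "z": 0.0, "ax": 0.0, "ay": 0.0, "az": 0.0}

```text
time_s: 29.25
tool_pos: [0.597, -0.1032, 0.0185]
tcp_rot: [[0.001, -0.024, 1.0], [0.003, 1.0, 0.024], [-1.0, 0.002, 0.001]]
wrist_force: [-0.3, -1.0, -2.1]
opening: 0.0156
```

```bash
python3 - <<'E'
from h import *
w=capture("wrist");save(w,"w13",s=1.5);print(state()["tool_pos"])
E
```

```text
[ 0.59725691 -0.1032671   0.01917266]
```

View pics/w13.png

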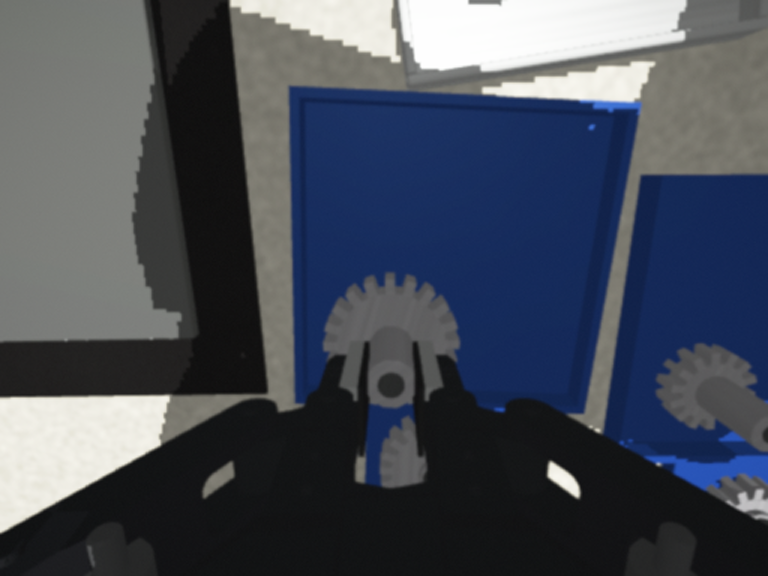

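Request:
move_arm:
  steps:
    - {"hand": 0.0, "x": 0.0, "y": -0.08, "z": -0.2, "ax": 0.0, "ay": 0.0, "az": 0.0}
    - {"hand": 0.0, "x": 0.0, "y": 0.0, "z": -0.17, "ax": 0.0, "ay": 0.0, "az": 0.0}
    - {"hand": 0.0, "x": 0.0, "y": 0.0, "z": -0.05, "ax": 0.0, "ay": 0.0, "az": 0.0}
    - {"hand": 0.0, "x": 0.0, "y": 0.0, "z": 0.0, "ax": 0.0, "ay": 0.0, "az": 0.0}

```text
time_s: 29.7
tool_pos: [0.5986, -0.1071, -0.0018]
tcp_rot: [[0.005, -0.025, 1.0], [0.002, 1.0, 0.025], [-1.0, 0.001, 0.005]]
wrist_force: [0.3, -0.1, -2.1]
opening: 0.0155
```

Request:
move_arm:
  steps:
    - {"hand": 0.4, "x": 0.0, "y": 0.0, "z": 0.0, "ax": 0.0, "ay": 0.0, "az": 0.0}
    - {"hand": 0.4, "x": 0.0, "y": 0.0, "z": 0.0, "ax": 0.0, "ay": 0.0, "az": 0.0}
    - {"hand": 0.4, "x": 0.0, "y": 0.0, "z": 0.3, "ax": 0.0, "ay": 0.0, "az": 0.0}
    - {"hand": 0.4, "x": 0.0, "y": 0.0, "z": 0.7, "ax": 0.0, "ay": 0.0, "az": 0.0}
    - {"hand": 0.4, "x": 0.0, "y": 0.0, "z": 0.9, "ax": 0.0, "ay": 0.0, "az": 0.0}

```text
time_s: 30.2
tool_pos: [0.5957, -0.1066, 0.0919]
tcp_rot: [[-0.002, -0.024, 1.0], [0.004, 1.0, 0.024], [-1.0, 0.004, -0.002]]
wrist_force: [1.7, -0.7, 0.3]
opening: 0.0339
```

Request:
move_arm:
  steps:
    - {"hand": 0.5, "x": -0.3, "y": 0.8, "z": 0.6, "ax": 0.0, "ay": 0.0, "az": 0.0}
    - {"hand": 0.5, "x": -0.4, "y": 1.0, "z": 0.4, "ax": 0.0, "ay": 0.0, "az": 0.0}
    - {"hand": 0.5, "x": -0.4, "y": 1.0, "z": 0.0, "ax": 0.0, "ay": 0.0, "az": 0.0}
    - {"hand": 0.5, "x": -0.4, "y": 1.0, "z": 0.0, "ax": 0.0, "ay": 0.0, "az": 0.0}
    - {"hand": 0.5, "x": -0.4, "y": 1.0, "z": 0.0, "ax": 0.0, "ay": 0.0, "az": 0.0}

```text
time_s: 30.7
tool_pos: [0.5119, 0.1154, 0.1488]
tcp_rot: [[0.017, -0.016, 1.0], [0.001, 1.0, 0.016], [-1.0, 0.001, 0.017]]
wrist_force: [0.9, 0.0, -0.6]
opening: 0.0428
```

Request:
move_arm:
  steps:
    - {"hand": 0.5, "x": -0.4, "y": 1.0, "z": 0.0, "ax": 0.0, "ay": 0.0, "az": 0.0}
    - {"hand": 0.5, "x": -0.2, "y": 1.0, "z": 0.0, "ax": 0.0, "ay": 0.0, "az": 0.0}
    - {"hand": 0.5, "x": 0.0, "y": 0.8, "z": 0.0, "ax": 0.0, "ay": 0.0, "az": 0.0}
    - {"hand": 0.5, "x": 0.0, "y": 0.2, "z": 0.0, "ax": 0.0, "ay": 0.0, "az": 0.0}
    - {"hand": 0.5, "x": 0.0, "y": 0.0, "z": 0.0, "ax": 0.0, "ay": 0.0, "az": 0.0}

```text
time_s: 31.2
tool_pos: [0.4802, 0.268, 0.1517]
tcp_rot: [[0.021, -0.021, 1.0], [0.004, 1.0, 0.021], [-1.0, 0.003, 0.021]]
wrist_force: [0.1, -0.9, -0.6]
opening: 0.0427
```

```bash
python3 - <<'E'
from h import *
w=capture("wrist");save(w,"w14",s=1.5);print(state()["tool_pos"],state()["tcp_rot"]);hubs(w)
E
```

```text
[0.48028092 0.26721808 0.15172729] [[ 0.0212987  -0.02043922  0.99956421]
 [ 0.00368134  0.99978583  0.02036531]
 [-0.99976638  0.00324598  0.02136938]]
[318. 167.] [0.4137 0.223  0.0483] [0.016 0.016 0.01 ]
[481. 211.] [0.4384 0.3253 0.0468] [0.016 0.017 0.007]
[477. 304.] [0.5027 0.3271 0.0467] [0.017 0.016 0.007]
[334. 421.] [0.5969 0.2261 0.0484] [0.016 0.012 0.01 ]
```

View pics/w14.png

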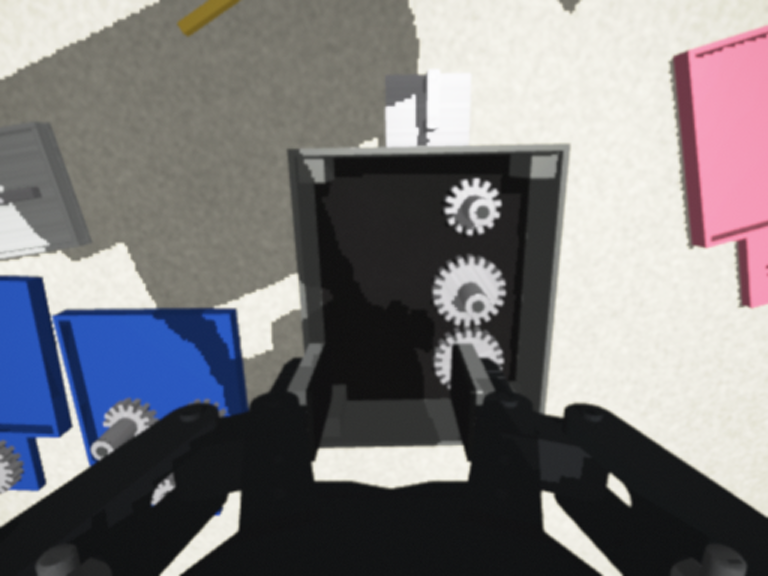

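Three gears left. Next is the middle 20-tooth gear at (469,290), hub at (0.503, 0.327).

Request:
move_arm:
  steps:
    - {"hand": 0.5, "x": 0.3, "y": 0.6, "z": -0.3, "ax": 0.0, "ay": 0.14, "az": 0.0}
    - {"hand": 0.5, "x": 0.1, "y": 0.5, "z": -0.5, "ax": 0.0, "ay": 0.0, "az": 0.0}
    - {"hand": 0.5, "x": 0.0, "y": 0.0, "z": -0.6, "ax": 0.0, "ay": 0.0, "az": 0.0}
    - {"hand": 0.5, "x": 0.0, "y": 0.0, "z": -0.4, "ax": 0.0, "ay": 0.0, "az": 0.0}
    - {"hand": 0.5, "x": 0.0, "y": 0.0, "z": 0.0, "ax": 0.0, "ay": 0.0, "az": 0.0}

```text
time_s: 31.75
tool_pos: [0.5042, 0.3169, 0.0606]
tcp_rot: [[0.003, -0.014, 1.0], [0.004, 1.0, 0.014], [-1.0, 0.004, 0.003]]
wrist_force: [-0.0, -0.3, 0.7]
opening: 0.0427
```

Request:
move_arm:
  steps:
    - {"hand": 0.5, "x": -0.02, "y": 0.2, "z": -0.3, "ax": 0.0, "ay": 0.0, "az": 0.0}
    - {"hand": 0.5, "x": -0.02, "y": 0.0, "z": -0.3, "ax": 0.0, "ay": 0.0, "az": 0.0}
    - {"hand": 0.5, "x": 0.0, "y": 0.0, "z": -0.5, "ax": 0.0, "ay": 0.0, "az": 0.0}
    - {"hand": 0.5, "x": 0.0, "y": 0.0, "z": -0.2, "ax": 0.0, "ay": 0.0, "az": 0.0}
    - {"hand": 0.5, "x": 0.0, "y": 0.0, "z": 0.0, "ax": 0.0, "ay": 0.0, "az": 0.0}

```text
time_s: 32.25
tool_pos: [0.5055, 0.3256, -0.0037]
tcp_rot: [[0.007, -0.008, 1.0], [0.006, 1.0, 0.008], [-1.0, 0.006, 0.007]]
wrist_force: [-0.2, -0.0, 0.2]
opening: 0.0429
```

Request:
move_arm:
  steps:
    - {"hand": 0.5, "x": -0.06, "y": 0.02, "z": 0.0, "ax": -0.04, "ay": 0.04, "az": 0.0}
    - {"hand": 0.0, "x": 0.0, "y": 0.0, "z": 0.0, "ax": 0.0, "ay": 0.0, "az": 0.0}
    - {"hand": 0.0, "x": 0.0, "y": 0.0, "z": 0.0, "ax": 0.0, "ay": 0.0, "az": 0.0}
    - {"hand": 0.0, "x": 0.0, "y": 0.0, "z": 0.0, "ax": 0.0, "ay": 0.0, "az": 0.0}
    - {"hand": 0.0, "x": 0.0, "y": 0.0, "z": 0.0, "ax": 0.0, "ay": 0.0, "az": 0.0}

```text
time_s: 32.75
tool_pos: [0.504, 0.3276, -0.0002]
tcp_rot: [[0.005, -0.008, 1.0], [0.001, 1.0, 0.008], [-1.0, 0.001, 0.005]]
wrist_force: [0.5, -1.2, -1.4]
opening: 0.0154
```

Request:
move_arm:
  steps:
    - {"hand": 0.0, "x": 0.0, "y": 0.0, "z": 0.2, "ax": 0.0, "ay": 0.0, "az": 0.0}
    - {"hand": 0.0, "x": 0.0, "y": 0.0, "z": 0.4, "ax": 0.0, "ay": 0.0, "az": 0.0}
    - {"hand": 0.0, "x": 0.0, "y": 0.0, "z": 0.5, "ax": 0.0, "ay": 0.0, "az": 0.0}
    - {"hand": 0.0, "x": 0.0, "y": 0.0, "z": 0.5, "ax": 0.0, "ay": 0.0, "az": 0.0}
    - {"hand": 0.0, "x": 0.0, "y": 0.0, "z": 0.2, "ax": 0.0, "ay": 0.0, "az": 0.1}

```text
time_s: 33.25
tool_pos: [0.5026, 0.3267, 0.0939]
tcp_rot: [[0.002, -0.024, 1.0], [-0.0, 1.0, 0.024], [-1.0, -0.0, 0.002]]
wrist_force: [0.3, 0.2, -1.4]
opening: 0.0155
```

Request:
move_arm:
  steps:
    - {"hand": 0.0, "x": 0.1, "y": -0.6, "z": 0.0, "ax": 0.0, "ay": 0.0, "az": 0.0}
    - {"hand": 0.0, "x": 0.2, "y": -0.9, "z": 0.0, "ax": 0.0, "ay": 0.0, "az": 0.0}
    - {"hand": 0.0, "x": 0.2, "y": -0.9, "z": 0.0, "ax": 0.0, "ay": 0.0, "az": 0.0}
    - {"hand": 0.0, "x": 0.2, "y": -0.9, "z": 0.0, "ax": 0.0, "ay": 0.0, "az": 0.0}
    - {"hand": 0.0, "x": 0.3, "y": -0.9, "z": 0.0, "ax": 0.0, "ay": 0.0, "az": 0.0}

```text
time_s: 33.75
tool_pos: [0.5526, 0.1158, 0.0967]
tcp_rot: [[0.006, -0.037, 0.999], [0.003, 0.999, 0.037], [-1.0, 0.003, 0.007]]
wrist_force: [1.3, -0.3, -1.6]
opening: 0.015
```

Request:
move_arm:
  steps:
    - {"hand": 0.0, "x": 0.3, "y": -0.9, "z": 0.0, "ax": 0.0, "ay": 0.0, "az": 0.0}
    - {"hand": 0.0, "x": 0.3, "y": -0.9, "z": 0.0, "ax": 0.0, "ay": 0.0, "az": 0.0}
    - {"hand": 0.0, "x": 0.3, "y": -0.9, "z": 0.0, "ax": 0.0, "ay": 0.0, "az": 0.0}
    - {"hand": 0.0, "x": 0.0, "y": -0.2, "z": 0.0, "ax": 0.0, "ay": 0.0, "az": 0.0}
    - {"hand": 0.0, "x": 0.0, "y": 0.0, "z": 0.0, "ax": 0.0, "ay": 0.0, "az": 0.0}

```text
time_s: 34.25
tool_pos: [0.5992, -0.0415, 0.0964]
tcp_rot: [[0.007, -0.035, 0.999], [0.002, 0.999, 0.035], [-1.0, 0.002, 0.007]]
wrist_force: [0.0, 0.1, -1.7]
opening: 0.0148
```

Request:
move_arm:
  steps:
    - {"hand": 0.0, "x": 0.0, "y": -0.1, "z": -0.3, "ax": 0.0, "ay": 0.0, "az": 0.0}
    - {"hand": 0.0, "x": 0.0, "y": -0.02, "z": -0.5, "ax": 0.0, "ay": 0.0, "az": 0.0}
    - {"hand": 0.0, "x": 0.0, "y": 0.0, "z": -0.5, "ax": 0.0, "ay": 0.0, "az": 0.0}
    - {"hand": 0.0, "x": 0.0, "y": 0.0, "z": -0.2, "ax": 0.0, "ay": 0.0, "az": 0.0}
    - {"hand": 0.0, "x": 0.0, "y": 0.0, "z": 0.0, "ax": 0.0, "ay": 0.0, "az": 0.0}

```text
time_s: 34.75
tool_pos: [0.598, -0.0427, 0.0199]
tcp_rot: [[0.007, -0.039, 0.999], [0.003, 0.999, 0.039], [-1.0, 0.003, 0.007]]
wrist_force: [0.4, -1.0, -1.2]
opening: 0.0151
```

Request:
move_arm:
  steps:
    - {"hand": 0.0, "x": 0.02, "y": -0.08, "z": -0.1, "ax": 0.0, "ay": 0.0, "az": 0.0}
    - {"hand": 0.0, "x": 0.0, "y": -0.02, "z": -0.15, "ax": 0.0, "ay": 0.0, "az": 0.0}
    - {"hand": 0.0, "x": 0.0, "y": 0.0, "z": -0.15, "ax": 0.0, "ay": 0.0, "az": 0.0}
    - {"hand": 0.0, "x": 0.0, "y": 0.0, "z": -0.02, "ax": 0.0, "ay": 0.0, "az": 0.0}
    - {"hand": 0.0, "x": 0.0, "y": 0.0, "z": 0.0, "ax": 0.0, "ay": 0.0, "az": 0.0}

```text
time_s: 35.25
tool_pos: [0.6005, -0.0471, -0.0]
tcp_rot: [[0.01, -0.041, 0.999], [0.002, 0.999, 0.041], [-1.0, 0.002, 0.01]]
wrist_force: [0.5, 0.5, -1.6]
opening: 0.0152
```

Request:
move_arm:
  steps:
    - {"hand": 0.4, "x": 0.0, "y": 0.0, "z": 0.0, "ax": 0.0, "ay": 0.0, "az": 0.0}
    - {"hand": 0.4, "x": 0.0, "y": 0.0, "z": 0.0, "ax": 0.0, "ay": 0.0, "az": 0.0}
    - {"hand": 0.4, "x": 0.0, "y": 0.0, "z": 0.3, "ax": 0.0, "ay": 0.0, "az": 0.0}
    - {"hand": 0.4, "x": 0.0, "y": 0.0, "z": 0.7, "ax": 0.0, "ay": 0.0, "az": 0.0}
    - {"hand": 0.4, "x": 0.0, "y": 0.0, "z": 0.9, "ax": 0.0, "ay": 0.0, "az": 0.0}

```text
time_s: 35.75
tool_pos: [0.5975, -0.0467, 0.0935]
tcp_rot: [[0.002, -0.04, 0.999], [0.004, 0.999, 0.04], [-1.0, 0.004, 0.003]]
wrist_force: [1.1, 0.7, -0.1]
opening: 0.0342
```

Request:
move_arm:
  steps:
    - {"hand": 0.5, "x": -0.3, "y": 0.8, "z": 0.6, "ax": 0.0, "ay": 0.0, "az": 0.0}
    - {"hand": 0.5, "x": -0.4, "y": 1.0, "z": 0.4, "ax": 0.0, "ay": 0.0, "az": 0.0}
    - {"hand": 0.5, "x": -0.4, "y": 1.0, "z": 0.0, "ax": 0.0, "ay": 0.0, "az": 0.0}
    - {"hand": 0.5, "x": -0.4, "y": 1.0, "z": 0.0, "ax": 0.0, "ay": 0.0, "az": 0.0}
    - {"hand": 0.5, "x": -0.4, "y": 1.0, "z": 0.0, "ax": 0.0, "ay": 0.0, "az": 0.0}

```text
time_s: 36.25
tool_pos: [0.5136, 0.1756, 0.15]
tcp_rot: [[0.02, -0.032, 0.999], [0.003, 0.999, 0.032], [-1.0, 0.003, 0.02]]
wrist_force: [0.6, 0.8, 1.1]
opening: 0.0422
```

Request:
move_arm:
  steps:
    - {"hand": 0.5, "x": -0.2, "y": 1.0, "z": 0.0, "ax": 0.0, "ay": 0.0, "az": 0.0}
    - {"hand": 0.5, "x": 0.0, "y": 1.0, "z": 0.0, "ax": 0.0, "ay": 0.0, "az": 0.0}
    - {"hand": 0.5, "x": 0.0, "y": 0.4, "z": 0.0, "ax": 0.0, "ay": 0.0, "az": 0.0}
    - {"hand": 0.5, "x": 0.0, "y": 0.0, "z": 0.0, "ax": 0.0, "ay": 0.0, "az": 0.0}

```text
time_s: 36.65
tool_pos: [0.5003, 0.3012, 0.1523]
tcp_rot: [[0.023, -0.037, 0.999], [0.006, 0.999, 0.037], [-1.0, 0.005, 0.024]]
wrist_force: [0.6, -0.2, -0.3]
opening: 0.0426
```

```bash
python3 - <<'E'
from h import *
w=capture("wrist");save(w,"w15",s=1.5);print(state()["tool_pos"],state()["tcp_rot"]);hubs(w)
E
```

```text
[0.5003147  0.30010888 0.15228659] [[ 0.02313436 -0.03633921  0.9990717 ]
 [ 0.00551512  0.99932859  0.03622085]
 [-0.99971715  0.00467206  0.02331925]]
[433. 178.] [0.4387 0.3255 0.0468] [0.017 0.017 0.007]
[431. 354.] [0.5612 0.3312 0.0469] [0.017 0.017 0.007]
```

View pics/w15.png

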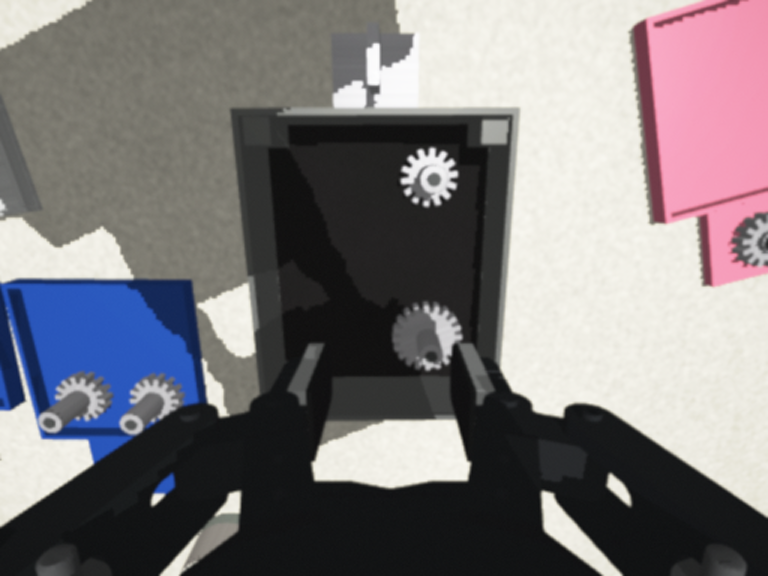

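Two left. Next is the 20-tooth gear at (428,335), hub at (0.561, 0.331).

Request:
move_arm:
  steps:
    - {"hand": 0.45, "x": 0.6, "y": 0.3, "z": -0.3, "ax": -0.03, "ay": 0.15, "az": 0.0}
    - {"hand": 0.45, "x": 0.5, "y": 0.3, "z": -0.4, "ax": 0.0, "ay": 0.0, "az": 0.0}
    - {"hand": 0.45, "x": 0.1, "y": 0.0, "z": -0.6, "ax": 0.0, "ay": 0.0, "az": 0.0}
    - {"hand": 0.45, "x": 0.0, "y": 0.0, "z": -0.4, "ax": 0.0, "ay": 0.0, "az": 0.0}
    - {"hand": 0.45, "x": 0.0, "y": 0.0, "z": 0.0, "ax": 0.0, "ay": 0.0, "az": 0.0}

```text
time_s: 37.2
tool_pos: [0.5637, 0.3255, 0.0662]
tcp_rot: [[0.002, -0.033, 0.999], [0.001, 0.999, 0.033], [-1.0, 0.001, 0.002]]
wrist_force: [-0.8, -0.4, 0.1]
opening: 0.0387
```

Request:
move_arm:
  steps:
    - {"hand": 0.45, "x": -0.07, "y": 0.12, "z": -0.3, "ax": 0.0, "ay": 0.0, "az": 0.0}
    - {"hand": 0.45, "x": -0.02, "y": 0.0, "z": -0.4, "ax": 0.0, "ay": 0.0, "az": 0.0}
    - {"hand": 0.45, "x": 0.0, "y": 0.0, "z": -0.5, "ax": 0.0, "ay": 0.0, "az": 0.0}
    - {"hand": 0.45, "x": 0.0, "y": 0.0, "z": -0.2, "ax": 0.0, "ay": 0.0, "az": 0.0}
    - {"hand": 0.45, "x": 0.0, "y": 0.0, "z": 0.0, "ax": 0.0, "ay": 0.0, "az": 0.0}

```text
time_s: 37.7
tool_pos: [0.5622, 0.3275, 0.0002]
tcp_rot: [[0.006, -0.028, 1.0], [0.002, 1.0, 0.028], [-1.0, 0.002, 0.006]]
wrist_force: [-0.5, -0.4, 0.3]
opening: 0.0384
```

Request:
move_arm:
  steps:
    - {"hand": 0.45, "x": -0.02, "y": 0.08, "z": -0.06, "ax": 0.0, "ay": 0.0, "az": 0.0}
    - {"hand": 0.0, "x": 0.0, "y": 0.0, "z": 0.0, "ax": 0.0, "ay": 0.0, "az": 0.0}
    - {"hand": 0.0, "x": 0.0, "y": 0.0, "z": 0.0, "ax": 0.0, "ay": 0.0, "az": 0.0}
    - {"hand": 0.0, "x": 0.0, "y": 0.0, "z": 0.0, "ax": 0.0, "ay": 0.0, "az": 0.0}
    - {"hand": 0.0, "x": 0.0, "y": 0.0, "z": 0.0, "ax": 0.0, "ay": 0.0, "az": 0.0}

```text
time_s: 38.2
tool_pos: [0.5632, 0.3322, 0.0015]
tcp_rot: [[0.011, -0.028, 1.0], [0.004, 1.0, 0.028], [-1.0, 0.004, 0.011]]
wrist_force: [0.2, 0.0, -2.2]
opening: 0.0151
```

Request:
move_arm:
  steps:
    - {"hand": 0.0, "x": 0.0, "y": 0.0, "z": 0.2, "ax": 0.0, "ay": 0.0, "az": 0.0}
    - {"hand": 0.0, "x": 0.0, "y": 0.0, "z": 0.4, "ax": 0.0, "ay": 0.0, "az": 0.0}
    - {"hand": 0.0, "x": 0.0, "y": 0.0, "z": 0.5, "ax": 0.0, "ay": 0.0, "az": 0.0}
    - {"hand": 0.0, "x": 0.0, "y": 0.0, "z": 0.5, "ax": 0.0, "ay": 0.0, "az": 0.0}
    - {"hand": 0.0, "x": 0.0, "y": 0.0, "z": 0.2, "ax": 0.0, "ay": 0.0, "az": 0.0}

```text
time_s: 38.7
tool_pos: [0.5618, 0.3315, 0.0955]
tcp_rot: [[0.008, -0.028, 1.0], [0.003, 1.0, 0.028], [-1.0, 0.002, 0.008]]
wrist_force: [-0.4, -0.4, -1.9]
opening: 0.0155
```

Request:
move_arm:
  steps:
    - {"hand": 0.0, "x": 0.0, "y": -0.6, "z": 0.0, "ax": 0.0, "ay": 0.05, "az": 0.0}
    - {"hand": 0.0, "x": -0.05, "y": -0.9, "z": 0.0, "ax": 0.0, "ay": 0.0, "az": 0.0}
    - {"hand": 0.0, "x": -0.05, "y": -0.9, "z": 0.0, "ax": 0.0, "ay": 0.0, "az": 0.0}
    - {"hand": 0.0, "x": -0.05, "y": -0.9, "z": 0.0, "ax": 0.0, "ay": 0.0, "az": 0.0}
    - {"hand": 0.0, "x": -0.1, "y": -0.9, "z": 0.0, "ax": 0.0, "ay": 0.0, "az": 0.0}

```text
time_s: 39.2
tool_pos: [0.5496, 0.121, 0.0983]
tcp_rot: [[0.006, -0.036, 0.999], [0.006, 0.999, 0.036], [-1.0, 0.006, 0.007]]
wrist_force: [0.4, -0.9, -2.0]
opening: 0.015
```

Request:
move_arm:
  steps:
    - {"hand": 0.0, "x": -0.1, "y": -0.9, "z": 0.0, "ax": 0.0, "ay": 0.0, "az": 0.0}
    - {"hand": 0.0, "x": -0.1, "y": -0.9, "z": 0.0, "ax": 0.0, "ay": 0.0, "az": 0.0}
    - {"hand": 0.0, "x": 0.0, "y": -0.9, "z": 0.0, "ax": 0.0, "ay": 0.0, "az": 0.0}
    - {"hand": 0.0, "x": 0.0, "y": -0.3, "z": 0.0, "ax": 0.0, "ay": 0.0, "az": 0.0}
    - {"hand": 0.0, "x": 0.0, "y": 0.0, "z": 0.0, "ax": 0.0, "ay": 0.0, "az": 0.0}

```text
time_s: 39.7
tool_pos: [0.5368, -0.0398, 0.0984]
tcp_rot: [[0.006, -0.031, 0.999], [0.005, 0.999, 0.031], [-1.0, 0.005, 0.006]]
wrist_force: [-0.1, 0.8, -1.3]
opening: 0.0153
```

Request:
move_arm:
  steps:
    - {"hand": 0.0, "x": 0.0, "y": -0.14, "z": -0.3, "ax": 0.0, "ay": 0.0, "az": 0.0}
    - {"hand": 0.0, "x": 0.0, "y": -0.02, "z": -0.5, "ax": 0.0, "ay": 0.0, "az": 0.0}
    - {"hand": 0.0, "x": 0.0, "y": 0.0, "z": -0.5, "ax": 0.0, "ay": 0.0, "az": 0.0}
    - {"hand": 0.0, "x": 0.0, "y": 0.0, "z": -0.15, "ax": 0.0, "ay": 0.0, "az": 0.0}
    - {"hand": 0.0, "x": 0.0, "y": 0.0, "z": 0.0, "ax": 0.0, "ay": 0.0, "az": 0.0}

```text
time_s: 40.2
tool_pos: [0.5375, -0.0455, 0.0248]
tcp_rot: [[0.008, -0.032, 0.999], [0.005, 0.999, 0.031], [-1.0, 0.005, 0.008]]
wrist_force: [0.7, 0.2, -1.7]
opening: 0.0154
```

```bash
python3 - <<'E'
from h import *
w=capture("wrist");save(w,"w16",s=1.5);print(state()["tool_pos"])
E
```

```text
[ 0.53770447 -0.04555684  0.02525759]
```

View pics/w16.png

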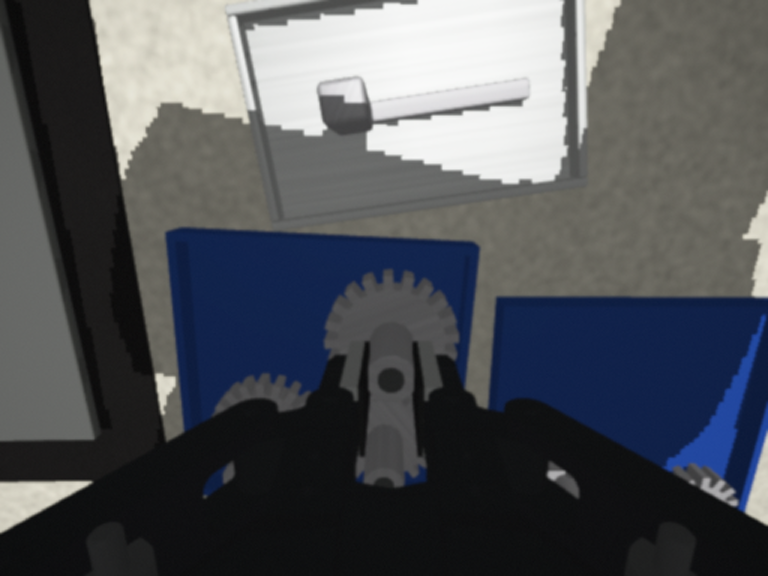

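The gear hangs over the free front-left slot of bin20 at (391,330), clear of its neighbours. The pin in the dish is undisturbed. I'm lowering it.

Request:
move_arm:
  steps:
    - {"hand": 0.0, "x": -0.02, "y": -0.04, "z": -0.2, "ax": 0.0, "ay": 0.04, "az": 0.0}
    - {"hand": 0.0, "x": 0.0, "y": -0.02, "z": -0.2, "ax": 0.0, "ay": 0.0, "az": 0.0}
    - {"hand": 0.0, "x": 0.0, "y": 0.0, "z": -0.08, "ax": 0.0, "ay": 0.0, "az": 0.0}
    - {"hand": 0.0, "x": 0.0, "y": 0.0, "z": 0.0, "ax": 0.0, "ay": 0.0, "az": 0.0}

```text
time_s: 40.65
tool_pos: [0.5383, -0.0484, 0.0017]
tcp_rot: [[0.006, -0.032, 0.999], [0.004, 0.999, 0.032], [-1.0, 0.004, 0.006]]
wrist_force: [0.9, -0.0, -2.6]
opening: 0.0153
```

Request:
move_arm:
  steps:
    - {"hand": 0.4, "x": 0.0, "y": 0.0, "z": 0.0, "ax": 0.0, "ay": 0.0, "az": 0.0}
    - {"hand": 0.4, "x": 0.0, "y": 0.0, "z": 0.0, "ax": 0.0, "ay": 0.0, "az": 0.0}
    - {"hand": 0.4, "x": 0.0, "y": 0.0, "z": 0.3, "ax": 0.0, "ay": 0.0, "az": 0.0}
    - {"hand": 0.4, "x": 0.0, "y": 0.0, "z": 0.7, "ax": 0.0, "ay": 0.0, "az": 0.0}
    - {"hand": 0.4, "x": 0.0, "y": 0.0, "z": 0.9, "ax": 0.0, "ay": 0.0, "az": 0.0}

```text
time_s: 41.15
tool_pos: [0.5354, -0.048, 0.0956]
tcp_rot: [[-0.002, -0.032, 0.999], [0.006, 0.999, 0.032], [-1.0, 0.006, -0.002]]
wrist_force: [0.8, -0.5, -0.6]
opening: 0.0342
```

Request:
move_arm:
  steps:
    - {"hand": 0.5, "x": -0.2, "y": 0.8, "z": 0.6, "ax": 0.0, "ay": 0.0, "az": 0.0}
    - {"hand": 0.5, "x": -0.3, "y": 1.0, "z": 0.4, "ax": 0.0, "ay": 0.0, "az": 0.0}
    - {"hand": 0.5, "x": -0.3, "y": 1.0, "z": 0.0, "ax": 0.0, "ay": 0.0, "az": 0.0}
    - {"hand": 0.5, "x": -0.3, "y": 1.0, "z": 0.0, "ax": 0.0, "ay": 0.0, "az": 0.0}
    - {"hand": 0.5, "x": -0.3, "y": 1.0, "z": 0.0, "ax": 0.0, "ay": 0.0, "az": 0.0}

```text
time_s: 41.65
tool_pos: [0.4731, 0.1807, 0.1534]
tcp_rot: [[0.016, -0.023, 1.0], [0.006, 1.0, 0.023], [-1.0, 0.005, 0.016]]
wrist_force: [0.5, 0.2, 0.7]
opening: 0.0426
```

Request:
move_arm:
  steps:
    - {"hand": 0.5, "x": -0.2, "y": 1.0, "z": 0.0, "ax": 0.0, "ay": 0.0, "az": 0.0}
    - {"hand": 0.5, "x": 0.0, "y": 1.0, "z": 0.0, "ax": 0.0, "ay": 0.0, "az": 0.0}
    - {"hand": 0.5, "x": 0.0, "y": 0.6, "z": 0.0, "ax": 0.0, "ay": 0.0, "az": 0.0}
    - {"hand": 0.5, "x": 0.0, "y": 0.0, "z": 0.0, "ax": 0.0, "ay": 0.0, "az": 0.0}

```text
time_s: 42.05
tool_pos: [0.4602, 0.3165, 0.1558]
tcp_rot: [[0.019, -0.028, 0.999], [0.009, 1.0, 0.028], [-1.0, 0.008, 0.02]]
wrist_force: [0.1, -0.8, -0.2]
opening: 0.0427
```

```bash
python3 - <<'E'
from h import *
w=capture("wrist");save(w,"w17",s=1.5);print(state()["tool_pos"],state()["tcp_rot"]);hubs(w)
E
```

```text
[0.46006081 0.31497605 0.15565825] [[ 0.01899967 -0.02733504  0.99944575]
 [ 0.00787603  0.99959927  0.02718952]
 [-0.99978847  0.00735507  0.01920734]]
[246. 198.] [0.4138 0.2202 0.0484] [0.015 0.009 0.01 ]
[405. 239.] [0.4385 0.3255 0.0472] [0.017 0.017 0.008]
```

View pics/w17.png

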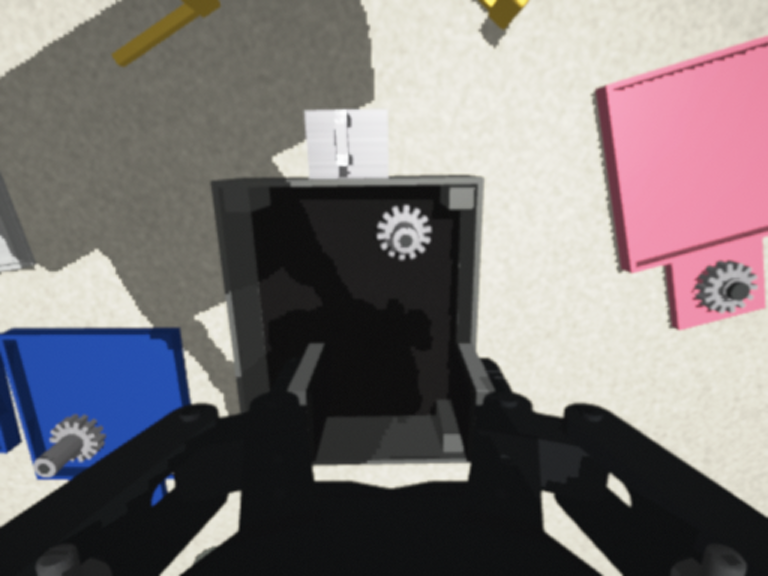

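The last gear is the 14-tooth one at (405,235), hub at (0.4385, 0.3255).

Request:
move_arm:
  steps:
    - {"hand": 0.45, "x": -0.4, "y": 0.2, "z": -0.3, "ax": -0.05, "ay": 0.13, "az": 0.0}
    - {"hand": 0.45, "x": 0.0, "y": 0.0, "z": -0.5, "ax": 0.0, "ay": 0.0, "az": 0.0}
    - {"hand": 0.45, "x": 0.0, "y": 0.0, "z": -0.6, "ax": 0.0, "ay": 0.0, "az": 0.0}
    - {"hand": 0.45, "x": 0.0, "y": 0.0, "z": -0.4, "ax": 0.0, "ay": 0.0, "az": 0.0}
    - {"hand": 0.45, "x": 0.0, "y": 0.0, "z": 0.0, "ax": 0.0, "ay": 0.0, "az": 0.0}

```text
time_s: 42.6
tool_pos: [0.4405, 0.3215, 0.0652]
tcp_rot: [[0.002, -0.025, 1.0], [0.001, 1.0, 0.025], [-1.0, 0.001, 0.002]]
wrist_force: [0.2, 0.1, 0.7]
opening: 0.0387
```

Request:
move_arm:
  steps:
    - {"hand": 0.45, "x": -0.08, "y": 0.09, "z": -0.3, "ax": 0.0, "ay": 0.0, "az": 0.0}
    - {"hand": 0.45, "x": -0.04, "y": 0.0, "z": -0.4, "ax": 0.0, "ay": 0.0, "az": 0.0}
    - {"hand": 0.45, "x": 0.0, "y": 0.0, "z": -0.5, "ax": 0.0, "ay": 0.0, "az": 0.0}
    - {"hand": 0.45, "x": 0.0, "y": 0.0, "z": -0.2, "ax": 0.0, "ay": 0.0, "az": 0.0}
    - {"hand": 0.45, "x": 0.0, "y": 0.0, "z": 0.0, "ax": 0.0, "ay": 0.0, "az": 0.0}

```text
time_s: 43.1
tool_pos: [0.4379, 0.3238, -0.0013]
tcp_rot: [[0.007, -0.021, 1.0], [0.003, 1.0, 0.021], [-1.0, 0.003, 0.007]]
wrist_force: [0.1, -0.3, 0.5]
opening: 0.0382
```

Request:
move_arm:
  steps:
    - {"hand": 0.45, "x": 0.0, "y": 0.03, "z": -0.04, "ax": 0.0, "ay": 0.04, "az": 0.0}
    - {"hand": 0.0, "x": 0.0, "y": 0.0, "z": 0.0, "ax": 0.0, "ay": 0.0, "az": 0.0}
    - {"hand": 0.0, "x": 0.0, "y": 0.0, "z": 0.0, "ax": 0.0, "ay": 0.0, "az": 0.0}
    - {"hand": 0.0, "x": 0.0, "y": 0.0, "z": 0.0, "ax": 0.0, "ay": 0.0, "az": 0.0}
    - {"hand": 0.0, "x": 0.0, "y": 0.0, "z": 0.0, "ax": 0.0, "ay": 0.0, "az": 0.0}

```text
time_s: 43.6
tool_pos: [0.4401, 0.326, 0.0006]
tcp_rot: [[0.004, -0.02, 1.0], [0.006, 1.0, 0.02], [-1.0, 0.005, 0.005]]
wrist_force: [-0.1, 0.7, -1.0]
opening: 0.0152
```

Request:
move_arm:
  steps:
    - {"hand": 0.0, "x": 0.0, "y": 0.0, "z": 0.2, "ax": 0.0, "ay": 0.0, "az": 0.0}
    - {"hand": 0.0, "x": 0.0, "y": 0.0, "z": 0.4, "ax": 0.0, "ay": 0.0, "az": 0.0}
    - {"hand": 0.0, "x": 0.0, "y": 0.0, "z": 0.5, "ax": 0.0, "ay": 0.0, "az": 0.0}
    - {"hand": 0.0, "x": 0.0, "y": 0.0, "z": 0.5, "ax": 0.0, "ay": 0.0, "az": 0.0}
    - {"hand": 0.0, "x": 0.0, "y": 0.0, "z": 0.2, "ax": 0.0, "ay": 0.0, "az": 0.0}

```text
time_s: 44.1
tool_pos: [0.4386, 0.3253, 0.0949]
tcp_rot: [[0.002, -0.021, 1.0], [0.004, 1.0, 0.021], [-1.0, 0.004, 0.002]]
wrist_force: [-0.2, -0.0, -0.3]
opening: 0.0155
```

Request:
move_arm:
  steps:
    - {"hand": 0.0, "x": 0.4, "y": -0.6, "z": 0.0, "ax": 0.0, "ay": 0.0, "az": 0.0}
    - {"hand": 0.0, "x": 0.6, "y": -0.9, "z": 0.0, "ax": 0.0, "ay": 0.0, "az": 0.0}
    - {"hand": 0.0, "x": 0.5, "y": -0.9, "z": 0.0, "ax": 0.0, "ay": 0.0, "az": 0.0}
    - {"hand": 0.0, "x": 0.5, "y": -0.9, "z": 0.0, "ax": 0.0, "ay": 0.0, "az": 0.0}
    - {"hand": 0.0, "x": 0.4, "y": -0.8, "z": 0.0, "ax": 0.0, "ay": 0.0, "az": 0.0}

```text
time_s: 44.6
tool_pos: [0.5573, 0.1232, 0.0977]
tcp_rot: [[0.006, -0.03, 1.0], [0.007, 1.0, 0.03], [-1.0, 0.007, 0.006]]
wrist_force: [0.3, 0.9, -0.8]
opening: 0.0153
```

Request:
move_arm:
  steps:
    - {"hand": 0.0, "x": 0.12, "y": -0.32, "z": -0.2, "ax": 0.0, "ay": 0.0, "az": 0.0}
    - {"hand": 0.0, "x": 0.0, "y": 0.0, "z": -0.5, "ax": 0.0, "ay": 0.0, "az": 0.0}
    - {"hand": 0.0, "x": 0.0, "y": 0.0, "z": -0.5, "ax": 0.0, "ay": 0.0, "az": 0.0}
    - {"hand": 0.0, "x": 0.0, "y": 0.0, "z": -0.3, "ax": 0.0, "ay": 0.0, "az": 0.0}
    - {"hand": 0.0, "x": 0.0, "y": 0.0, "z": 0.0, "ax": 0.0, "ay": 0.0, "az": 0.0}

```text
time_s: 45.1
tool_pos: [0.5666, 0.0993, 0.0205]
tcp_rot: [[0.009, -0.022, 1.0], [0.006, 1.0, 0.022], [-1.0, 0.006, 0.009]]
wrist_force: [0.1, -0.0, -0.9]
opening: 0.0154
```

Request:
move_arm:
  steps:
    - {"hand": 0.0, "x": -0.06, "y": 0.1, "z": -0.15, "ax": -0.04, "ay": 0.05, "az": 0.0}
    - {"hand": 0.0, "x": 0.0, "y": 0.0, "z": -0.18, "ax": 0.0, "ay": 0.0, "az": 0.0}
    - {"hand": 0.0, "x": 0.0, "y": 0.0, "z": -0.08, "ax": 0.0, "ay": 0.0, "az": 0.0}
    - {"hand": 0.0, "x": 0.0, "y": 0.0, "z": 0.0, "ax": 0.0, "ay": 0.0, "az": 0.0}

```text
time_s: 45.5
tool_pos: [0.5639, 0.1054, 0.0]
tcp_rot: [[0.002, -0.023, 1.0], [-0.001, 1.0, 0.023], [-1.0, -0.001, 0.002]]
wrist_force: [-0.1, 0.1, -1.5]
opening: 0.0151
```

Release it, then retreat towards the mat side, checking the bins on the way.

Request:
move_arm:
  steps:
    - {"hand": 0.4, "x": 0.0, "y": 0.0, "z": 0.0, "ax": 0.0, "ay": 0.0, "az": 0.0}
    - {"hand": 0.4, "x": 0.0, "y": 0.0, "z": 0.0, "ax": 0.0, "ay": 0.0, "az": 0.0}
    - {"hand": 0.4, "x": 0.0, "y": 0.0, "z": 0.3, "ax": 0.0, "ay": 0.0, "az": 0.0}
    - {"hand": 0.4, "x": 0.0, "y": 0.0, "z": 0.7, "ax": 0.0, "ay": 0.0, "az": 0.0}
    - {"hand": 0.4, "x": 0.0, "y": 0.0, "z": 0.9, "ax": 0.0, "ay": 0.0, "az": 0.0}

```text
time_s: 46.0
tool_pos: [0.5611, 0.1051, 0.0941]
tcp_rot: [[-0.005, -0.023, 1.0], [-0.001, 1.0, 0.023], [-1.0, -0.001, -0.005]]
wrist_force: [1.0, -0.2, 0.2]
opening: 0.0339
```

Request:
move_arm:
  steps:
    - {"hand": 0.6, "x": -0.6, "y": -0.6, "z": 0.9, "ax": 0.0, "ay": 0.0, "az": 0.0}
    - {"hand": 0.6, "x": -0.6, "y": -1.0, "z": 0.6, "ax": 0.0, "ay": 0.0, "az": 0.0}
    - {"hand": 0.6, "x": -0.3, "y": -1.0, "z": 0.2, "ax": 0.0, "ay": 0.0, "az": 0.0}
    - {"hand": 0.6, "x": 0.0, "y": 0.0, "z": 0.0, "ax": 0.0, "ay": 0.0, "az": 0.0}

```text
time_s: 46.4
tool_pos: [0.5013, -0.0074, 0.1719]
tcp_rot: [[0.009, -0.025, 1.0], [-0.002, 1.0, 0.025], [-1.0, -0.002, 0.009]]
wrist_force: [-0.1, 1.0, -0.6]
opening: 0.0514
```

```bash
python3 - <<'E'
from h import *
w=capture("wrist");save(w,"w18",s=1.5);print(state()["tool_pos"],state()["tcp_rot"]);hubs(w,box=(0.45,0.7,-0.16,0.16))
E
```

```text
[ 0.50192929 -0.00553847  0.17149827] [[ 0.00877671 -0.02553821  0.99963532]
 [-0.00130315  0.99967268  0.02555061]
 [-0.99996063 -0.00152693  0.00874056]]
[310. 196.] [ 0.4526 -0.0652  0.047 ] [0.005 0.016 0.007]
[335. 312.] [ 0.5367 -0.0494  0.0468] [0.017 0.017 0.007]
[538. 349.] [0.5631 0.1048 0.0467] [0.017 0.017 0.007]
[256. 381.] [ 0.596  -0.1113  0.0469] [0.014 0.01  0.007]
[338. 387.] [ 0.599  -0.048   0.0468] [0.017 0.017 0.007]
[458. 419.] [0.6253 0.0478 0.0468] [0.017 0.017 0.007]
```

View pics/w18.png

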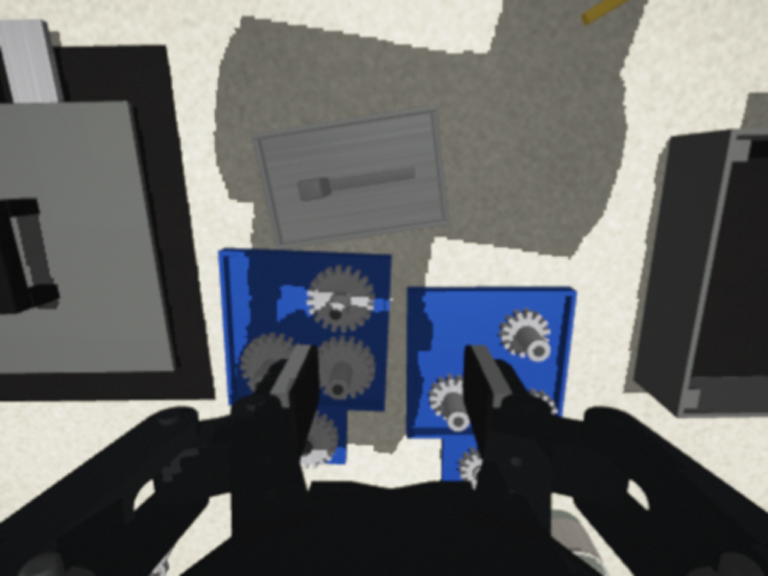

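All six gears sit flat in the right bins. Bin20 holds three large ones at (340,300), (340,370) and (270,365). Bin14 holds three small ones at (525,335), (455,400) and (540,405). The crate is empty and the pin is still in the dish. Back to the lid.

Request:
move_arm:
  steps:
    - {"hand": 0.6, "x": -0.1, "y": -0.8, "z": 0.0, "ax": 0.0, "ay": 0.0, "az": 0.1}
    - {"hand": 0.6, "x": -0.1, "y": -1.0, "z": 0.0, "ax": 0.0, "ay": 0.0, "az": 0.0}
    - {"hand": 0.6, "x": -0.1, "y": -1.0, "z": 0.0, "ax": 0.0, "ay": 0.0, "az": 0.0}
    - {"hand": 0.6, "x": 0.0, "y": -1.0, "z": 0.0, "ax": 0.0, "ay": 0.0, "az": 0.0}
    - {"hand": 0.6, "x": 0.0, "y": -1.0, "z": 0.0, "ax": 0.0, "ay": 0.0, "az": 0.0}

```text
time_s: 46.95
tool_pos: [0.488, -0.244, 0.1721]
tcp_rot: [[0.012, -0.051, 0.999], [0.001, 0.999, 0.051], [-1.0, 0.0, 0.012]]
wrist_force: [1.8, 0.2, 0.5]
opening: 0.0512
```

Request:
move_arm:
  steps:
    - {"hand": 0.6, "x": 0.0, "y": -0.9, "z": 0.0, "ax": 0.0, "ay": 0.0, "az": 0.0}
    - {"hand": 0.6, "x": 0.0, "y": -0.3, "z": 0.0, "ax": 0.0, "ay": 0.0, "az": 0.0}
    - {"hand": 0.6, "x": 0.0, "y": 0.0, "z": 0.0, "ax": 0.0, "ay": 0.0, "az": 0.0}

```text
time_s: 47.25
tool_pos: [0.4891, -0.3104, 0.1711]
tcp_rot: [[0.013, -0.047, 0.999], [0.0, 0.999, 0.047], [-1.0, -0.001, 0.013]]
wrist_force: [0.8, 0.8, 0.1]
opening: 0.0511
```

```bash
python3 - <<'E'
from h import *
w=capture("wrist");save(w,"w19",s=1.5);print(state()["tool_pos"],state()["tcp_rot"])
P=pts(w);h=P[...,2]
m=(h>0.05)&(h<0.065)&(abs(P[...,0]-0.5)<0.07)&(abs(P[...,1]+0.285)<0.03)&(w["color"].max(2)<90)
print(m.sum(),cv2.minAreaRect(P[m][:,:2].astype(np.float32)),P[m].mean(0))
E
```

```text
[ 0.48903678 -0.30929353  0.1710936 ] [[ 1.22377748e-02 -4.78478598e-02  9.98779665e-01]
 [ 4.26033952e-04  9.98854622e-01  4.78462307e-02]
 [-9.99925025e-01 -1.60017349e-04  1.22441428e-02]]
1128 ((0.5005390644073486, -0.28741395473480225), (0.07926494628190994, 0.016133379191160202), 2.4206314086914062) [ 0.49869172 -0.2878078   0.05801953]
```

View pics/w19.png

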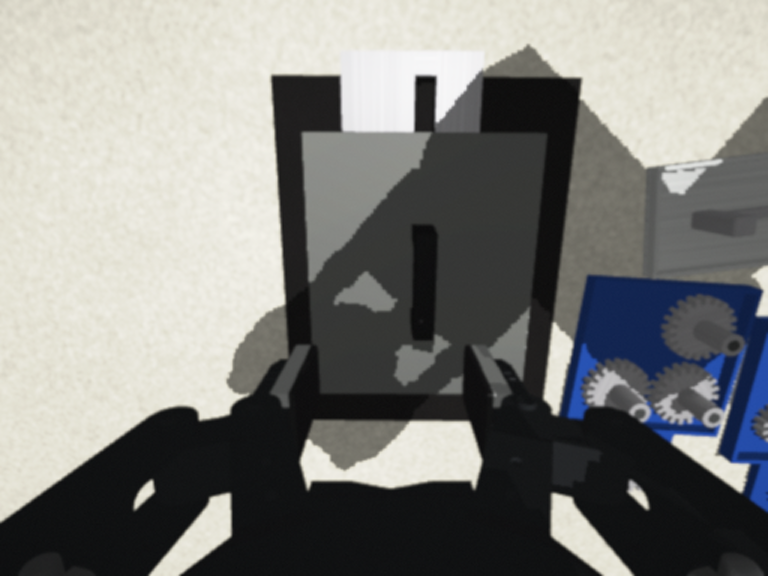

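Request:
move_arm:
  steps:
    - {"hand": 0.6, "x": 0.02, "y": 0.44, "z": -0.3, "ax": 0.0, "ay": 0.08, "az": -0.03}
    - {"hand": 0.6, "x": 0.0, "y": 0.0, "z": -0.6, "ax": 0.0, "ay": 0.0, "az": 0.0}
    - {"hand": 0.6, "x": 0.0, "y": 0.0, "z": -0.6, "ax": 0.0, "ay": 0.0, "az": 0.0}
    - {"hand": 0.6, "x": 0.0, "y": 0.0, "z": -0.5, "ax": 0.0, "ay": 0.0, "az": 0.0}
    - {"hand": 0.6, "x": 0.0, "y": 0.0, "z": 0.0, "ax": 0.0, "ay": 0.0, "az": 0.0}

```text
time_s: 47.8
tool_pos: [0.4921, -0.2766, 0.0691]
tcp_rot: [[0.001, -0.05, 0.999], [0.002, 0.999, 0.05], [-1.0, 0.002, 0.001]]
wrist_force: [-0.6, 0.2, 1.1]
opening: 0.0515
```

Request:
move_arm:
  steps:
    - {"hand": 0.6, "x": -0.04, "y": -0.2, "z": -0.3, "ax": 0.0, "ay": 0.0, "az": -0.06}
    - {"hand": 0.6, "x": 0.0, "y": 0.0, "z": -0.4, "ax": 0.0, "ay": 0.0, "az": 0.0}
    - {"hand": 0.6, "x": 0.0, "y": 0.0, "z": -0.4, "ax": 0.0, "ay": 0.0, "az": 0.0}
    - {"hand": 0.6, "x": 0.0, "y": 0.0, "z": -0.2, "ax": 0.0, "ay": 0.0, "az": 0.0}
    - {"hand": 0.6, "x": 0.0, "y": 0.0, "z": 0.0, "ax": 0.0, "ay": 0.0, "az": 0.0}

```text
time_s: 48.3
tool_pos: [0.4937, -0.2814, 0.0077]
tcp_rot: [[0.004, -0.047, 0.999], [0.0, 0.999, 0.047], [-1.0, 0.0, 0.004]]
wrist_force: [-0.3, 0.4, -0.2]
opening: 0.0513
```

Request:
move_arm:
  steps:
    - {"hand": 0.6, "x": -0.07, "y": -0.12, "z": -0.12, "ax": 0.0, "ay": 0.02, "az": -0.04}
    - {"hand": 0.6, "x": 0.0, "y": 0.0, "z": 0.0, "ax": 0.0, "ay": 0.0, "az": 0.0}

```text
time_s: 48.5
tool_pos: [0.4911, -0.2875, 0.0033]
tcp_rot: [[0.002, -0.042, 0.999], [-0.001, 0.999, 0.042], [-1.0, -0.001, 0.002]]
wrist_force: [0.4, 0.6, 0.2]
opening: 0.051
```

Request:
move_arm:
  steps:
    - {"hand": 0.0, "x": -0.02, "y": 0.0, "z": -0.05, "ax": 0.0, "ay": 0.0, "az": 0.0}
    - {"hand": 0.0, "x": 0.0, "y": 0.0, "z": 0.0, "ax": 0.0, "ay": 0.0, "az": 0.0}
    - {"hand": 0.0, "x": 0.0, "y": 0.0, "z": 0.0, "ax": 0.0, "ay": 0.0, "az": 0.0}
    - {"hand": 0.0, "x": 0.0, "y": 0.0, "z": 0.0, "ax": 0.0, "ay": 0.0, "az": 0.0}
    - {"hand": 0.0, "x": 0.0, "y": 0.0, "z": 0.0, "ax": 0.0, "ay": 0.0, "az": 0.0}
  newtons: 100

```text
time_s: 49.0
tool_pos: [0.4905, -0.2881, 0.0026]
tcp_rot: [[0.004, -0.041, 0.999], [-0.002, 0.999, 0.041], [-1.0, -0.002, 0.004]]
wrist_force: [0.5, 0.1, -2.8]
opening: 0.0139
```

Request:
move_arm:
  steps:
    - {"hand": 0.0, "x": 0.0, "y": 0.0, "z": 0.2, "ax": 0.0, "ay": 0.0, "az": 0.0}
    - {"hand": 0.0, "x": 0.0, "y": 0.0, "z": 0.4, "ax": 0.0, "ay": 0.0, "az": 0.0}
    - {"hand": 0.0, "x": 0.0, "y": 0.0, "z": 0.6, "ax": 0.0, "ay": 0.0, "az": 0.0}
    - {"hand": 0.0, "x": 0.0, "y": 0.0, "z": 0.7, "ax": 0.0, "ay": 0.0, "az": 0.0}
    - {"hand": 0.0, "x": 0.0, "y": 0.0, "z": 0.6, "ax": 0.0, "ay": 0.0, "az": 0.0}

```text
time_s: 49.5
tool_pos: [0.4873, -0.2858, 0.1298]
tcp_rot: [[-0.003, -0.041, 0.999], [0.003, 0.999, 0.041], [-1.0, 0.004, -0.003]]
wrist_force: [0.5, -0.4, -3.8]
opening: 0.014
```

Request:
move_arm:
  steps:
    - {"hand": 0.0, "x": 0.0, "y": 0.4, "z": 0.2, "ax": 0.0, "ay": 0.0, "az": 0.0}
    - {"hand": 0.0, "x": 0.05, "y": 0.6, "z": 0.1, "ax": 0.0, "ay": 0.0, "az": 0.0}
    - {"hand": 0.0, "x": 0.05, "y": 0.8, "z": 0.0, "ax": 0.0, "ay": 0.0, "az": 0.0}
    - {"hand": 0.0, "x": 0.0, "y": 0.8, "z": 0.0, "ax": 0.0, "ay": 0.0, "az": 0.0}
    - {"hand": 0.0, "x": 0.0, "y": 0.8, "z": 0.0, "ax": 0.0, "ay": 0.0, "az": 0.0}

```text
time_s: 50.0
tool_pos: [0.4933, -0.1142, 0.1521]
tcp_rot: [[0.006, -0.035, 0.999], [-0.002, 0.999, 0.035], [-1.0, -0.003, 0.005]]
wrist_force: [0.4, 1.3, -3.7]
opening: 0.0142
```

Request:
move_arm:
  steps:
    - {"hand": 0.0, "x": 0.0, "y": 0.8, "z": 0.0, "ax": 0.0, "ay": 0.0, "az": 0.0}
    - {"hand": 0.0, "x": 0.0, "y": 0.8, "z": 0.0, "ax": 0.0, "ay": 0.0, "az": 0.0}
    - {"hand": 0.0, "x": 0.0, "y": 0.8, "z": 0.0, "ax": 0.0, "ay": 0.0, "az": 0.0}
    - {"hand": 0.0, "x": 0.0, "y": 0.8, "z": 0.0, "ax": 0.0, "ay": 0.0, "az": 0.0}
    - {"hand": 0.0, "x": 0.0, "y": 0.8, "z": 0.0, "ax": 0.0, "ay": 0.0, "az": 0.0}

```text
time_s: 50.5
tool_pos: [0.4886, 0.0963, 0.1531]
tcp_rot: [[0.004, -0.034, 0.999], [-0.002, 0.999, 0.034], [-1.0, -0.002, 0.004]]
wrist_force: [1.1, 0.4, -3.0]
opening: 0.014
```

Request:
move_arm:
  steps:
    - {"hand": 0.0, "x": 0.05, "y": 0.8, "z": 0.0, "ax": 0.0, "ay": 0.0, "az": 0.0}
    - {"hand": 0.0, "x": 0.05, "y": 0.8, "z": 0.0, "ax": 0.0, "ay": 0.0, "az": 0.0}
    - {"hand": 0.0, "x": 0.05, "y": 0.8, "z": 0.0, "ax": 0.0, "ay": 0.0, "az": 0.0}
    - {"hand": 0.0, "x": 0.05, "y": 0.7, "z": 0.0, "ax": 0.0, "ay": 0.0, "az": 0.0}
    - {"hand": 0.0, "x": 0.0, "y": 0.4, "z": 0.0, "ax": 0.0, "ay": 0.0, "az": 0.05}

```text
time_s: 51.0
tool_pos: [0.493, 0.2828, 0.1538]
tcp_rot: [[0.002, -0.045, 0.999], [-0.002, 0.999, 0.045], [-1.0, -0.002, 0.002]]
wrist_force: [0.6, -0.5, -3.0]
opening: 0.014
```

Request:
move_arm:
  steps:
    - {"hand": 0.0, "x": 0.0, "y": 0.0, "z": 0.0, "ax": 0.0, "ay": 0.0, "az": 0.0}
    - {"hand": 0.0, "x": 0.0, "y": 0.0, "z": 0.0, "ax": 0.0, "ay": 0.0, "az": 0.0}

```text
time_s: 51.2
tool_pos: [0.491, 0.2858, 0.1536]
tcp_rot: [[0.001, -0.049, 0.999], [-0.002, 0.999, 0.049], [-1.0, -0.002, 0.001]]
wrist_force: [-0.2, -0.6, -2.7]
opening: 0.014
```

Request:
move_arm:
  steps:
    - {"hand": 0.0, "x": 0.04, "y": 0.1, "z": -0.3, "ax": 0.0, "ay": 0.0, "az": -0.06}
    - {"hand": 0.0, "x": 0.0, "y": 0.0, "z": -0.3, "ax": 0.0, "ay": 0.0, "az": 0.0}
    - {"hand": 0.0, "x": 0.0, "y": 0.0, "z": -0.3, "ax": 0.0, "ay": 0.0, "az": 0.0}
    - {"hand": 0.0, "x": 0.0, "y": 0.0, "z": -0.2, "ax": 0.0, "ay": 0.0, "az": 0.0}
    - {"hand": 0.0, "x": 0.0, "y": 0.0, "z": 0.0, "ax": 0.0, "ay": 0.0, "az": 0.0}

```text
time_s: 51.7
tool_pos: [0.492, 0.2878, 0.0938]
tcp_rot: [[-0.001, -0.034, 0.999], [-0.003, 0.999, 0.034], [-1.0, -0.003, -0.001]]
wrist_force: [-0.4, 0.2, -3.2]
opening: 0.0136
```

```bash
python3 - <<'E'
from h import *
w=capture("wrist");save(w,"w20",s=1.5);print(state()["tool_pos"])
P=pts(w);h=P[...,2]
m=(h>0.125)&(h<0.16)&(w["color"].max(2)<90)&(abs(P[...,1]-0.29)<0.012)&(P[...,0]>0.45)
save(w,"w20c",(200,0,340,130),5)
# staple
m=(h>0.08)&(h<0.093)&(P[...,0]<0.4)&(P[...,0]>0.35)&(abs(P[...,1]-0.287)<0.03)
print(m.sum(),P[m].min(0),P[m].max(0),np.median(P[m],0))
s=capture("scene");save(s,"s20",(270,90,390,250),4)
E
```

```text
[0.49228423 0.28797266 0.09442879]
549 [0.36313138 0.28356376 0.08412381] [0.39148587 0.28994474 0.08930706] [0.37716848 0.28664948 0.08721507]
```

View pics/w20.png

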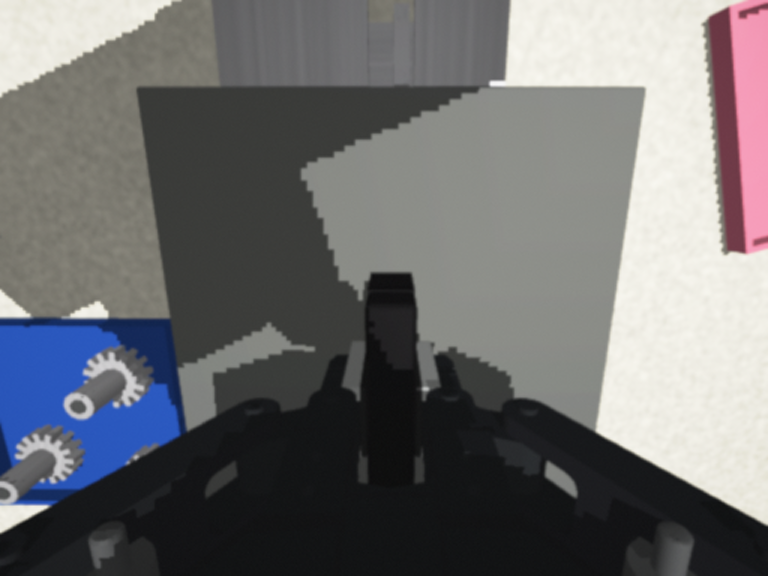

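View pics/w20c.png

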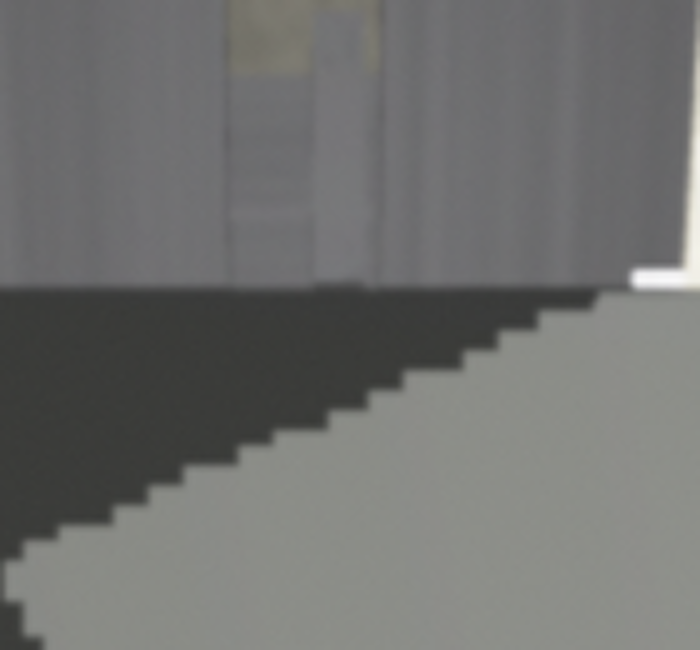

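The wrist crop shows the staple standing inside the lid's slot, a little left (+y) of centre. The staple measures 28 x 6 mm at (0.3773, 0.2868), so the lid needs about +3 mm in y. I correct that and lower.

Request:
move_arm:
  steps:
    - {"hand": 0.0, "x": 0.02, "y": 0.07, "z": -0.05, "ax": 0.0, "ay": 0.0, "az": 0.04}
    - {"hand": 0.0, "x": 0.0, "y": 0.0, "z": -0.15, "ax": 0.0, "ay": 0.0, "az": 0.0}
    - {"hand": 0.0, "x": 0.0, "y": 0.0, "z": -0.1, "ax": 0.0, "ay": 0.0, "az": 0.0}

```text
time_s: 52.1
tool_pos: [0.4953, 0.2926, 0.0812]
tcp_rot: [[0.004, -0.04, 0.999], [-0.0, 0.999, 0.04], [-1.0, -0.0, 0.004]]
wrist_force: [0.2, 0.4, -2.9]
opening: 0.0141
```

Request:
move_arm:
  steps:
    - {"hand": 0.0, "x": -0.04, "y": -0.03, "z": -0.12, "ax": 0.0, "ay": 0.0, "az": 0.0}
    - {"hand": 0.0, "x": 0.0, "y": 0.0, "z": -0.1, "ax": 0.0, "ay": 0.0, "az": 0.0}
    - {"hand": 0.0, "x": 0.0, "y": 0.0, "z": -0.1, "ax": 0.0, "ay": 0.0, "az": 0.0}
    - {"hand": 0.0, "x": 0.0, "y": 0.0, "z": -0.05, "ax": 0.0, "ay": 0.0, "az": 0.0}

```text
time_s: 52.5
tool_pos: [0.4928, 0.2909, 0.0607]
tcp_rot: [[0.004, -0.04, 0.999], [-0.001, 0.999, 0.04], [-1.0, -0.001, 0.004]]
wrist_force: [0.2, 0.8, -3.0]
opening: 0.0139
```

Request:
move_arm:
  steps:
    - {"hand": 0.0, "x": 0.0, "y": 0.0, "z": -0.1, "ax": 0.0, "ay": 0.0, "az": 0.0}
    - {"hand": 0.0, "x": 0.0, "y": 0.0, "z": -0.06, "ax": 0.0, "ay": 0.0, "az": 0.0}
    - {"hand": 0.0, "x": 0.0, "y": 0.0, "z": -0.04, "ax": 0.0, "ay": 0.0, "az": 0.0}
    - {"hand": 0.0, "x": 0.0, "y": 0.0, "z": 0.0, "ax": 0.0, "ay": 0.0, "az": 0.0}

```text
time_s: 52.9
tool_pos: [0.4931, 0.291, 0.054]
tcp_rot: [[0.006, -0.041, 0.999], [0.0, 0.999, 0.041], [-1.0, 0.0, 0.006]]
wrist_force: [0.1, 0.5, -3.2]
opening: 0.014
```

Request:
move_arm:
  steps:
    - {"hand": 0.0, "x": 0.0, "y": 0.0, "z": -0.04, "ax": 0.0, "ay": 0.0, "az": 0.0}
    - {"hand": 0.0, "x": 0.0, "y": 0.0, "z": -0.02, "ax": 0.0, "ay": 0.0, "az": 0.0}

```text
time_s: 53.1
tool_pos: [0.4935, 0.2913, 0.0533]
tcp_rot: [[0.008, -0.041, 0.999], [0.001, 0.999, 0.041], [-1.0, 0.001, 0.008]]
wrist_force: [-8.3, -4.5, 23.9]
opening: 0.0138
```

Contact at TCP 0.0533, as expected for a seated lid. I'm releasing it and backing off.

Request:
move_arm:
  steps:
    - {"hand": 0.4, "x": 0.0, "y": 0.0, "z": 0.0, "ax": 0.0, "ay": 0.0, "az": 0.0}
    - {"hand": 0.6, "x": 0.0, "y": 0.0, "z": 0.0, "ax": 0.0, "ay": 0.0, "az": 0.0}
    - {"hand": 0.6, "x": 0.0, "y": 0.0, "z": 0.0, "ax": 0.0, "ay": 0.0, "az": 0.0}
    - {"hand": 0.6, "x": 0.0, "y": 0.0, "z": 0.3, "ax": 0.0, "ay": 0.0, "az": 0.0}
    - {"hand": 0.6, "x": 0.0, "y": 0.0, "z": 0.6, "ax": 0.0, "ay": 0.0, "az": 0.0}

```text
time_s: 53.6
tool_pos: [0.4921, 0.2905, 0.0956]
tcp_rot: [[0.003, -0.041, 0.999], [-0.001, 0.999, 0.041], [-1.0, -0.001, 0.003]]
wrist_force: [0.4, 0.5, 1.0]
opening: 0.0515
```

Request:
move_arm:
  steps:
    - {"hand": 0.6, "x": 0.0, "y": 0.0, "z": 1.0, "ax": 0.0, "ay": 0.0, "az": 0.0}
    - {"hand": 0.6, "x": 0.0, "y": 0.0, "z": 1.0, "ax": 0.0, "ay": 0.0, "az": 0.0}
    - {"hand": 0.6, "x": -0.2, "y": -0.3, "z": 0.4, "ax": 0.0, "ay": 0.0, "az": 0.0}
    - {"hand": 0.6, "x": 0.0, "y": 0.0, "z": 0.0, "ax": 0.0, "ay": 0.0, "az": 0.0}

```text
time_s: 54.0
tool_pos: [0.4826, 0.2756, 0.2221]
tcp_rot: [[0.006, -0.041, 0.999], [0.0, 0.999, 0.041], [-1.0, -0.0, 0.006]]
wrist_force: [-0.4, 0.3, 0.1]
opening: 0.0514
```

```bash
python3 - <<'E'
from h import *
w=capture("wrist");save(w,"w21",s=1.5);print(state()["tool_pos"])
P=pts(w);h=P[...,2]
m=(h>0.055)&(h<0.08)&(P[...,1]>0.2)
for x in (0.345,0.40,0.45,0.5,0.55,0.59):
  print(x,[round(float(np.nanmedian(h[m&(abs(P[...,0]-x)<0.008)&(abs(P[...,1]-y)<0.008)])),4) if (m&(abs(P[...,0]-x)<0.008)&(abs(P[...,1]-y)<0.008)).any() else None for y in (0.22,0.25,0.27,0.31,0.34,0.37)])
m=(h>0.102)&(h<0.116)&(abs(P[...,0]-0.5)<0.06)&(abs(P[...,1]-0.29)<0.03)&(w["color"].max(2)<90)
print(cv2.minAreaRect(P[m][:,:2].astype(np.float32)),P[m].mean(0))
m=(h>0.08)&(h<0.093)&(P[...,0]<0.4)&(P[...,0]>0.35)&(abs(P[...,1]-0.287)<0.03)
print("staple",P[m].min(0),P[m].max(0))
E
```

```text
[0.48302735 0.27622692 0.22097338]
0.345 [0.067, 0.0672, 0.0673, 0.0671, None, None]
0.4 [0.0675, 0.0673, 0.0674, 0.0674, 0.0672, 0.0672]
0.45 [0.0672, 0.0674, 0.0673, 0.0671, 0.0673, 0.0673]
0.5 [0.0674, 0.0673, 0.0674, 0.0673, 0.0674, 0.0674]
0.55 [0.0673, 0.0674, 0.0673, 0.0673, 0.0673, 0.0673]
0.59 [0.0673, 0.0674, 0.0674, 0.0674, 0.0675, None]
((0.5032700300216675, 0.29039883613586426), (0.07899182289838791, 0.015866246074438095), 1.8077882528305054) [0.5018043  0.29009582 0.10908496]
staple [0.36328098 0.28318021 0.08329095] [0.3913013  0.28968685 0.0887713 ]
```

View pics/w21.png

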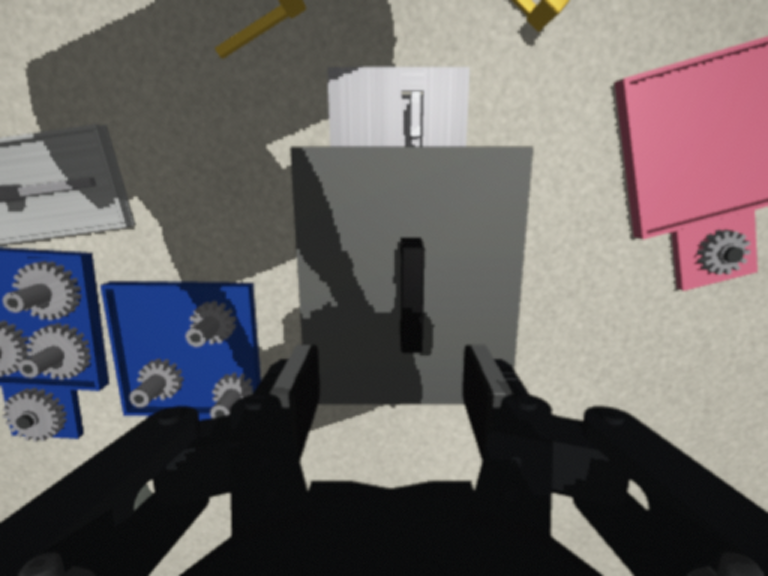

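The lid is level at 0.067 m over its whole plate, with the staple through its slot at (413,118). I move the arm clear for a last full look.

Request:
move_arm:
  steps:
    - {"hand": 0.6, "x": -0.4, "y": -0.8, "z": 0.3, "ax": 0.0, "ay": 0.0, "az": 0.0}
    - {"hand": 0.6, "x": -0.4, "y": -1.0, "z": 0.3, "ax": 0.0, "ay": 0.0, "az": 0.0}
    - {"hand": 0.6, "x": -0.2, "y": -1.0, "z": 0.0, "ax": 0.0, "ay": 0.0, "az": 0.0}
    - {"hand": 0.6, "x": 0.0, "y": -1.0, "z": 0.0, "ax": 0.0, "ay": 0.0, "az": 0.0}
    - {"hand": 0.6, "x": 0.0, "y": -0.5, "z": 0.0, "ax": 0.0, "ay": 0.0, "az": 0.0}

```text
time_s: 54.55
tool_pos: [0.4318, 0.0636, 0.2444]
tcp_rot: [[-0.001, -0.047, 0.999], [-0.0, 0.999, 0.047], [-1.0, -0.0, -0.001]]
wrist_force: [0.9, -0.1, 0.5]
opening: 0.0511
```

Request:
move_arm:
  steps:
    - {"hand": 0.6, "x": 0.0, "y": -1.0, "z": 0.0, "ax": 0.0, "ay": 0.0, "az": 0.0}
    - {"hand": 0.6, "x": 0.0, "y": -1.0, "z": 0.0, "ax": 0.0, "ay": 0.0, "az": 0.0}
    - {"hand": 0.6, "x": 0.0, "y": -1.0, "z": 0.0, "ax": 0.0, "ay": 0.0, "az": 0.0}
    - {"hand": 0.6, "x": 0.0, "y": -0.3, "z": 0.0, "ax": 0.0, "ay": 0.0, "az": 0.0}
    - {"hand": 0.6, "x": 0.0, "y": 0.0, "z": 0.0, "ax": 0.0, "ay": 0.0, "az": 0.0}

```text
time_s: 55.05
tool_pos: [0.4306, -0.1059, 0.2382]
tcp_rot: [[-0.008, -0.044, 0.999], [0.002, 0.999, 0.044], [-1.0, 0.003, -0.008]]
wrist_force: [0.2, 0.2, 0.5]
opening: 0.0515
```

```bash
python3 - <<'E'
from h import *
print(state()["tool_pos"],state()["dq"])
c=capture("top");save(c,"t22",s=1.5);s=capture("scene");save(s,"s22",s=1.5);w=capture("wrist");save(w,"w22",s=1.5);hubs(w,box=(0.45,0.7,-0.16,0.16))
E
```

```text
[ 0.43063803 -0.10586035  0.23820038] [-0.88951141  1.16270825  0.52324649  0.17312408 -0.63682636  0.25506254]
[444. 367.] [ 0.5372 -0.0499  0.0468] [0.018 0.017 0.007]
[602. 398.] [0.5621 0.1046 0.0469] [0.015 0.017 0.007]
[379. 422.] [ 0.5978 -0.1088  0.0468] [0.017 0.016 0.007]
[440. 426.] [ 0.5995 -0.0486  0.0467] [0.018 0.016 0.007]
```

View pics/t22.png

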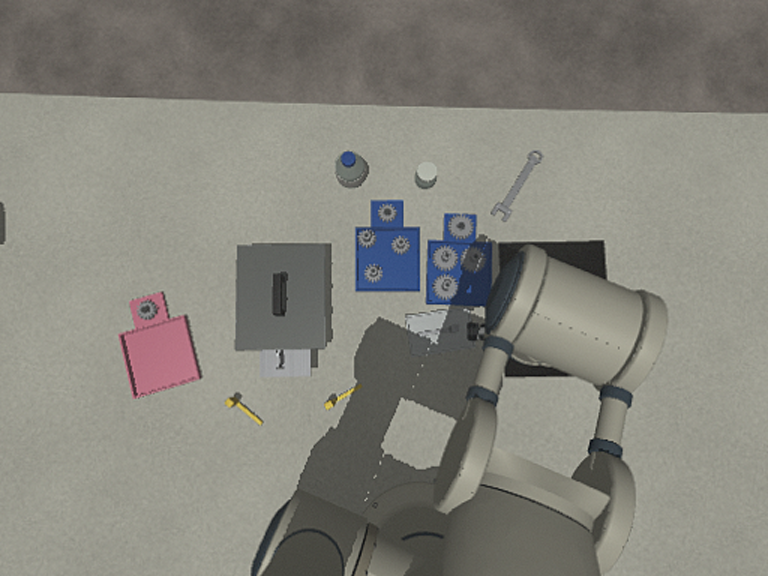

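View pics/s22.png

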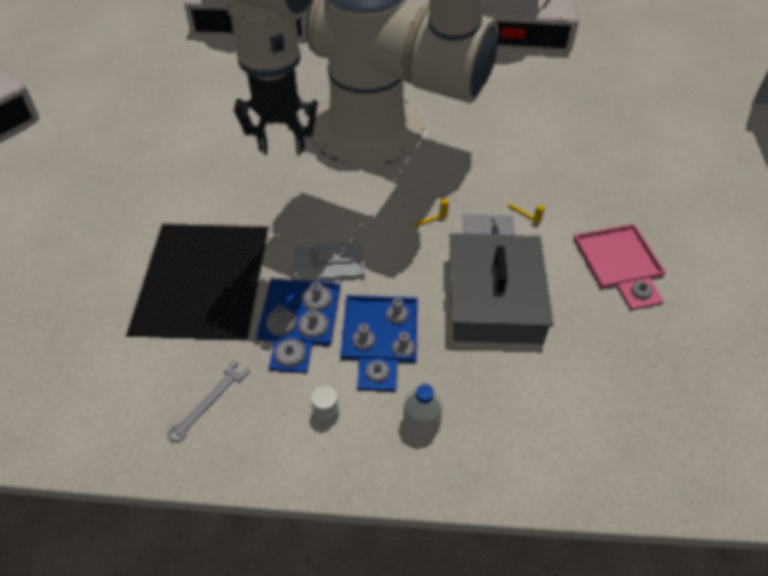

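The scene looks right overall, but one 14-tooth gear sits close to bin14's corner at top (366,237). I check it closer.

```bash
python3 - <<'E'
from h import *
c=capture("top");save(c,"t23",(230,125,335,240),6);s=capture("scene");save(s,"s23",(165,170,290,265),6)
for cc in (c,s): hubs(cc,box=(0.5,0.7,-0.16,0.16),amin=8);print()
E
```

```text
[366. 234.] [0.6372 0.1233 0.0485] [0.016 0.016 0.008]
[401. 241.] [0.6256 0.0492 0.0494] [0.016 0.013 0.007]
[446. 255.] [ 0.5998 -0.0467  0.0487] [0.016 0.016 0.009]
[475. 256.] [ 0.5979 -0.1061  0.0478] [0.017 0.015 0.009]
[372. 270.] [0.5626 0.1057 0.0488] [0.013 0.016 0.008]
[447. 284.] [ 0.5368 -0.0477  0.0485] [0.016 0.015 0.008]

[316. 286.] [ 0.5375 -0.0489  0.0486] [0.017 0.016 0.007]
[398. 302.] [0.5629 0.1061 0.0487] [0.018 0.017 0.009]
[280. 311.] [ 0.6006 -0.1066  0.0483] [0.019 0.014 0.01 ]
[312. 313.] [ 0.6001 -0.0468  0.0482] [0.017 0.017 0.01 ]
[364. 328.] [0.6275 0.0493 0.0483] [0.016 0.015 0.01 ]
[404. 336.] [0.6388 0.1216 0.0483] [0.018 0.016 0.01 ]
```

View pics/t23.png

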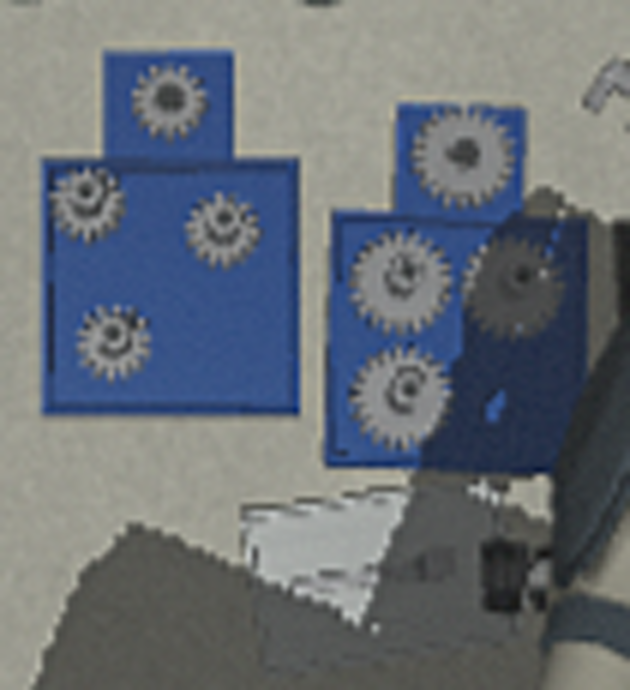

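View pics/s23.png

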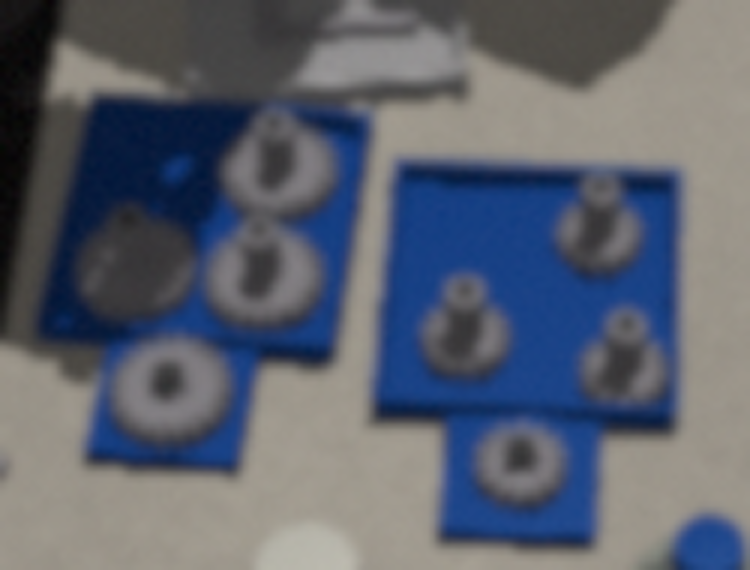

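That gear has been knocked about 17 mm into the bin's corner. I take a closer look from above to check that it still lies flat on the floor.

Request:
move_arm:
  steps:
    - {"hand": 0.6, "x": 0.3, "y": 0.9, "z": 0.0, "ax": 0.0, "ay": 0.0, "az": 0.0}
    - {"hand": 0.6, "x": 0.6, "y": 1.0, "z": 0.0, "ax": 0.0, "ay": 0.0, "az": 0.0}
    - {"hand": 0.6, "x": 0.6, "y": 1.0, "z": -0.2, "ax": 0.0, "ay": 0.0, "az": 0.0}
    - {"hand": 0.6, "x": 0.6, "y": 1.0, "z": -0.2, "ax": 0.0, "ay": 0.0, "az": 0.0}
    - {"hand": 0.6, "x": 0.0, "y": 0.3, "z": 0.0, "ax": 0.0, "ay": 0.0, "az": 0.0}

```text
time_s: 55.8
tool_pos: [0.5236, 0.093, 0.2226]
tcp_rot: [[-0.004, -0.048, 0.999], [0.002, 0.999, 0.048], [-1.0, 0.002, -0.004]]
wrist_force: [-0.6, -0.3, 1.1]
opening: 0.0512
```

```bash
python3 - <<'E'
from h import *
np.set_printoptions(precision=4,suppress=True)
print(state()["tool_pos"])
w=capture("wrist");save(w,"w24",s=1.5);hubs(w,box=(0.5,0.7,-0.0,0.16))
P=pts(w);h=P[...,2]
for n,(x,y) in {"corner":(.638,.1225),"F":(.6265,.049),"B":(.563,.105)}.items():
    r=np.hypot(P[...,0]-x,P[...,1]-y);m=(r<.019)&(r>0.011)&(h>0.012)&(h<0.022)
    q=P[m];
    if len(q)>20:
        A=np.c_[q[:,:2]-[x,y],np.ones(len(q))];k=np.linalg.lstsq(A,q[:,2],rcond=None)[0];print(n,len(q),"height",k[2],"tilt deg",np.degrees(k[:2]))
m=(h>0.0135)&(h<0.018)&(P[...,1]>0.12);
E
```

```text
[0.5236 0.093  0.2226]
[404. 301.] [0.5628 0.1055 0.0469] [0.017 0.017 0.008]
[337. 365.] [0.6254 0.0482 0.0469] [0.017 0.017 0.007]
[417. 381.] [0.6382 0.1214 0.0469] [0.017 0.017 0.007]
corner 203 height 0.014983834973749388 tilt deg [ 0.0286 -0.7501]
F 202 height 0.01514644955832264 tilt deg [0.2896 0.0196]
B 217 height 0.015220036658783166 tilt deg [0.0651 0.4718]
```

View pics/w24.png

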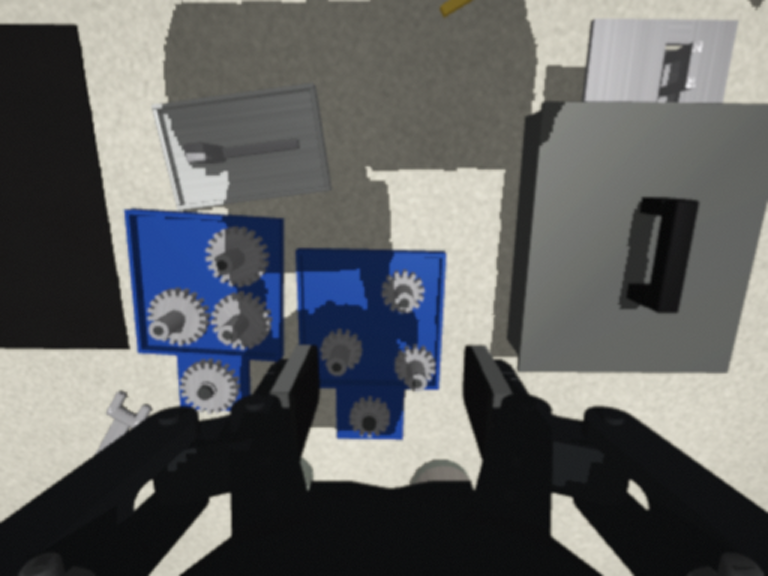

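The corner gear lies flat. Its face is at the same 15 mm height as the others, tilt is under 1°, and the hub is about 44 mm from the bin centre on each axis, so it is inside the walls. It stays where it is. I'm handing in.

```bash
python3 - <<'E'
from h import *
print(state()["time_s"],state()["opening"]);print(close_job())
E
```

```text
55.85 0.0515174475037589
the job is handed in; nothing more can be done
None
```

I handed the job in at 55.9 s of the 210 s allowed. Everything was done in the order asked, and the last pictures show it all in place; no verdict was reported.

**What I did**
- I pulled the silver pin out of the staple and laid it in the dish.
- I put the lid flat, handle up, in the middle of the mat. Its centre was within about 4 mm of the mat's.
- I moved all six gears out of the crate: three 14-tooth ones to bin14 and three 20-tooth ones to bin20.
- I put the lid back over the staple and moved the arm clear.

**Last checks**
- **Lid:** the plate reads 67 mm high all over (68 mm expected) and level, with the staple through its slot.
- **Gears:** every hub top is at the same height, so all six lie flat, hub up and unstacked.
- **Pin and bystanders:** the pin is in the dish. The bottle, jar, spanner, yellow pins and pink bin look untouched.

**What disagreed**
- **Fingertip height:** the shut fingertips sat about 34 mm higher than the reported TCP. My first grasp of the pin therefore closed on air, and I allowed for the offset after that.
- **Shifted gear:** one 14-tooth gear was found about 17 mm away from where I had placed it, in the corner of bin14. It lies flat there (tilt under 1°) but only about 1 mm from the walls. I left it, because the lid was already back on.
- **Contact force:** seating the lid briefly read 24 N at the wrist, under the limits.

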